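# Set out the stamping table

## Robot

A 7-joint arm with a two-finger parallel gripper is mounted at the origin on the work surface. World frame = base frame: x ahead of the robot, y to its left, z up, the work surface at z = 0. Lengths are in m, angles in rad, forces in N, time in s.
With the tool pointing down it reaches from about 0.425 to 0.95 m from the base axis. Payload 4.7 kg.
Tool frame: the origin (TCP) lies midway between the tips of the shut fingers; the grasp point (between the pads) lies 19 mm behind it; z points along the fingers, y is the line along which they close (so a half turn about z gives the same grasp; the last joint's range is limited). The gripper opens to 85 mm and grips with 20 to 120 N. Pads are 22 mm wide; open, the fingers measure 114 mm over their backs; the gripper's body (76 mm by 85 mm) begins 54 mm behind the grasp point. The pads swing forward as they close: fully open they stand 13 mm farther back than shut.
Start: joints at [1.134, 0.469, -0.049, 1.532, 0.024, 1.141, -0.082], TCP at [0.268, -0.62, 0.204] pointing down, gripper open.
Joint ranges: [-2.59, 2.59], [-0.33, 1.99], [-1.39, 1.29], [0.1, 2.45], [-1.04, 4.18], [0.21, 1.99], [-2.66, 2.66]. Speed limits (rad/s): [2.57, 2.57, 3.14, 3.14, 3.14, 3.14, 3.14].

## Interface

Orientations are given as [roll, pitch, yaw] about the fixed x, y, z axes, in that order (R = Rz(yaw) Ry(pitch) Rx(roll)).
In Python, from rig import r gives the robot as it stands.
- The arm moves only by the tool apply_moves, never from a script. Its argument "targets" is a list of rows, each a list of 6 numbers: the shift along the tool's x, y, z as a fraction of full scale, then the turn, a rotation vector about the tool's x, y, z as a fraction of full scale. A call has 1 to 12 rows; each row is the pose to reach, as a shift and turn from the pose commanded when the call began, along the tool's axes at that moment, turning the shorter way round; what a row does not reach only later rows make up. Full scale, the value 1, is 30 cm for a shift and 180 degrees for a turn. A row lasts 1/8 s, in which the tool goes at most 62.5 mm and 10.7 degrees, less where a joint would pass 70% of its speed; a pose out of reach is approached as far as the arm can. A call with a number of a shift or a turn outside -1 to 1 is refused whole. A call with a gripper value outside its range is refused whole. "gripper" is the closure, from -1 (fully open) to 1 (shut), set as the call begins (left out, the last holds). The fingers move at their own pace and stop on an object; the grip force is fixed at half the most. Time passes only in rows, so rows that repeat a pose let the fingers close. It gives the time, the measured TCP pose, the force, the opening and the grip force at its end, in the units of the state.
- r.get_obs(): the state, without advancing time (a new reading comes with each control period).
- r.camera(name): name is "scene" or "top"; returns a dict with "color" (480x640x3 uint8, red, green, blue), "fx", "fy", "cx", "cy" (pixels), "xyz" and "attitude" of the camera in the world. Camera axes: x right, y down, z forward; pixel columns grow to the right and rows downward; lengths in m; the calibration is good to about 2 mm. A picture is of the moment at which its call begins. There is no depth.
- r.sign_off(): hands the job in; it is judged then, once.
The state is a dict: "t": time; "qpos": joint angles; "qvel": joint speeds; "joint_efforts": joint torques, N m; "ee_pos": TCP position; "eef_rot": TCP orientation; "ft_force": force on the tool from outside, world axes, zero at the start; "moment": the same for the moment, N m; "finger_gap": opening from 0.0 (shut) to 1.0 (fully open); "grip_force": force on a finger pad.
Only numpy, scipy, OpenCV 4.12 (cv2) and the standard library are available. Lean on these libraries where they do the work, as an engineer would, in place of code of your own. Each camera call takes 0.05 s, during which the arm holds its last target. There are 200 camera calls.

## Task

Get the stamping table ready: lift the mug over the white tray, tip all the stamps out of it, and stand the empty mug upright in the middle of its grey coaster again. Sort the stamps, wooden ones into the wooden box and black ones into the black box, and push the printing block square and flush against both battens of the stop corner. Leave the ink bottle, the ink pad and the roller where they are.

Things in the scene. Friction and masses are not known exactly. Their poses are not given: they have to be found in the camera images.
- mug: blue enamel mug holding the stamps, 88 mm tall, outer diameter 81 mm at the foot and 104 mm at the rim, walls 4 mm, inner floor 5 mm up, slippery inside, so that stamps slide out when it is tipped some 20 to 30 degrees past level; about 0.22 kg empty. Origin: centre of the underside; z up out of the mouth; +x points to the handle
- mug_handle (a point): middle of the upright grip of the mug's strap handle: a straight bar 12 mm wide (along the mug's y), 8 mm thick (along its x), 56 mm tall, standing 83 mm out along +x from the mug's axis, its middle 49 mm above the underside; level arms 7 mm thick join it to the mug at 73 mm and 24 mm up. About 28 mm of free space between grip and wall
- mug_rim (a point): centre of the mug's mouth, 88 mm above its underside
- mug_mid (a point): point on the mug's axis 45 mm above its underside, the middle of the inside
- coaster: round grey felt coaster fixed on the table, 104 mm across, 4 mm thick; the mug starts on it. Origin: centre of its underside on the table
- tray: shallow white enamel tray with a blue edge, fixed, 200 mm (x) by 230 mm (y); floor 4 mm above the table, rim 10 mm above the table and 6 mm wide. Origin: centre of the underside
- wood_box: brown wooden open box for the wooden stamps, fixed, 110 x 110 mm outside, 100 x 100 mm inside, 40 mm tall, floor 5 mm up. Origin: centre of the underside
- black_box: black plastic open box for the black stamps, fixed, same size as the wooden one. Origin: centre of the underside
- stop_corner: L-shaped stop of two dark wooden battens 16 mm wide and 14 mm high, screwed to the table. Origin: the inner corner, at table level. One batten runs from it 150 mm along its -x (inner face at y = 0), the other 120 mm along its +y (inner face at x = 0); the block belongs in the quarter x < 0, y > 0
- lino_block: printing block: grey-green linoleum with pale carved lines on plywood, 90 mm (its x) by 60 mm (its y) by 22 mm tall, 0.1 to 0.17 kg. Origin: centre of the underside. Flush in the corner its origin lies at x = -45 mm, y = +30 mm in the frame of the stop corner, 90 mm side along the x batten
- ink_bottle: bystander: small brown ink bottle, 38 mm across, 70 mm tall. Origin: centre of the underside
- ink_pad: bystander: closed dark metal ink pad, 60 (x) by 95 (y) by 16 mm. Origin: centre of the underside
- brayer: bystander: hand roller lying on the table, black roller 70 mm wide and 32 mm across at its origin, handle running 130 mm along its +x
- wood1: wooden rubber stamp: pale wooden block 19 x 19 x 30 mm (z is the long axis) with a dark red stamping face at the bottom, 18 g. Origin: centre of the face at its bottom end. May be absent
- wood2: wooden rubber stamp: pale wooden block 19 x 19 x 30 mm (z is the long axis) with a dark red stamping face at the bottom, 18 g. Origin: centre of the face at its bottom end. May be absent
- wood3: wooden rubber stamp: pale wooden block 19 x 19 x 30 mm (z is the long axis) with a dark red stamping face at the bottom, 18 g. Origin: centre of the face at its bottom end. May be absent
- black1: round black stamp: black plastic cylinder 20 mm across, 30 mm tall (z is its axis), 18 g, with a thin steel band. Origin: centre of its bottom end. Rolls a little. May be absent
- black2: round black stamp: black plastic cylinder 20 mm across, 30 mm tall (z is its axis), 18 g, with a thin steel band. Origin: centre of its bottom end. Rolls a little. May be absent
- black3: round black stamp: black plastic cylinder 20 mm across, 30 mm tall (z is its axis), 18 g, with a thin steel band. Origin: centre of its bottom end. Rolls a little. May be absent
Things that resemble listed ones, but are neither listed nor needed, are in the scene too. There is more than one size of the mug; the job needs the smallest.

How it is judged:
By the outcome, as a careful person would: the job done as asked, in the order asked, and still so for the second after the job is handed in, with the robot touching nothing.
Of wood1, black1, wood2, wood3, black2, black3 only 4 to 6 are there at a start; the rules pass over those that are not, and their reading is None.
At some moment in a run one of lino_block, mug may be knocked a few centimetres aside while the robot is not near it.
It also fails if it takes over 210 s, if anything falls off the work surface, if the arm or the gripper's body presses on something with over 40 N, if the wrist force passes 120 N, or if a joint passes its speed limit or range.

## Working session

There is one attempt and no reset: what is moved stays moved. The work goes in short steps, Python scripts to look and compute and a tool call to move; the robot and the scene stay as the last step left them, time stands still between calls to the robot, and variables do not carry over. Pictures are saved under pics/ and viewed, at most 14 in all, crops included, and the job is handed in when it is done.

Besides the shell and the picture viewer there is one more tool, called after "Emit:" by a JSON object that holds its "op" and its "data", one argument or row to a line. apply_moves: Moves the arm, as the interface text tells. Its arguments: {"type":"object","properties":{"targets":{"type":"array"},"gripper":{"type":"number"}},"required":["targets"]}

```bash
mkdir -p pics; ls; python3 - <<'E'
from rig import r
import cv2
for n in("scene","top"):
    c=r.camera(n); cv2.imwrite(f"pics/{n}0.png",c["color"][:,:,::-1])
    print(n,{k:v for k,v in c.items() if k!="color"})
print(r.get_obs())
E
```

```text
pics
scene {'fx': 482.58207911716755, 'fy': 482.58207911716755, 'cx': 314.854663596691, 'cy': 238.0585866358079, 'xyz': array([1.02706222, 0.27691515, 1.11063137]), 'attitude': array([-2.63672477,  0.00588888,  2.16633175])}
top {'fx': 459.45137899343575, 'fy': 459.45137899343575, 'cx': 315.46273248448114, 'cy': 236.04332579398277, 'xyz': array([ 0.4445228 , -0.03194861,  1.00313816]), 'attitude': array([-3.02346867,  0.01481991, -1.57984794])}
{'t': 0.1, 'qpos': array([ 1.1341272 ,  0.46939083, -0.0485711 ,  1.5335572 ,  0.02409788,
        1.14098965, -0.08233765]), 'qvel': array([ 0.00077467, -0.00120184,  0.00025997, -0.00212751, -0.0002206 ,
        0.00098798, -0.00066223]), 'joint_efforts': array([ 5.70487991e-04, -5.11517715e+01, -4.69426811e-02, -2.38392413e+01,
        1.08462421e-02,  4.34221743e-03,  2.00669774e-05]), 'ee_pos': array([ 0.26745629, -0.61914126,  0.20345338]), 'eef_rot': array([-3.13983433e+00,  6.89406377e-05,  4.07738002e-01]), 'ft_force': array([ 0.24393901, -0.12983671, -0.41759676]), 'moment': array([ 0.04735087, -0.01058961, -0.04241525]), 'grip_force': 0.0, 'finger_gap': 0.9966589783795999}
```

View pics/scene0.png

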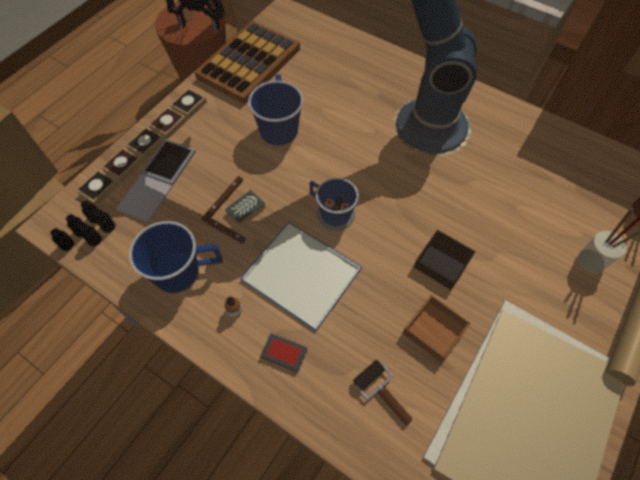

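View pics/top0.png

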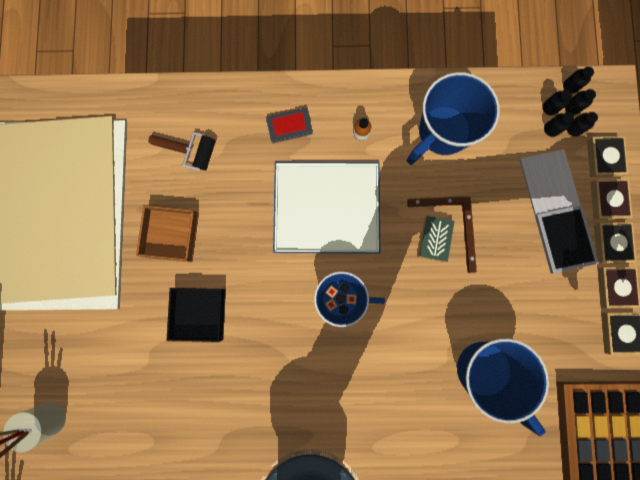

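The top view shows the small mug at (342,299) with its handle at (376,300), and the tray at (327,206). The wood box is at (167,233), the black box at (196,314), the lino block at (437,238) and the stop corner at (470,200). The other two mugs are larger decoys.

```bash
cat > h.py <<'E'
import numpy as np, cv2
from scipy.spatial.transform import Rotation as R
from rig import r
def ray(c,u,v):
    d=R.from_euler('xyz',c["attitude"]).apply([(u-c["cx"])/c["fx"],(v-c["cy"])/c["fy"],1]); return c["xyz"],d
def onz(c,u,v,z):
    o,d=ray(c,u,v); return o+d*(z-o[2])/d[2]
def proj(c,p):
    q=R.from_euler('xyz',c["attitude"]).inv().apply(np.array(p)-c["xyz"]); return q[0]/q[2]*c["fx"]+c["cx"],q[1]/q[2]*c["fy"]+c["cy"]
def big(m,roi=None,n=1):
    m=m.astype(np.uint8)
    if roi: k=np.zeros_like(m);x0,y0,x1,y1=roi;k[y0:y1,x0:x1]=1;m=m*k
    cs,_=cv2.findContours(m,cv2.RETR_EXTERNAL,cv2.CHAIN_APPROX_NONE)
    return sorted(cs,key=cv2.contourArea)[::-1][:n]
def hsv(c): return cv2.cvtColor(c["color"],cv2.COLOR_RGB2HSV)
E
cat > m1.py <<'E'
from h import *
c=r.camera("top"); H=hsv(c); h,s,v=[H[:,:,i].astype(int) for i in range(3)]
def rect(name,m,roi,z):
    k=big(m,roi)[0]; P=np.array([onz(c,*p[0],z)[:2] for p in k],np.float32)
    b=cv2.minAreaRect(P); print(name,np.round(b[0],4),np.round(b[1],4),round(b[2],2))
rect("tray",(s<60)&(v>120),(250,140,400,265),.006)
rect("black",(v<45),(160,285,232,346),.04)
rect("block",(h>30)&(h<100)&(v<200)|((s<60)&(v>140)),(412,210,460,268),.022)
rect("pad",(s<90)&(v<120)|(h<6)&(s>200),(260,98,320,148),.016)
blue=(h>100)&(h<125)&(s>100)
k=big(blue|((s<80)&(v>120)),(305,262,395,335))[0]; print("mug bbox",cv2.boundingRect(k))
hm=[p[0] for p in np.argwhere(blue[262:335,305:395])[:,None,::-1]+[305,262] if p[0][0]>371]
hm=np.array(hm);print("handle px",hm.mean(0),hm.min(0),hm.max(0))
for n,roi in(("mug",(305,262,369,335)),):
    k=big(((s<90)&(v>120)),roi)[0]; (e)=cv2.fitEllipse(cv2.convexHull(k)); print("rim",e, onz(c,*e[0],.092), "diam",e[1][0]*.911/c["fx"])
print("handle",onz(c,*hm.mean(0),.077))
for n in("scene","top"):
    c=r.camera(n); roi=[(300,165,370,240),(400,190,500,280)][n=="top"]
    x0,y0,x1,y1=roi; cv2.imwrite(f"pics/c_{n}.png",cv2.resize(c["color"][y0:y1,x0:x1,::-1],None,fx=6,fy=6,interpolation=2))
c=r.camera("top");a=c["color"][120:350,130:260,::-1];b=c["color"][180:290,400:520,::-1];d=c["color"][260:340,300:395,::-1]
f=lambda i,w,h_:cv2.resize(i,(w,h_))
cv2.imwrite("pics/mix.png",np.hstack([f(a,325,575),np.vstack([f(b,360,330),f(d,360,245)])]))
E
python3 m1.py
```

```text
tray [ 0.627  -0.0415] [0.2297 0.1991] 89.24
black [0.3986 0.2315] [0.115  0.1071] 88.41
block [ 0.5542 -0.278 ] [0.0594 0.088 ] 77.99
pad [0.8125 0.0389] [0.0638 0.0948] 12.67
mug bbox (314, 271, 53, 56)
handle px [377.62295082 300.04918033] [372 298] [384 302]
rim ((341.0540466308594, 298.8774108886719), (54.55630874633789, 56.05278778076172), 176.3361053466797) [ 0.42798975 -0.06855649  0.092     ] diam 0.10817422591438974
handle [ 0.4247634  -0.14195558  0.077     ]
```

View pics/mix.png

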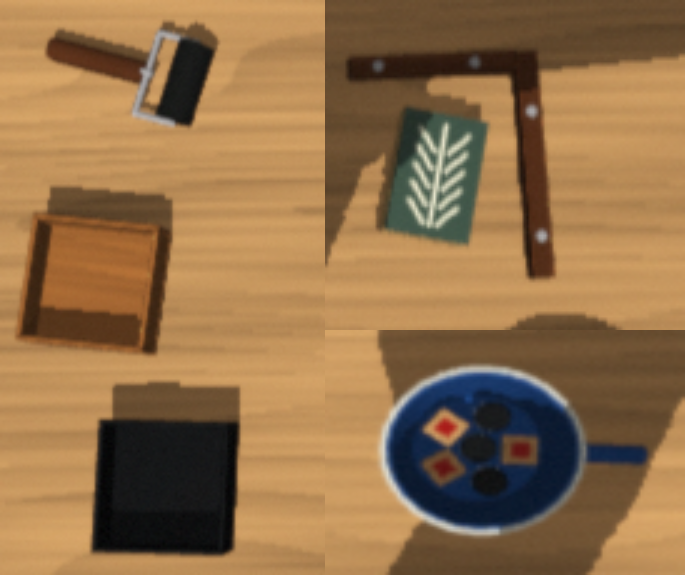

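All six stamps are in the mug (three wood, three black). The mug sits at (0.428, -0.069) with its handle pointing to about -y. I'll grasp the handle with a tilted tool.

```bash
cat >> h.py <<'E'
def rot(z,y):
    z=np.array(z,float);z/=np.linalg.norm(z);y=np.array(y,float);y-=z*(y@z);y/=np.linalg.norm(y)
    return R.from_matrix(np.array([np.cross(y,z),y,z]).T)
def cur():
    o=r.get_obs(); return o["ee_pos"],R.from_euler('xyz',o["eef_rot"])
def row(P,Q,base=None):
    "row for TCP pose P,Q from base pose"
    p,q=base or cur(); t=q.inv().apply(np.array(P)-p)/.3; w=(q.inv()*Q).as_rotvec()/np.pi
    print(list(np.round(np.r_[t,w],3)), "mm",round(1000*np.linalg.norm(P-p)),"deg",round(180*np.linalg.norm(w))); return (np.array(P),Q)
E
python3 - <<'E'
from h import *
b=None
G=np.array([.4243,-.1515,.058])
for sy in(1,-1):
    z=np.array([.044*.766,.766,-.643]);Q=rot(z,[sy,0,0]); row(G+.019*z-.10*z+[0,-.05,.06],Q)
E
```

```text
[np.float64(0.942), np.float64(-0.886), np.float64(0.114), np.float64(0.152), np.float64(0.25), np.float64(-0.341)] mm 389 deg 81
[np.float64(0.942), np.float64(-0.886), np.float64(0.114), np.float64(0.279), np.float64(-0.169), np.float64(0.588)] mm 389 deg 121
```

Emit:
{"op": "apply_moves", "data": {
  "targets": [
    [0.47,-0.44,0.06,0.076,0.125,-0.17],
    [0.47,-0.44,0.06,0.076,0.125,-0.17],
    [0.47,-0.44,0.06,0.076,0.125,-0.17],
    [0.47,-0.44,0.06,0.076,0.125,-0.17],
    [0.942,-0.886,0.114,0.152,0.25,-0.341],
    [0.942,-0.886,0.114,0.152,0.25,-0.341],
    [0.942,-0.886,0.114,0.152,0.25,-0.341],
    [0.942,-0.886,0.114,0.152,0.25,-0.341],
    [0.942,-0.886,0.114,0.152,0.25,-0.341],
    [0.942,-0.886,0.114,0.152,0.25,-0.341],
    [0.942,-0.886,0.114,0.152,0.25,-0.341],
    [0.942,-0.886,0.114,0.152,0.25,-0.341]
  ],
  "gripper": -1
}}

```text
t: 1.8
ee_pos: [0.4215, -0.2641, 0.1708]
eef_rot: [3.108, -0.87, 1.57]
ft_force: [0.3, -0.7, -0.3]
finger_gap: 0.999
grip_force: 0.0
```

```bash
python3 - <<'E'
from h import *
o=r.get_obs();print(o["t"],np.round(o["qpos"],2),o["ee_pos"],o["ft_force"])
G=np.array([.4243,-.1515,.058]);z=np.array([.044*.766,.766,-.643]);Q=rot(z,[1,0,0])
row(G+.019*z-.10*z+[0,-.05,.06],Q);row(G+.019*z,Q);row(G+.019*z-.06*z,Q)
E
```

```text
1.8 [ 1.2   0.66 -0.53  1.68 -0.35  1.45  0.8 ] [ 0.42153585 -0.2640873   0.1707536 ] [ 0.32855876 -0.72657757 -0.34437226]
[np.float64(-0.001), np.float64(0.0), np.float64(0.003), np.float64(-0.0), np.float64(0.001), np.float64(-0.0)] mm 1 deg 0
[np.float64(-0.045), np.float64(-0.009), np.float64(0.593), np.float64(-0.0), np.float64(0.001), np.float64(-0.0)] mm 178 deg 0
[np.float64(-0.046), np.float64(-0.009), np.float64(0.392), np.float64(-0.0), np.float64(0.001), np.float64(-0.0)] mm 119 deg 0
```

Emit:
{"op": "apply_moves", "data": {
  "targets": [
    [-0.02,-0.004,0.2,0,0,0],
    [-0.046,-0.009,0.39,0,0,0],
    [-0.046,-0.009,0.39,0,0,0],
    [-0.045,-0.009,0.49,0,0.001,0],
    [-0.045,-0.009,0.55,0,0.001,0],
    [-0.045,-0.009,0.592,0,0.001,0],
    [-0.045,-0.009,0.592,0,0.001,0],
    [-0.045,-0.009,0.592,0,0.001,0]
  ]
}}

```text
t: 2.8
ee_pos: [0.4255, -0.1375, 0.0459]
eef_rot: [3.107, -0.873, 1.572]
ft_force: [-0.4, 0.3, -0.4]
finger_gap: 1.0
grip_force: 0.0
```

```bash
python3 - <<'E'
from h import *
o=r.get_obs();print(o["t"],np.round(o["qpos"],2),o["ee_pos"],o["ft_force"])
c=r.camera("scene");d=r.camera("top")
f=lambda i:cv2.resize(i[:,:,::-1],(400,400))
cv2.imwrite("pics/g1.png",np.hstack([f(c["color"][130:270,270:410]),f(d["color"][220:360,290:430])]))
E
```

```text
2.8 [ 1.11  0.76 -0.57  1.94 -0.4   1.06  0.85] [ 0.42545932 -0.13749968  0.04591491] [-0.43789464  0.25571954 -0.36081592]
```

View pics/g1.png

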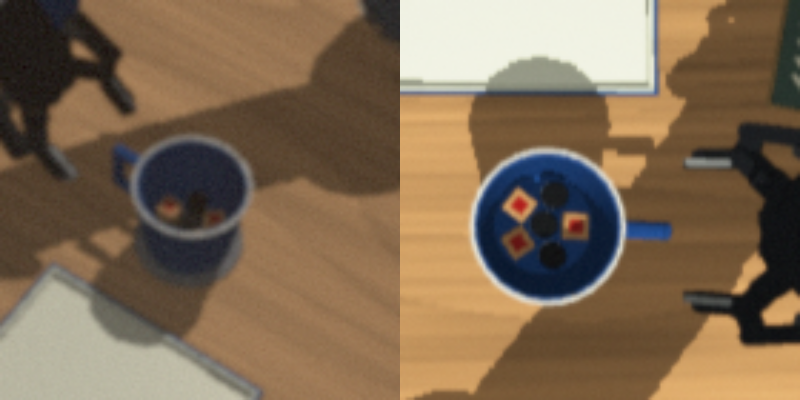

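The fingers look short of the handle (fingertips at about px 390, handle tip at 384). I'll check that against the calibration.

```bash
python3 - <<'E'
from h import *
d=r.camera("top")
p,q=cur(); z=q.as_matrix()[:,2]
print("proj TCP",proj(d,p),"open tips",proj(d,p-.013*z),proj(d,p-.013*z+[.0425,0,0]))
print("tips from px",onz(d,389.8,276,.054),onz(d,389.8,325,.054),"handle end",onz(d,384.5,300,.077),"ctr",onz(d,341.5,299,.092))
print(z)
E
```

```text
proj TCP (np.float64(373.4935814813133), np.float64(299.5293633293754)) open tips (np.float64(378.8355234476612), np.float64(299.78270997660894)) (np.float64(378.31136541425457), np.float64(278.8907401178384))
tips from px [ 0.4729888  -0.17087775  0.054     ] [ 0.37391431 -0.16809564  0.054     ] handle end [ 0.42474077 -0.1556359   0.077     ] ctr [ 0.42774354 -0.06942781  0.092     ]
[ 0.03384462  0.76627174 -0.64162462]
```

Emit:
{"op": "apply_moves", "data": {
  "targets": [
    [0,0,0,0,0,0],
    [0,0,0,0,0,0],
    [0,0,0,0,0,0],
    [0,0,0,0,0,0],
    [0,0,0,0,0,0]
  ],
  "gripper": 0.4
}}

```text
t: 3.58
ee_pos: [0.4249, -0.1363, 0.0456]
eef_rot: [3.108, -0.875, 1.572]
ft_force: [-0.3, -0.1, -0.5]
finger_gap: 0.302
grip_force: 0.0
```

```bash
python3 - <<'E'
from h import *
o=r.get_obs();print(o["t"],o["finger_gap"],o["ee_pos"],o["ft_force"])
d=r.camera("top")
cv2.imwrite("pics/g2.png",cv2.resize(d["color"][260:340,320:440,::-1],(780,520),interpolation=2))
E
```

```text
3.575 0.3023508305321554 [ 0.42486861 -0.13629917  0.04559356] [-0.32179413 -0.1125167  -0.48563194]
```

View pics/g2.png

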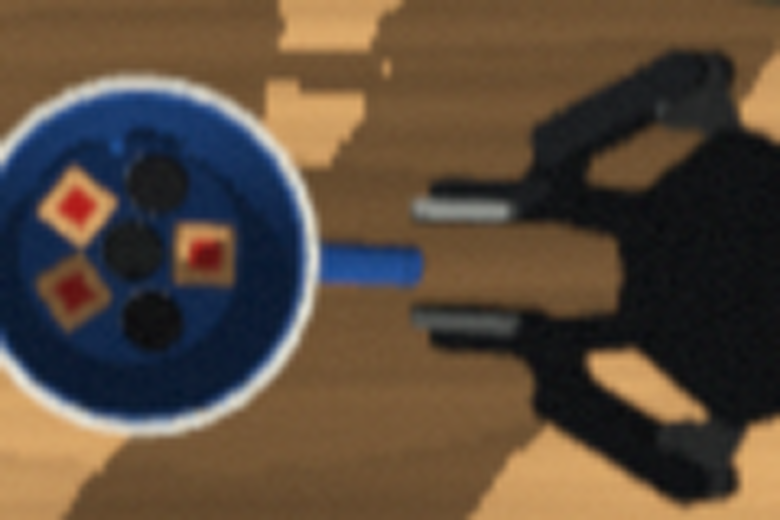

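```bash
cat >> h.py <<'E'
def tri(c,a,d,b):
    o1,d1=ray(c,*a);o2,d2=ray(d,*b);d1=d1/np.linalg.norm(d1);d2=d2/np.linalg.norm(d2)
    t=np.linalg.lstsq(np.array([d1,-d2]).T,o2-o1,rcond=None)[0]; p,q=o1+t[0]*d1,o2+t[1]*d2
    return (p+q)/2,np.linalg.norm(p-q)
E
python3 - <<'E'
from h import *
c=r.camera("scene");d=r.camera("top")
print(tri(c,(313.8,168),d,(389.8,276)),tri(c,(294.5,191),d,(389.8,325)))
p,q=cur();print(p)
cv2.imwrite("pics/g3.png",cv2.resize(c["color"][150:220,270:370,::-1],(800,560),interpolation=2))
E
```

```text
(array([ 0.46210991, -0.13479818,  0.19607635]), np.float64(0.03295889250915643)) (array([ 0.37912289, -0.20972203, -0.07056296]), np.float64(0.055451234041900464))
[ 0.4248577  -0.13634533  0.04558455]
```

View pics/g3.png

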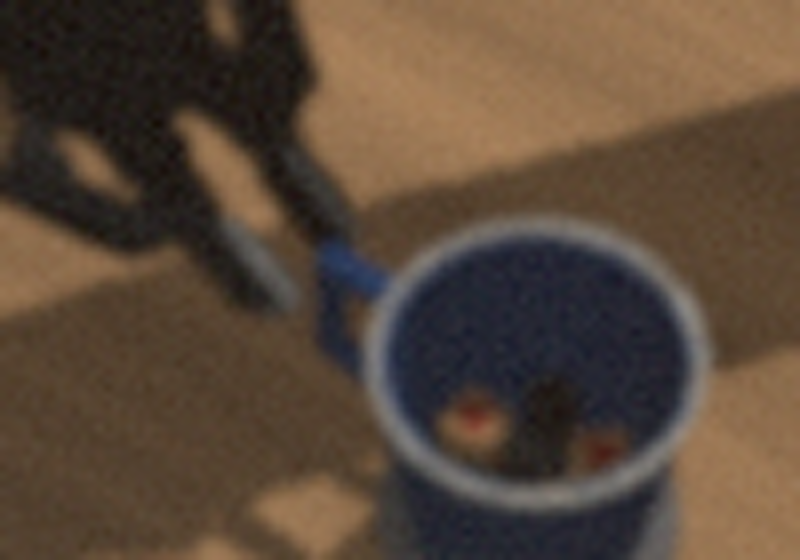

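```bash
python3 - <<'E'
from h import *
c=r.camera("scene");d=r.camera("top")
print(tri(c,(306.2,188),d,(383.8,292)),tri(c,(313.1,178),d,(383.8,309.2)),tri(c,(310,180),d,(384.9,300.5)))
E
```

```text
(array([ 0.44035951, -0.15598209,  0.0645753 ]), np.float64(0.0007276331031176659)) (array([ 0.40676826, -0.15536727,  0.0707045 ]), np.float64(0.0017282763516836218)) (array([ 0.4235996 , -0.15528803,  0.08155313]), np.float64(0.0011197326598706874))
```

The triangulated handle edge is (0.424, -0.155, 0.082), which matches the sizes given. The fingertips sit about 20–29 mm behind the nominal TCP while open, so I'll advance 16 mm and close.

Emit:
{"op": "apply_moves", "data": {
  "targets": [
    [0.003,0,0.027,0,0,0],
    [0.006,0,0.054,0,0,0],
    [0.006,0,0.054,0,0,0],
    [0.006,0,0.054,0,0,0]
  ]
}}

```text
t: 4.32
ee_pos: [0.4254, -0.1227, 0.0365]
eef_rot: [3.108, -0.875, 1.572]
ft_force: [0.0, -0.3, -0.3]
finger_gap: 0.298
grip_force: 0.0
```

Emit:
{"op": "apply_moves", "data": {
  "targets": [
    [0,0,0,0,0,0],
    [0,0,0,0,0,0],
    [0,0,0,0,0,0],
    [0,0,0,0,0,0],
    [0,0,0,0,0,0]
  ],
  "gripper": 1
}}

```text
t: 4.95
ee_pos: [0.4255, -0.1229, 0.0367]
eef_rot: [3.108, -0.875, 1.572]
ft_force: [-0.7, -1.3, 3.0]
finger_gap: 0.123
grip_force: 58.8
```

```bash
python3 - <<'E'
from h import *
o=r.get_obs();print(o["t"],o["finger_gap"],o["grip_force"],o["ee_pos"],o["ft_force"])
c=r.camera("scene");d=r.camera("top")
f=lambda i:cv2.resize(i[:,:,::-1],(400,400))
cv2.imwrite("pics/g4.png",np.hstack([f(c["color"][140:220,290:370]),f(d["color"][260:340,330:410])]))
E
```

```text
4.95 0.12332079479226261 58.750422451485065 [ 0.42550049 -0.12294311  0.0367293 ] [-0.72044026 -1.29393649  2.99187534]
```

View pics/g4.png

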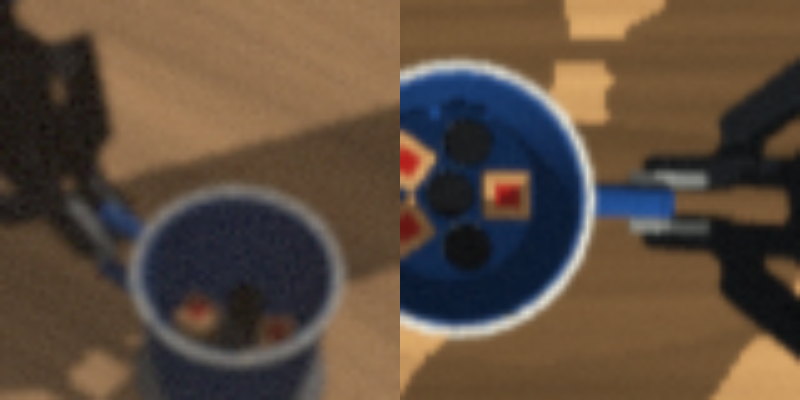

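The handle is gripped (10.5 mm gap, 59 N). Next: lift, carry over the tray, tip.

```bash
cat > pour.py <<'E'
from h import *
from scipy.spatial.transform import Slerp
P0=np.array([.4255,-.1229,.0367]);Q0=R.from_euler('xyz',[3.108,-.875,1.572])
mug0=np.array([.428,-.0692,.004]); h0=np.array([-.044,-.999,0]);M0=rot([0,0,1],np.cross([0,0,1],h0))  # mug frame
assert np.allclose(M0.as_matrix()[:,0],h0,atol=.01)
off=Q0.inv().apply(mug0+[0,0,.045]-P0); QM=Q0.inv()*M0   # mid, mug rot in tool frame
def tool(mid,M):
    Q=M*QM.inv(); return np.array(mid)-Q.apply(off),Q
def mugrot(tip,beta,az):
    "mouth tipped by tip deg toward azimuth az; handle to the left-behind, raised beta"
    a=np.radians(az);f=np.array([np.cos(a),np.sin(a),0]);t=np.radians(tip);b=np.radians(beta)
    u=np.sin(t)*f+np.cos(t)*np.array([0,0,1]); w=np.cross(u,np.cross([0,0,1.],f)); w*=np.sign(w[2]); s=np.cross([0,0,1.],f)
    h=np.cos(b)*s+np.sin(b)*w; return rot(u,np.cross(u,h))
E
python3 - <<'E'
from pour import *
az=155
L=mugrot(115,25,az);print("handle",L.as_matrix()[:,0],"u",L.as_matrix()[:,2])
mid=[.661,-.057,.115]
a=tool(mug0+[0,0,.045+.1],M0);b=tool([.645,-.057,.15],M0)
row(*a);row(*b,a)
sl=Slerp([0,1],R.concatenate([M0,L]));print("total",np.degrees((M0.inv()*L).magnitude()))
b2=tool([.645,-.057,.15],M0)
for k in np.linspace(0,1,13)[1:]:
    M=sl(k);m=np.array([.645,-.057,.15])*(1-k)+np.array(mid)*k
    print("tip",round(np.degrees(np.arccos(M.as_matrix()[2,2]))),end=' ');t=tool(m,M);print(t[0].round(3),t[1].as_matrix()[:,2].round(2),end=' ');row(*t,b2)
E
```

```text
handle [-0.54489441 -0.74591157  0.38302222] u [-0.8213938   0.38302222 -0.42261826]
[np.float64(0.256), np.float64(0.007), np.float64(-0.214), np.float64(0.0), np.float64(0.0), np.float64(-0.0)] mm 100 deg 0
[np.float64(0.028), np.float64(0.722), np.float64(0.053), np.float64(0.0), np.float64(0.0), np.float64(0.0)] mm 217 deg 0
total 115.01767764065553
tip 10 [ 0.646 -0.111  0.139] [ 0.13  0.72 -0.68] [np.float64(0.001), np.float64(0.01), np.float64(-0.003), np.float64(-0.03), np.float64(-0.022), np.float64(-0.038)] mm 3 deg 10
tip 19 [ 0.648 -0.112  0.14 ] [ 0.23  0.67 -0.71] [np.float64(0.002), np.float64(0.018), np.float64(-0.007), np.float64(-0.06), np.float64(-0.045), np.float64(-0.076)] mm 6 deg 19
tip 29 [ 0.65  -0.112  0.141] [ 0.34  0.62 -0.71] [np.float64(0.005), np.float64(0.025), np.float64(-0.01), np.float64(-0.09), np.float64(-0.067), np.float64(-0.114)] mm 8 deg 29
tip 38 [ 0.651 -0.112  0.142] [ 0.44  0.56 -0.7 ] [np.float64(0.009), np.float64(0.029), np.float64(-0.012), np.float64(-0.12), np.float64(-0.089), np.float64(-0.152)] mm 10 deg 38
tip 48 [ 0.652 -0.112  0.
[... 717 characters left out ...]
07  0.145] [ 0.86  0.36 -0.36] [np.float64(0.026), np.float64(0.02), np.float64(-0.006), np.float64(-0.27), np.float64(-0.201), np.float64(-0.341)] mm 10 deg 86
tip 96 [ 0.646 -0.105  0.144] [ 0.9   0.34 -0.25] [np.float64(0.028), np.float64(0.013), np.float64(-0.0), np.float64(-0.3), np.float64(-0.224), np.float64(-0.379)] mm 9 deg 96
tip 105 [ 0.644 -0.104  0.143] [ 0.93  0.33 -0.14] [np.float64(0.028), np.float64(0.005), np.float64(0.007), np.float64(-0.33), np.float64(-0.246), np.float64(-0.417)] mm 9 deg 105
tip 115 [ 0.642 -0.102  0.141] [ 0.94  0.33 -0.02] [np.float64(0.026), np.float64(-0.003), np.float64(0.016), np.float64(-0.36), np.float64(-0.268), np.float64(-0.455)] mm 9 deg 115
```

Emit:
{"op": "apply_moves", "data": {
  "targets": [
    [0.03,0,-0.025,0,0,0],
    [0.08,0.002,-0.07,0,0,0],
    [0.15,0.004,-0.125,0,0,0],
    [0.22,0.006,-0.18,0,0,0],
    [0.256,0.007,-0.214,0,0,0],
    [0.256,0.007,-0.214,0,0,0]
  ]
}}

```text
t: 5.8
ee_pos: [0.4258, -0.1233, 0.1374]
eef_rot: [3.106, -0.872, 1.574]
ft_force: [0.2, -0.1, -2.9]
finger_gap: 0.117
grip_force: 58.5
```

Emit:
{"op": "apply_moves", "data": {
  "targets": [
    [0.002,0.04,0.003,0,0,0],
    [0.005,0.12,0.01,0,0,0],
    [0.01,0.23,0.018,0,0,0],
    [0.014,0.34,0.026,0,0,0],
    [0.018,0.46,0.034,0,0,0],
    [0.022,0.57,0.042,0,0,0],
    [0.025,0.66,0.049,0,0,0],
    [0.028,0.71,0.053,0,0,0],
    [0.028,0.722,0.053,0,0,0],
    [0.028,0.722,0.053,0,0,0]
  ]
}}

```text
t: 7.05
ee_pos: [0.6416, -0.1107, 0.137]
eef_rot: [3.111, -0.875, 1.57]
ft_force: [0.2, -0.4, -2.6]
finger_gap: 0.124
grip_force: 58.6
```

Emit:
{"op": "apply_moves", "data": {
  "targets": [
    [0.001,0.01,-0.003,-0.03,-0.022,-0.038],
    [0.002,0.018,-0.007,-0.06,-0.045,-0.076],
    [0.005,0.025,-0.01,-0.09,-0.067,-0.114],
    [0.009,0.029,-0.012,-0.12,-0.089,-0.152],
    [0.013,0.031,-0.013,-0.15,-0.112,-0.189],
    [0.015,0.031,-0.014,-0.165,-0.123,-0.208],
    [0.015,0.031,-0.014,-0.165,-0.123,-0.208]
  ]
}}

```text
t: 7.92
ee_pos: [0.6489, -0.1111, 0.1429]
eef_rot: [2.291, -0.242, 2.058]
ft_force: [0.1, 0.2, -3.8]
finger_gap: 0.123
grip_force: 58.7
```

```bash
python3 - <<'E'
from pour import *
o=r.get_obs();print(o["t"],o["finger_gap"],o["grip_force"],o["ee_pos"],o["ft_force"],np.round(o["qpos"],2))
p,q=cur();M=q*QM;print("mug u",M.as_matrix()[:,2],"mid",p+q.apply(off))
L=mugrot(126,25,155);C=Slerp([0,1],R.concatenate([M,L]));m0=p+q.apply(off)
for k in np.linspace(0,1,12)[1:]: row(*tool(m0*(1-k)+np.array([.661,-.057,.12])*k,C(k)))
E
```

```text
7.925 0.12346502821984552 58.73822094030402 [ 0.64889043 -0.1111243   0.14285671] [ 0.07743403  0.20157413 -3.76227353] [ 1.21  0.71 -1.01  1.99 -0.58  0.35  1.35]
mug u [-0.71250997  0.34648779  0.61014405] mid [ 0.64961463 -0.05686132  0.1330468 ]
[np.float64(0.003), np.float64(0.004), np.float64(-0.002), np.float64(-0.021), np.float64(-0.016), np.float64(-0.026)] mm 2 deg 7
[np.float64(0.006), np.float64(0.006), np.float64(-0.005), np.float64(-0.042), np.float64(-0.031), np.float64(-0.053)] mm 3 deg 13
[np.float64(0.01), np.float64(0.008), np.float64(-0.007), np.float64(-0.063), np.float64(-0.047), np.float64(-0.079)] mm 5 deg 20
[np.float64(0.015), np.float64(0.009), np.float64(-0.009), np.float64(-0.084), np.float64(-0.063), np.float64(-0.105)] mm 6 deg 27
[np.float64(0.02), np.float64(0.009), np.float64(-0.01), np.float64(-0.105), np.float64(-0.078), np.float64(-0.132)] mm 7 deg 33
[np.float64(0.025), np.float64(0.008), np.float64(-0.012), np.float64(-0.126), np.float64(-0.094), np.float64(-0.158)] mm 9 deg 40
[np.float64(0.031), np.float64(0.005), np.float64(-0.013), np.float64(-0.147), np.float64(-0.109), np.float64(-0.184)] mm 10 deg 47
[np.float64(0.036), np.float64(0.002), np.float64(-0.013), np.float64(-0.168), np.float64(-0.125), np.float64(-0.211)] mm 12 deg 54
[np.float64(0.042), np.float64(-0.002), np.float64(-0.012), np.float64(-0.189), np.float64(-0.141), np.float64(-0.237)] mm 13 deg 60
[np.float64(0.047), np.float64(-0.008), np.float64(-0.011), np.float64(-0.211), np.float64(-0.156), np.float64(-0.263)] mm 15 deg 67
[np.float64(0.052), np.float64(-0.014), np.float64(-0.01), np.float64(-0.232), np.float64(-0.172), np.float64(-0.29)] mm 16 deg 74
```

Emit:
{"op": "apply_moves", "data": {
  "targets": [
    [0.003,0.004,-0.002,-0.021,-0.016,-0.026],
    [0.006,0.006,-0.005,-0.042,-0.031,-0.053],
    [0.01,0.008,-0.007,-0.063,-0.047,-0.079],
    [0.015,0.009,-0.009,-0.084,-0.063,-0.105],
    [0.015,0.009,-0.009,-0.084,-0.063,-0.105]
  ]
}}

```text
t: 8.55
ee_pos: [0.5911, -0.1394, 0.2382]
eef_rot: [2.022, 0.117, 2.128]
ft_force: [5.8, 3.0, 9.1]
finger_gap: 0.129
grip_force: 58.9
```

```bash
python3 - <<'E'
from pour import *
o=r.get_obs();print(o["t"],o["finger_gap"],o["ee_pos"],o["ft_force"],np.round(o["qpos"],2))
p,q=cur();M=q*QM;print("mug u",M.as_matrix()[:,2],"mid",p+q.apply(off),"toolz",q.as_matrix()[:,2])
E
```

```text
8.55 0.129073892701589 [ 0.59107462 -0.13944753  0.23824127] [5.83914841 3.01814197 9.1039858 ] [ 1.64  0.77 -1.39  2.18 -1.04  0.21  2.21]
mug u [-0.90305688  0.37634583  0.20700748] mid [ 0.59487608 -0.08756924  0.21992674] toolz [ 0.7904795   0.43287732 -0.43331211]
```

The mug hit joint limits at 78° of tip (q3, q5 and q6). I'll fit a kinematic model to the readings so far and use it to choose a pour direction with joint margin.

```bash
cat > kin.py <<'E'
from h import *
from scipy.optimize import least_squares
import itertools
D=[([1.1341,.4694,-.0486,1.5336,.0241,1.1410,-.0823],(.26746,-.61914,.20345),(-3.1398,0,.40774)),
([1.2,.66,-.53,1.68,-.35,1.45,.8],(.42154,-.26409,.17075),(3.108,-.87,1.57)),
([1.11,.76,-.57,1.94,-.4,1.06,.85],(.42546,-.1375,.04591),(3.107,-.873,1.572)),
([1.21,.71,-1.01,1.99,-.58,.35,1.35],(.64889,-.11112,.14286),(2.291,-.242,2.058)),
([1.64,.77,-1.39,2.18,-1.04,.21,2.21],(.59107,-.13945,.23824),(2.022,.117,2.128))]
lo=np.array([-2.59,-.33,-1.39,.1,-1.04,.21,-2.66]);hi=np.array([2.59,1.99,1.29,2.45,4.18,1.99,2.66])
def fk(q,g,s):
    # g: base h, d3,a3,d5,a5,d7,a7, o1,o7
    ax='zyzyzyz'; T=[(0,0,g[0]),(0,0,0),(0,0,g[1]),(g[2],0,0),(g[3],0,g[4]),(0,0,0),(g[6],0,g[5])]
    A=R.identity();p=np.zeros(3)
    for i in range(7):
        if i==0:p=p+[0,0,g[0]]
        a=s[i]*q[i]+(g[7] if i==0 else g[8] if i==6 else g[9] if i==2 else g[10] if i==4 else 0)
        A=A*R.from_euler(ax[i],a)
        if i>0:p=p+A.apply(T[i])
    return p,A
def res(g,s):
    e=[]
    for q,p,o in D:
        P,A=fk(q,g,s);e+=list(P-p)+list(.3*(A.inv()*R.from_euler('xyz',o)).as_rotvec())
    return np.array(e)
E
python3 - <<'E'
from kin import *
out=[]
for s1,s3,s5,s7 in itertools.product((1,-1),repeat=4):
  for o7 in(0,np.pi/2,-np.pi/2,np.pi):
    s=[s1,1,s3,1,s5,1,s7]
    f=least_squares(lambda g:res(g,s),[.3,.35,0,0,.35,.2,0,0,o7,0,0],max_nfev=60);out.append((f.cost,s,f.x))
out.sort(key=lambda t:t[0])
for o in out[:3]:print(o[0],o[1],o[2].round(4))
print(res(out[0][2],out[0][1]).reshape(5,6).round(4))
np.save("g.npy",out[0][2]);np.save("s.npy",out[0][1])
E
```

```text
0.0003906408265786746 [-1, 1, -1, 1, -1, 1, -1] [ 0.2766  0.5545  0.0795 -0.0345  0.481   0.3182 -0.0157 -0.0207 -4.7233
 -0.0075 -0.0135]
0.0003906408265844901 [-1, 1, -1, 1, -1, 1, -1] [ 0.2766  0.5545  0.0795 -0.0345  0.481   0.3182 -0.0157 -0.0207  1.5599
 -0.0075 -0.0135]
0.0003906408266177642 [-1, 1, -1, 1, -1, 1, -1] [ 0.2766  0.5545  0.0795 -0.0345  0.481   0.3182 -0.0157 -0.0207  1.5598
 -0.0075 -0.0135]
[[ 0.0027  0.0087  0.0076  0.0002  0.0047 -0.0032]
 [ 0.0106  0.0008 -0.0095  0.0007  0.0043 -0.0043]
 [ 0.0012  0.0086  0.      0.0039  0.0028 -0.0015]
 [ 0.0021 -0.0048  0.0039 -0.0007  0.0092  0.0025]
 [-0.0029 -0.0028 -0.0021 -0.0034  0.0077  0.0063]]
```

```bash
cat >> kin.py <<'E'
import os
if os.path.exists("g.npy"): g=np.load("g.npy");s=np.load("s.npy")
mid_=(lo+hi)/2
def ik(P,Q,q0,w=.01):
    def f(q):
        p,A=fk(q,g,s);return np.r_[(p-P)*3,(A.inv()*Q).as_rotvec(),w*(q-q0)]
    x=least_squares(f,np.clip(q0,lo+.02,hi-.02),bounds=(lo,hi),max_nfev=40).x
    p,A=fk(x,g,s);return x,np.linalg.norm(p-P)*1000,np.degrees((A.inv()*Q).magnitude())
def margin(q): return min((q-lo).min(),(hi-q).min())
E
cat > search.py <<'E'
from kin import *
from pour import *
q0=np.array([1.2,.7,-.5,1.8,-.4,1.1,.85])
T=np.array([.627,-.0415])
out=[]
for side in(1,-1):
  for haz in range(-180,180,30):      # handle azimuth (tool az = haz+180)
    hv=np.array([np.cos(np.radians(haz)),np.sin(np.radians(haz)),0]);M=rot([0,0,1],np.cross([0,0,1],hv))
    flow=np.cross([0,0,1.],hv)*side
    m=np.r_[T-flow[:2]*.03,.15]
    q=q0;bad=0;mg=9
    for tip in (0,30,60,90,122):
        M2=R.from_rotvec(np.cross([0,0,1.],flow)*np.radians(tip))*M
        for _ in(0,1): q,e,a=ik(*tool(m,M2),q,.02)
        bad=max(bad,e+a);mg=min(mg,margin(q))
        if tip==0:qs=q
    out.append((bad,mg,side,haz,qs.round(2),q.round(2)))
out.sort(key=lambda t:(t[0]>3,-t[1]))
for o in out[:8]:print(*o)
E
timeout 500 python3 search.py
```

```text
0.0003931568568591057 0.16705237984225096 -1 -60 [ 0.6   0.98 -0.58  1.14 -0.2   1.7   0.71] [ 1.13  1.66 -1.22  1.35 -0.44  1.43  2.49]
0.0001545189341111207 0.06687217439649695 1 -120 [ 1.    0.59 -0.67  1.95 -0.78  0.8   0.52] [ 0.79  1.23 -0.47  1.43 -0.97  1.91 -1.13]
0.0002575210151535 0.017793886294022565 -1 -90 [ 0.81  0.83 -0.6   1.46 -0.42  1.29  0.52] [ 1.46  1.89 -1.37  1.74 -0.32  0.79  2.63]
0.0004623523586000332 0.008029882160284885 1 60 [ 0.01  0.92 -0.43  1.2   0.86  1.83  2.16] [-0.4   1.17  0.03  1.4   1.5   1.98  0.18]
0.05552482328361247 1.9847127497030215e-08 1 30 [-0.07  1.   -0.05  0.95  0.39  1.99  2.03] [-0.62  1.41  0.69  1.05  0.81  1.99  0.61]
2.7206437958022445 2.220446049250313e-16 -1 -30 [ 0.38  1.06 -0.5   0.93 -0.01  1.99  1.02] [ 0.79  1.61 -1.1   0.97 -0.48  1.99  2.34]
25.89069672700633 2.220446049250313e-16 1 -90 [ 0.88  0.76 -0.62  1.6  -0.43  1.26  0.59] [ 0.98  1.77 -1.39  1.15 -0.18  1.99 -1.9 ]
130.60791535972677 2.220446049250313e-16 1 -60 [ 0.69  0.93 -0.59  1.26 -0.19  1.67  0.76] [ 0.91  1.76 -1.39  1.22 -0.21  1.99 -2.07]
```

```bash
cat > search2.py <<'E'
from kin import *
from pour import *
q0=np.array([1.2,.7,-.5,1.8,-.4,1.1,.85])
T=np.array([.627,-.0415]);out=[]
for side,hz in((1,(45,75,105,135)),(-1,(-75,-45)),(1,(-150,-120))):
 for haz in hz:
  for beta in(-30,0,30):
    hv=np.array([np.cos(np.radians(haz)),np.sin(np.radians(haz)),0]);M=rot([0,0,1],np.cross([0,0,1],hv))
    flow=np.cross([0,0,1.],hv)*side; ax=np.cross([0,0,1.],flow)
    m=np.r_[T-flow[:2]*.03,.14]
    q=q0;bad=0;mg=9
    for tip in (0,40,80,122):
        M2=R.from_rotvec(ax*np.radians(tip))*M; u=M2.as_matrix()[:,2]
        sg=np.sign(np.cross(u,hv)[2]*0+ (R.from_rotvec(u*.1).apply(hv))[2]) or 1
        M2=R.from_rotvec(u*sg*np.radians(beta*tip/122))*M2
        for _ in(0,1): q,e,a=ik(*tool(m,M2),q,.02)
        bad=max(bad,e+a);mg=min(mg,margin(q))
        if tip==0:qs=q
    out.append((round(bad,2),round(mg,3),side,haz,beta,qs.round(2),q.round(2)))
out.sort(key=lambda t:(t[0]>3,-t[1]))
for o in out[:6]:print(*o)
E
timeout 560 python3 search2.py
```

```text
0.0 0.301 1 75 30 [-0.01  0.87 -0.46  1.36  0.98  1.69  2.24] [-0.29  0.9  -0.21  1.84  1.8   1.65 -0.3 ]
0.0 0.13 -1 -45 0 [ 0.49  1.05 -0.56  1.01 -0.09  1.86  0.85] [ 0.96  1.65 -1.18  1.15 -0.43  1.71  2.41]
0.0 0.09 -1 -75 0 [ 0.71  0.92 -0.59  1.3  -0.3   1.49  0.61] [ 1.3   1.76 -1.29  1.54 -0.39  1.12  2.57]
0.0 0.077 1 -120 0 [ 1.    0.61 -0.67  1.95 -0.78  0.79  0.53] [ 0.79  1.25 -0.47  1.42 -0.96  1.9  -1.13]
0.0 0.065 -1 -75 -30 [ 0.71  0.92 -0.59  1.3  -0.3   1.49  0.61] [ 1.13  1.93 -1.28  1.32 -0.57  1.48  2.37]
0.0 0.047 1 45 30 [ 0.05  1.   -0.41  1.06  0.74  1.94  2.05] [-0.41  1.    0.01  1.47  1.31  1.77 -0.08]
```

```bash
cat > search3.py <<'E'
from kin import *
from pour import *
o=r.get_obs();q0=o["qpos"]
def up(haz,lean=0):
    a=np.radians(haz);hv=np.array([np.cos(a),np.sin(a),0]);M=rot([0,0,1],np.cross([0,0,1],hv))
    return R.from_rotvec(np.cross([0,0,1],-hv)*np.radians(lean))*M   # mouth leans away from handle
if __name__=="__main__":
  print("model err",fk(q0,g,s)[0]-o["ee_pos"])
  for x,y in((.5,-.05),(.58,-.05),(.58,.05)):
   for lean in(0,20):
    q=np.array([1.2,.7,-.5,1.8,-.4,1.1,.85]);L=[]
    for haz in(-92,-60,-30,0,30,60,75):
        for _ in(0,1):q,e,a=ik(*tool([x,y,.25],up(haz,lean)),q,.02)
        L.append((round(margin(q),2),round(e+a,1)))
    print(x,y,lean,L,q.round(2))
E
timeout 560 python3 search3.py
```

```text
model err [-0.00453914 -0.00080764 -0.00453383]
0.5 -0.05 0 [(np.float64(0.53), np.float64(0.0)), (np.float64(0.29), np.float64(0.0)), (np.float64(0.04), np.float64(0.0)), (np.float64(0.0), np.float64(6.9)), (np.float64(0.07), np.float64(0.0)), (np.float64(0.28), np.float64(0.0)), (np.float64(0.35), np.float64(0.0))] [-0.29  0.48 -0.1   1.7   0.7   1.59  2.31]
0.5 -0.05 20 [(np.float64(0.66), np.float64(0.0)), (np.float64(0.48), np.float64(0.0)), (np.float64(0.31), np.float64(0.0)), (np.float64(0.21), np.float64(0.0)), (np.float64(0.21), np.float64(0.0)), (np.float64(0.29), np.float64(0.0)), (np.float64(0.27), np.float64(0.0))] [ 0.57  0.55 -1.12  1.73  0.82  1.62  2.19]
0.58 -0.05 0 [(np.float64(0.55), np.float64(0.0)), (np.float64(0.23), np.float64(0.0)), (np.float64(0.0), np.float64(12.6)), (np.float64(0.0), np.float64(29.6)), (np.float64(0.0), np.float64(0.1)), (np.float64(0.27), np.float64(0.0)), (np.float64(0.19), np.float64(0.0))] [-0.47  0.58  0.2   1.52  0.61  1.55  2.47]
0.58 -0.05 20 [(np.float64(0.7), np.float64(0.0)), (np.float64(0.43), np.float64(0.0)), (np.float64(0.22), np.float64(0.0)), (np.float64(0.12), np.float64(0.0)), (np.float64(0.13), np.float64(0.0)), (np.float64(0.24), np.float64(0.0)), (np.float64(0.33), np.float64(0.0))] [ 0.45  0.63 -0.99  1.55  0.87  1.66  2.26]
0.58 0.05 0 [(np.float64(0.49), np.float64(0.0)), (np.float64(0.35), np.float64(0.0)), (np.float64(0.02), np.float64(0.0)), (np.float64(0.0), np.float64(29.7)), (np.float64(0.0), np.float64(12.3)), (np.float64(0.21), np.float64(0.0)), (np.float64(0.15), np.float64(0.0))] [-0.78  0.68  0.47  1.42  0.41  1.61  2.51]
0.58 0.05 20 [(np.float64(0.72), np.float64(0.0)), (np.float64(0.51), np.float64(0.0)), (np.float64(0.28), np.float64(0.0)), (np.float64(0.13), np.float64(0.0)), (np.float64(0.1), np.float64(0.0)), (np.float64(0.18), np.float64(0.0)), (np.float64(0.25), np.float64(0.0))] [ 0.28  0.69 -1.    1.48  0.85  1.74  2.13]
```

Emit:
{"op": "apply_moves", "data": {
  "targets": [
    [-0.004,-0.002,0.002,0.021,0.016,0.026],
    [-0.008,-0.005,0.004,0.042,0.031,0.053],
    [-0.012,-0.007,0.006,0.063,0.047,0.079],
    [-0.015,-0.009,0.009,0.084,0.063,0.105],
    [-0.015,-0.009,0.009,0.084,0.063,0.105],
    [-0.015,-0.009,0.009,0.084,0.063,0.105]
  ]
}}

```text
t: 9.3
ee_pos: [0.5959, -0.14, 0.2344]
eef_rot: [2.291, -0.265, 2.116]
ft_force: [-0.8, -0.1, -3.1]
finger_gap: 0.125
grip_force: 58.9
```

```bash
python3 - <<'E'
from search3 import *
o=r.get_obs();print(o["t"],o["finger_gap"],o["ee_pos"],o["ft_force"],np.round(o["qpos"],2))
p,q=cur();M=q*QM;m0=p+q.apply(off);print("mug",M.as_matrix().round(2).tolist(),"mid",m0)
b=None
B=(p,q)
for m,M2 in(([.58,-.055,.22],up(-92,10)),([.5,-.05,.25],up(-60,20)),([.5,-.05,.25],up(-20,22)),([.5,-.05,.25],up(20,22)),([.5,-.05,.25],up(50,20)),([.5,-.05,.25],up(75,15))):
    B=row(*tool(m,M2),B)
E
```

```text
9.3 0.12456226711848489 [ 0.59593319 -0.13995871  0.23444828] [-0.76547577 -0.11702425 -3.10174006] [ 1.25  0.46 -0.86  1.96 -0.78  0.73  1.48]
mug [[-0.12, 0.68, -0.72], [-0.94, 0.15, 0.29], [0.31, 0.72, 0.62]] mid [ 0.59341228 -0.08556309  0.22573093]
[np.float64(0.097), np.float64(-0.064), np.float64(0.057), np.float64(0.173), np.float64(0.058), np.float64(0.199)] mm 39 deg 49
[np.float64(0.118), np.float64(-0.167), np.float64(-0.077), np.float64(0.104), np.float64(-0.051), np.float64(-0.145)] mm 66 deg 33
[np.float64(0.037), np.float64(0.118), np.float64(0.016), np.float64(0.109), np.float64(-0.008), np.float64(-0.194)] mm 37 deg 40
[np.float64(0.034), np.float64(0.118), np.float64(0.02), np.float64(0.105), np.float64(0.003), np.float64(-0.196)] mm 37 deg 40
[np.float64(0.015), np.float64(0.092), np.float64(0.016), np.float64(0.081), np.float64(0.013), np.float64(-0.146)] mm 28 deg 30
[np.float64(0.003), np.float64(0.078), np.float64(0.022), np.float64(0.074), np.float64(0.029), np.float64(-0.117)] mm 24 deg 25
```

Emit:
{"op": "apply_moves", "data": {
  "targets": [
    [0.012,-0.008,0.007,0.022,0.007,0.025],
    [0.024,-0.016,0.014,0.043,0.015,0.05],
    [0.036,-0.024,0.021,0.065,0.022,0.075],
    [0.049,-0.032,0.029,0.087,0.029,0.1],
    [0.061,-0.04,0.036,0.108,0.036,0.125],
    [0.073,-0.048,0.043,0.13,0.044,0.15],
    [0.085,-0.056,0.05,0.152,0.051,0.175],
    [0.097,-0.064,0.057,0.173,0.058,0.199],
    [0.097,-0.064,0.057,0.173,0.058,0.199]
  ]
}}

```text
t: 10.42
ee_pos: [0.5784, -0.1102, 0.2162]
eef_rot: [3.118, -0.704, 1.573]
ft_force: [-0.6, -0.8, -3.8]
finger_gap: 0.119
grip_force: 58.9
```

Emit:
{"op": "apply_moves", "data": {
  "targets": [
    [0.02,-0.028,-0.013,0.017,-0.008,-0.024],
    [0.04,-0.056,-0.026,0.035,-0.017,-0.048],
    [0.06,-0.084,-0.039,0.052,-0.025,-0.072],
    [0.08,-0.112,-0.052,0.07,-0.034,-0.096],
    [0.1,-0.14,-0.065,0.087,-0.042,-0.12],
    [0.118,-0.167,-0.077,0.104,-0.051,-0.145],
    [0.118,-0.167,-0.077,0.104,-0.051,-0.145]
  ]
}}

```text
t: 11.3
ee_pos: [0.5279, -0.0963, 0.2579]
eef_rot: [3.122, -0.528, 2.128]
ft_force: [0.1, -0.1, -2.6]
finger_gap: 0.123
grip_force: 58.9
```

```bash
python3 - <<'E'
from search3 import *
o=r.get_obs();print(o["t"],o["finger_gap"],o["ee_pos"],o["ft_force"],np.round(o["qpos"],2))
p,q=cur();M=q*QM;m0=p+q.apply(off);print("mug",M.as_matrix().round(2).tolist(),"mid",m0)
c=r.camera("scene");d=r.camera("top")
f=lambda i:cv2.resize(i[:,:,::-1],(400,400))
cv2.imwrite("pics/p1.png",np.hstack([f(c["color"][130:350,230:450]),f(d["color"][120:360,210:450])]))
E
```

```text
11.3 0.12324495074959876 [ 0.52786734 -0.09632822  0.25789801] [ 0.13654142 -0.0597526  -2.55963286] [ 0.72  0.5  -0.59  1.54 -0.14  1.51  0.72]
mug [[0.47, 0.87, -0.17], [-0.82, 0.5, 0.29], [0.34, 0.0, 0.94]] mid [ 0.50071395 -0.04880046  0.25118718]
```

View pics/p1.png

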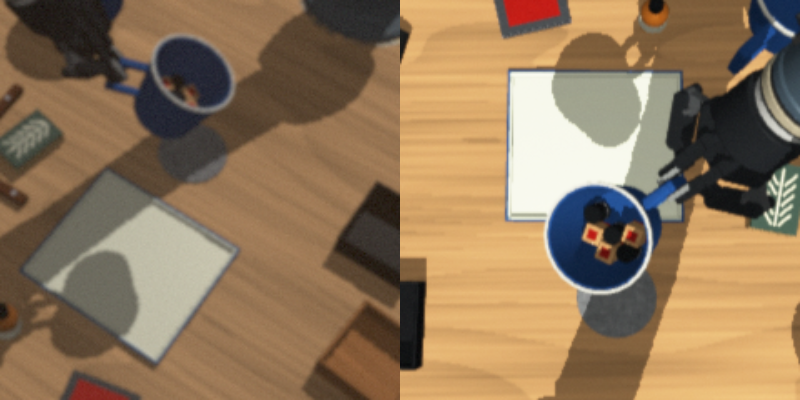

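All stamps are still in the mug. I'll continue the turn.

Emit:
{"op": "apply_moves", "data": {
  "targets": [
    [0.006,0.02,0.003,0.018,-0.001,-0.032],
    [0.012,0.04,0.005,0.036,-0.003,-0.065],
    [0.018,0.059,0.008,0.055,-0.004,-0.097],
    [0.025,0.079,0.011,0.073,-0.005,-0.129],
    [0.031,0.098,0.013,0.091,-0.007,-0.162],
    [0.037,0.118,0.016,0.109,-0.008,-0.194],
    [0.037,0.118,0.016,0.109,-0.008,-0.194]
  ]
}}

```text
t: 12.28
ee_pos: [0.552, -0.0679, 0.2584]
eef_rot: [3.125, -0.493, 2.824]
ft_force: [-0.1, -0.9, -3.1]
finger_gap: 0.12
grip_force: 58.9
```

Emit:
{"op": "apply_moves", "data": {
  "targets": [
    [0.006,0.02,0.003,0.018,0,-0.033],
    [0.011,0.04,0.007,0.035,0.001,-0.065],
    [0.017,0.059,0.01,0.053,0.001,-0.098],
    [0.023,0.079,0.013,0.07,0.002,-0.131],
    [0.028,0.098,0.017,0.088,0.002,-0.163],
    [0.034,0.118,0.02,0.105,0.003,-0.196],
    [0.034,0.118,0.02,0.105,0.003,-0.196]
  ]
}}

```text
t: 13.15
ee_pos: [0.5514, -0.0312, 0.2588]
eef_rot: [3.125, -0.493, -2.763]
ft_force: [-0.0, 0.2, -2.6]
finger_gap: 0.119
grip_force: 58.9
```

Emit:
{"op": "apply_moves", "data": {
  "targets": [
    [0.003,0.018,0.003,0.016,0.003,-0.029],
    [0.006,0.037,0.006,0.032,0.005,-0.058],
    [0.009,0.055,0.01,0.049,0.008,-0.088],
    [0.012,0.074,0.013,0.065,0.01,-0.117],
    [0.015,0.092,0.016,0.081,0.013,-0.146],
    [0.015,0.092,0.016,0.081,0.013,-0.146]
  ]
}}

```text
t: 13.9
ee_pos: [0.5355, -0.0087, 0.2572]
eef_rot: [3.124, -0.527, -2.239]
ft_force: [-0.4, -1.0, -3.0]
finger_gap: 0.124
grip_force: 58.9
```

```bash
cat > plan2.py <<'E'
from search3 import *
def tipM(haz,tip,beta):
    "tip toward cross(z,hv) side, handle raised beta"
    a=np.radians(haz);hv=np.array([np.cos(a),np.sin(a),0]);M=up(haz);flow=np.cross([0,0,1.],hv);ax=np.cross([0,0,1.],flow)
    M2=R.from_rotvec(ax*np.radians(tip))*M;u=M2.as_matrix()[:,2]
    for sg in(1,-1):
        X=R.from_rotvec(u*sg*np.radians(beta))*M2
        if X.as_matrix()[2,0]>=0:break
    return X,flow
E
python3 - <<'E'
from plan2 import *
o=r.get_obs();print(o["t"],o["finger_gap"],o["ee_pos"],o["ft_force"],np.round(o["qpos"],2))
p,q=cur();M=q*QM;m0=p+q.apply(off);print("mug",M.as_matrix().round(2).tolist(),"mid",m0)
L,flow=tipM(75,125,30);m=np.r_[np.array([.627,-.0415])-flow[:2]*.03,.125];print("flow",flow,"u",L.as_matrix()[:,2],"h",L.as_matrix()[:,0],m)
mids=m.copy();mids[2]=.15
qq=o["qpos"]
B=(p,q);t=tool([.55,-.04,.25],up(72,8));row(*t,B);B=t;qq,e,a=ik(*t,qq,.02);print(qq.round(2),e,a)
t=tool(mids,up(75,0));row(*t,B);B=t;qq,e,a=ik(*t,qq,.02);print(qq.round(2),e,a)
C=Slerp([0,1],R.concatenate([up(75),L]))
for k in np.linspace(0,1,12)[1:]:
    t=tool(mids*(1-k)+m*k,C(k));qq,e,a=ik(*t,qq,.02);print(round(margin(qq),2),round(e+a,1),"tip",round(np.degrees(np.arccos(C(k).as_matrix()[2,2]))),end=' ');row(*t,B)
print(qq.round(2))
E
```

```text
13.9 0.12355066409751149 [ 0.53549539 -0.00869541  0.25718278] [-0.43440434 -0.99083555 -2.96728224] [ 0.36  0.6  -0.94  1.54  0.61  1.77  1.82]
mug [[0.61, -0.76, -0.22], [0.72, 0.65, -0.26], [0.34, 0.0, 0.94]] mid [ 0.50002225 -0.05036943  0.25038848]
flow [-0.96592583  0.25881905  0.        ] u [-0.79124012  0.21201215 -0.57357644] h [-0.05287228  0.91074256  0.40957602] [ 0.65597777 -0.04926457  0.125     ]
[np.float64(-0.124), np.float64(-0.039), np.float64(-0.027), np.float64(0.072), np.float64(0.068), np.float64(-0.1)] mm 40 deg 25
[ 0.29  0.67 -0.89  1.56  0.92  1.8   2.14] 0.03969468849018333 0.008981300667198006
[np.float64(-0.287), np.float64(-0.344), np.float64(0.215), np.float64(0.011), np.float64(0.045), np.float64(-0.012)] mm 149 deg 9
[ 0.14  0.94 -0.72  1.35  1.13  1.81  2.19] 0.060748420061895084 0.009560304911101419
0.28 0.0 tip 11 [np.float64(0.002), np.float64(-0.012), np.float64(-0.003), np.float64(0.033), np.float64(-0.015), np.float64(0.053)] mm 4 deg 12
0.38 0.0 tip 23 [np.float64(0.005), np.float64(-0.021), np.float64(-0.007), np.float64(0.066), np.float64(-
[... 703 characters left out ...]
loat64(0.233), np.float64(-0.108), np.float64(0.369)] mm 16 deg 81
0.44 0.0 tip 91 [np.float64(0.047), np.float64(-0.017), np.float64(-0.025), np.float64(0.266), np.float64(-0.124), np.float64(0.421)] mm 17 deg 92
0.34 0.0 tip 103 [np.float64(0.052), np.float64(-0.006), np.float64(-0.024), np.float64(0.299), np.float64(-0.139), np.float64(0.474)] mm 17 deg 104
0.24 0.0 tip 114 [np.float64(0.056), np.float64(0.006), np.float64(-0.021), np.float64(0.332), np.float64(-0.154), np.float64(0.527)] mm 18 deg 115
0.13 0.0 tip 125 [np.float64(0.057), np.float64(0.02), np.float64(-0.017), np.float64(0.365), np.float64(-0.17), np.float64(0.579)] mm 19 deg 127
[-0.1   1.02 -0.45  1.82  1.96  1.86 -0.31]
```

Emit:
{"op": "apply_moves", "data": {
  "targets": [
    [-0.025,-0.008,-0.005,0.014,0.014,-0.02],
    [-0.062,-0.02,-0.013,0.036,0.034,-0.05],
    [-0.1,-0.031,-0.022,0.058,0.054,-0.08],
    [-0.124,-0.039,-0.027,0.072,0.068,-0.1],
    [-0.124,-0.039,-0.027,0.072,0.068,-0.1]
  ]
}}

```text
t: 14.52
ee_pos: [0.5676, 0.0125, 0.2443]
eef_rot: [3.116, -0.736, -1.844]
ft_force: [0.2, -0.6, -2.4]
finger_gap: 0.123
grip_force: 58.9
```

Emit:
{"op": "apply_moves", "data": {
  "targets": [
    [-0.03,-0.034,0.021,0.001,0.005,-0.001],
    [-0.08,-0.1,0.06,0.003,0.012,-0.003],
    [-0.143,-0.172,0.108,0.005,0.022,-0.006],
    [-0.21,-0.25,0.157,0.008,0.033,-0.009],
    [-0.265,-0.318,0.199,0.01,0.042,-0.011],
    [-0.287,-0.344,0.215,0.011,0.045,-0.012],
    [-0.287,-0.344,0.215,0.011,0.045,-0.012]
  ]
}}

```text
t: 15.4
ee_pos: [0.6706, 0.0028, 0.1372]
eef_rot: [3.107, -0.878, -1.782]
ft_force: [-0.6, 0.4, -2.8]
finger_gap: 0.124
grip_force: 58.9
```

Emit:
{"op": "apply_moves", "data": {
  "targets": [
    [0.001,-0.006,-0.002,0.016,-0.007,0.026],
    [0.003,-0.014,-0.004,0.045,-0.021,0.072],
    [0.005,-0.021,-0.007,0.066,-0.031,0.105],
    [0.011,-0.028,-0.011,0.1,-0.046,0.158],
    [0.017,-0.032,-0.015,0.133,-0.062,0.211],
    [0.025,-0.033,-0.019,0.166,-0.077,0.263],
    [0.033,-0.03,-0.022,0.199,-0.093,0.316],
    [0.033,-0.03,-0.022,0.199,-0.093,0.316]
  ]
}}

```text
t: 16.4
ee_pos: [0.678, 0.0004, 0.1511]
eef_rot: [-2.073, -0.097, -2.566]
ft_force: [-0.3, -0.4, -3.6]
finger_gap: 0.118
grip_force: 59.3
```

```bash
python3 - <<'E'
from plan2 import *
o=r.get_obs();print(o["t"],o["finger_gap"],o["ee_pos"],o["ft_force"],np.round(o["qpos"],2))
p,q=cur();M=q*QM;m0=p+q.apply(off);print("mug",M.as_matrix().round(2).tolist(),"mid",m0)
L,flow=tipM(75,126,30);m=np.array([.656,-.049,.12]);qq=o["qpos"]
C=Slerp([0,1],R.concatenate([M,L]))
for k in np.linspace(0,1,12)[1:]:
    t=tool(m0*(1-k)+m*k,C(k));qq,e,a=ik(*t,qq,.02);print(round(margin(qq),2),end=' ');row(*t)
E
```

```text
16.4 0.11845827138283625 [6.77957021e-01 3.81672222e-04 1.51102170e-01] [-0.26478243 -0.43632583 -3.61291837] [-0.02  0.73 -0.69  1.88  1.5   1.55  0.75]
mug [[0.21, -0.31, -0.93], [0.92, 0.37, 0.08], [0.32, -0.87, 0.36]] mid [ 0.65547118 -0.04826145  0.13808435]
0.55 [np.float64(0.003), np.float64(-0.001), np.float64(-0.001), np.float64(0.015), np.float64(-0.007), np.float64(0.024)] mm 1 deg 5
0.53 [np.float64(0.006), np.float64(-0.001), np.float64(-0.002), np.float64(0.031), np.float64(-0.014), np.float64(0.048)] mm 2 deg 11
0.5 [np.float64(0.009), np.float64(-0.001), np.float64(-0.003), np.float64(0.046), np.float64(-0.021), np.float64(0.073)] mm 3 deg 16
0.46 [np.float64(0.013), np.float64(-0.001), np.float64(-0.004), np.float64(0.062), np.float64(-0.028), np.float64(0.097)] mm 4 deg 21
0.42 [np.float64(0.017), np.float64(0.0), np.float64(-0.005), np.float64(0.077), np.float64(-0.035), np.float64(0.121)] mm 5 deg 27
0.38 [np.float64(0.022), np.float64(0.002), np.float64(-0.006), np.float64(0.093), np.float64(-0.042), np.float64(0.145)] mm 7 deg 32
0.33 [np.float64(0.027), np.float64(0.004), np.float64(-0.008), np.float64(0.108), np.float64(-0.049), np.float64(0.17)] mm 8 deg 37
0.28 [np.float64(0.032), np.float64(0.007), np.float64(-0.009), np.float64(0.124), np.float64(-0.056), np.float64(0.194)] mm 10 deg 43
0.23 [np.float64(0.037), np.float64(0.011), np.float64(-0.01), np.float64(0.139), np.float64(-0.063), np.float64(0.218)] mm 12 deg 48
0.18 [np.float64(0.043), np.float64(0.015), np.float64(-0.011), np.float64(0.155), np.float64(-0.07), np.float64(0.242)] mm 14 deg 53
0.13 [np.float64(0.048), np.float64(0.02), np.float64(-0.012), np.float64(0.17), np.float64(-0.077), np.float64(0.267)] mm 16 deg 59
```

Emit:
{"op": "apply_moves", "data": {
  "targets": [
    [0.006,-0.001,-0.002,0.031,-0.014,0.048],
    [0.011,-0.001,-0.003,0.054,-0.025,0.085],
    [0.015,-0.001,-0.005,0.07,-0.031,0.109],
    [0.02,0.001,-0.006,0.085,-0.039,0.133],
    [0.022,0.002,-0.006,0.093,-0.042,0.145],
    [0.025,0.003,-0.007,0.1,-0.045,0.157],
    [0.027,0.004,-0.008,0.108,-0.049,0.17],
    [0.029,0.005,-0.008,0.116,-0.052,0.182],
    [0.032,0.007,-0.009,0.124,-0.056,0.194],
    [0.034,0.009,-0.009,0.131,-0.06,0.206],
    [0.037,0.011,-0.01,0.139,-0.063,0.218],
    [0.037,0.011,-0.01,0.139,-0.063,0.218]
  ]
}}

```text
t: 17.9
ee_pos: [0.6679, -0.0021, 0.1506]
eef_rot: [-1.618, 0.609, -2.562]
ft_force: [-0.0, 0.2, -1.1]
finger_gap: 0.118
grip_force: 59.3
```

Emit:
{"op": "apply_moves", "data": {
  "targets": [
    [0.003,0.002,0,0.008,-0.004,0.012],
    [0.006,0.004,-0.001,0.016,-0.007,0.024],
    [0.008,0.006,-0.001,0.024,-0.01,0.037],
    [0.011,0.009,-0.002,0.031,-0.014,0.049],
    [0.011,0.009,-0.002,0.031,-0.014,0.049],
    [0.011,0.009,-0.002,0.031,-0.014,0.049],
    [0.011,0.009,-0.002,0.031,-0.014,0.049],
    [0.011,0.009,-0.002,0.031,-0.014,0.049]
  ]
}}

```text
t: 18.9
ee_pos: [0.6663, -0.0026, 0.1455]
eef_rot: [-1.482, 0.76, -2.502]
ft_force: [-0.3, -0.2, -2.8]
finger_gap: 0.118
grip_force: 59.4
```

```bash
python3 - <<'E'
from plan2 import *
o=r.get_obs();print(o["t"],o["finger_gap"],o["ee_pos"],o["ft_force"],np.round(o["qpos"],2))
p,q=cur();M=q*QM;m0=p+q.apply(off);print("mug",M.as_matrix().round(2).tolist(),"mid",m0)
c=r.camera("scene");d=r.camera("top")
f=lambda i:cv2.resize(i[:,:,::-1],(400,400))
cv2.imwrite("pics/p2.png",np.hstack([f(c["color"][170:370,220:420]),f(d["color"][120:320,220:420])]))
E
```

```text
18.9 0.1183198422003543 [ 0.66633805 -0.00256658  0.14550536] [-0.31826695 -0.19947576 -2.79034179] [-0.27  0.96 -0.42  1.95  1.74  1.94 -0.46]
mug [[-0.06, 0.62, -0.78], [0.91, 0.35, 0.21], [0.41, -0.7, -0.59]] mid [ 0.65993717 -0.04896599  0.11639601]
```

View pics/p2.png

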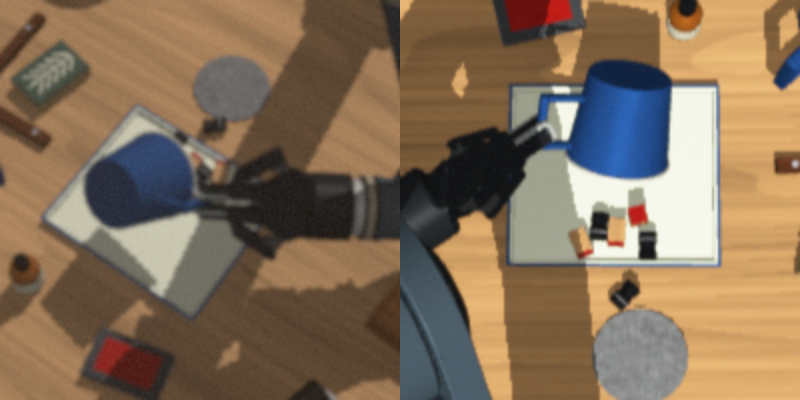

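All six stamps are out: three wood and two black in the tray, and one black at top-view px (332,266) between the tray and the coaster. The coaster is clear.

```bash
python3 - <<'E'
from plan2 import *
d=r.camera("top");H=hsv(d);m=(H[:,:,1]<60)&(H[:,:,2]>50)
k=big(m,(310,270,375,330))[0];e=cv2.fitEllipse(cv2.convexHull(k));print(e,onz(d,*e[0],.004),"diam",np.array(e[1])*1.0/d["fx"])
C=onz(d,*e[0],.004)
p,q=cur();M=q*QM;m0=p+q.apply(off);q0=r.get_obs()["qpos"]
# untip
t1=tool(m0+[0,0,.04],M);a,e,_=ik(*t1,q0,.02)
S=Slerp([0,1],R.concatenate([M,up(75,8)]));x=a
for k in(.25,.5,.75,1):x,e,an=ik(*tool((m0+[0,0,.04])*(1-k)+np.array([.6,-.05,.22])*k,S(k)),x,.02);print(round(margin(x),2),round(e+an,1))
for haz in(60,80,100,120,140):
    y=x
    for z,l in((.2,8),(.12,0),(.049,0)):
        y,e,an=ik(*tool([C[0],C[1],z],up(haz,l)),y,.02);print(haz,z,round(margin(y),2),round(e+an,1),y.round(2))
E
```

```text
((339.5350036621094, 297.96673583984375), (47.36322021484375, 47.83168411254883), 150.04173278808594) [ 0.42836529 -0.06885294  0.004     ] diam [0.10308647 0.10410608]
0.52 0.1
0.57 0.1
0.55 0.1
0.23 0.1
60 0.2 0.32 0.1 [ 0.36  0.58 -0.83  1.8   0.76  1.67  1.92]
60 0.12 0.31 0.0 [ 0.23  0.78 -0.72  1.79  0.86  1.68  1.78]
60 0.049 0.38 0.0 [ 0.2   0.9  -0.67  1.79  0.91  1.61  1.7 ]
80 0.2 0.42 0.1 [ 0.39  0.52 -0.93  1.95  0.9   1.57  2.07]
80 0.12 0.39 0.1 [ 0.21  0.73 -0.79  1.96  1.04  1.6   1.86]
80 0.049 0.46 0.0 [ 0.16  0.86 -0.72  1.96  1.11  1.53  1.76]
100 0.2 0.32 0.2 [ 0.48  0.42 -1.07  2.11  1.03  1.41  2.24]
100 0.12 0.31 0.1 [ 0.22  0.68 -0.86  2.14  1.24  1.5   1.93]
100 0.049 0.31 0.1 [ 0.15  0.84 -0.77  2.14  1.35  1.47  1.79]
120 0.2 0.13 0.4 [ 0.51  0.16 -0.99  2.29  1.06  1.05  2.53]
120 0.12 0.11 0.3 [ 0.16  0.54 -0.78  2.34  1.43  1.26  2.02]
120 0.049 0.12 0.1 [ 0.07  0.75 -0.66  2.33  1.59  1.29  1.81]
140 0.2 0.0 20.4 [ 1.02  0.05 -1.39  2.43  1.27  0.73  2.66]
140 0.12 0.0 18.7 [ 0.59  1.06 -1.39  2.45  1.84  1.78  2.2 ]
140 0.049 0.0 15.8 [ 0.52  1.39 -1.25  2.45  2.11  1.99  2.14]
```

```bash
python3 - <<'E'
from plan2 import *
p,q=cur();M=q*QM;m0=p+q.apply(off)
B0=(p,q);B=tool(m0+[0,0,.04],M);row(*B,B0)
S=Slerp([0,1],R.concatenate([M,up(75,8)]));print("seg2")
for k in np.linspace(0,1,7)[1:]: t=tool((m0+[0,0,.04])*(1-k)+np.array([.6,-.05,.22])*k,S(k));row(*t,B)
print("seg3");C=np.array([.4284,-.0689,0])
t2=tool(C+[0,0,.2],up(80,4));row(*t2,t);t3=tool(C+[0,0,.08],up(80,0));row(*t3,t2)
E
```

```text
[np.float64(-0.092), np.float64(-0.096), np.float64(0.009), np.float64(0.0), np.float64(-0.0), np.float64(-0.0)] mm 40 deg 0
seg2
[np.float64(-0.011), np.float64(-0.025), np.float64(-0.005), np.float64(-0.068), np.float64(0.024), np.float64(-0.092)] mm 8 deg 21
[np.float64(-0.015), np.float64(-0.048), np.float64(-0.015), np.float64(-0.135), np.float64(0.048), np.float64(-0.184)] mm 16 deg 42
[np.float64(-0.013), np.float64(-0.071), np.float64(-0.03), np.float64(-0.203), np.float64(0.072), np.float64(-0.276)] mm 23 deg 63
[np.float64(-0.004), np.float64(-0.097), np.float64(-0.05), np.float64(-0.27), np.float64(0.096), np.float64(-0.368)] mm 33 deg 84
[np.float64(0.009), np.float64(-0.13), np.float64(-0.075), np.float64(-0.338), np.float64(0.12), np.float64(-0.46)] mm 45 deg 105
[np.float64(0.024), np.float64(-0.171), np.float64(-0.103), np.float64(-0.405), np.float64(0.144), np.float64(-0.552)] mm 60 deg 126
seg3
[np.float64(0.087), np.float64(0.555), np.float64(0.2), np.float64(0.019), np.float64(0.023), np.float64(-0.02)] mm 179 deg 6
[np.float64(-0.296), np.float64(-0.008), np.float64(0.288), np.float64(-0.001), np.float64(0.022), np.float64(-0.0)] mm 124 deg 4
```

Emit:
{"op": "apply_moves", "data": {
  "targets": [
    [-0.04,-0.042,0.004,0,0,0],
    [-0.092,-0.096,0.009,0,0,0],
    [-0.092,-0.096,0.009,0,0,0]
  ]
}}

```text
t: 19.42
ee_pos: [0.6667, -0.0022, 0.1878]
eef_rot: [-1.479, 0.764, -2.5]
ft_force: [-0.2, 0.8, -2.3]
finger_gap: 0.121
grip_force: 59.4
```

Emit:
{"op": "apply_moves", "data": {
  "targets": [
    [-0.011,-0.025,-0.005,-0.068,0.024,-0.092],
    [-0.011,-0.025,-0.005,-0.068,0.024,-0.092],
    [-0.015,-0.048,-0.015,-0.135,0.048,-0.184],
    [-0.015,-0.048,-0.015,-0.135,0.048,-0.184],
    [-0.013,-0.071,-0.03,-0.203,0.072,-0.276],
    [-0.013,-0.071,-0.03,-0.203,0.072,-0.276],
    [-0.004,-0.097,-0.05,-0.27,0.096,-0.368],
    [-0.004,-0.097,-0.05,-0.27,0.096,-0.368],
    [0.009,-0.13,-0.075,-0.338,0.12,-0.46],
    [0.009,-0.13,-0.075,-0.338,0.12,-0.46],
    [0.024,-0.171,-0.103,-0.405,0.144,-0.552],
    [0.024,-0.171,-0.103,-0.405,0.144,-0.552]
  ]
}}

```text
t: 20.92
ee_pos: [0.6137, 0.0027, 0.2161]
eef_rot: [3.109, -0.738, -1.786]
ft_force: [0.2, -0.0, -1.1]
finger_gap: 0.121
grip_force: 58.9
```

```bash
python3 - <<'E'
from plan2 import *
o=r.get_obs();print(o["t"],o["ft_force"],np.round(o["qpos"],2))
p,q=cur();print("mug",(q*QM).as_matrix().round(2).tolist(),"mid",p+q.apply(off))
C=np.array([.4284,-.0689,0])
t2=tool(C+[0,0,.2],up(80,4));row(*t2);t3=tool(C+[0,0,.08],up(80,0));row(*t3,t2)
E
```

```text
20.925 [ 0.24812754 -0.02239409 -1.12217125] [ 0.09  0.7  -0.75  1.49  0.88  1.79  2.12]
mug [[0.26, -0.97, -0.03], [0.96, 0.26, -0.13], [0.14, 0.01, 0.99]] mid [ 0.59950162 -0.05033284  0.22090171]
[np.float64(0.081), np.float64(0.553), np.float64(0.202), np.float64(0.02), np.float64(0.022), np.float64(-0.018)] mm 178 deg 6
[np.float64(-0.296), np.float64(-0.008), np.float64(0.288), np.float64(-0.001), np.float64(0.022), np.float64(-0.0)] mm 124 deg 4
```

Emit:
{"op": "apply_moves", "data": {
  "targets": [
    [0.008,0.055,0.02,0.002,0.002,-0.002],
    [0.022,0.15,0.055,0.005,0.006,-0.005],
    [0.041,0.277,0.101,0.01,0.011,-0.009],
    [0.058,0.39,0.143,0.014,0.015,-0.013],
    [0.073,0.5,0.182,0.018,0.02,-0.016],
    [0.081,0.553,0.202,0.02,0.022,-0.018],
    [0.081,0.553,0.202,0.02,0.022,-0.018]
  ]
}}

```text
t: 21.8
ee_pos: [0.438, -0.0154, 0.1898]
eef_rot: [3.122, -0.806, -1.71]
ft_force: [1.0, -0.5, -2.0]
finger_gap: 0.121
grip_force: 58.9
```

Emit:
{"op": "apply_moves", "data": {
  "targets": [
    [-0.05,-0.001,0.048,0,0.004,0],
    [-0.12,-0.003,0.116,0,0.009,0],
    [-0.2,-0.005,0.194,-0.001,0.015,0],
    [-0.27,-0.007,0.262,-0.001,0.02,0],
    [-0.296,-0.008,0.288,-0.001,0.022,0],
    [-0.296,-0.008,0.288,-0.001,0.022,0],
    [-0.296,-0.008,0.288,-0.001,0.022,0]
  ]
}}

```text
t: 22.68
ee_pos: [0.4404, -0.0154, 0.0667]
eef_rot: [3.122, -0.873, -1.712]
ft_force: [0.1, 0.5, -2.3]
finger_gap: 0.121
grip_force: 58.9
```

```bash
python3 - <<'E'
from plan2 import *
o=r.get_obs();print(o["t"],o["ft_force"],np.round(o["qpos"],2))
p,q=cur();M=q*QM;print("mug",M.as_matrix().round(3).tolist(),"mid",p+q.apply(off))
d=r.camera("top");H=hsv(d);m=(H[:,:,1]<90)&(H[:,:,2]>120)
k=max(big(m,(300,250,390,335),3),key=lambda k:cv2.boundingRect(k)[2]);e=cv2.fitEllipse(cv2.convexHull(k));zr=p[2]+q.apply(off)[2]+.043;print(e,onz(d,*e[0],zr),"dia",np.array(e[1])*(1.003-zr)/d["fx"])
C=np.array([.4284,-.0689,0])
t3=tool(C+[0,0,.049],up(80,0));row(*t3)
E
```

```text
22.675 [ 0.14111341  0.45493103 -2.34507274] [ 0.02  0.75 -0.74  2.01  0.93  1.56  1.7 ]
mug [[0.175, -0.984, -0.009], [0.985, 0.175, -0.001], [0.002, -0.009, 1.0]] mid [ 0.4307262  -0.06832511  0.07890717]
((352.30767822265625, 251.15383911132812), (3.4804439544677734, 109.22847747802734), 90.71688842773438) [ 0.5192209  -0.09038566  0.12190717] dia [0.00667447 0.20946815]
[np.float64(-0.075), np.float64(0.007), np.float64(0.067), np.float64(-0.001), np.float64(0.001), np.float64(-0.003)] mm 30 deg 1
```

Emit:
{"op": "apply_moves", "data": {
  "targets": [
    [-0.025,0.002,0.022,0,0,-0.001],
    [-0.05,0.005,0.045,-0.001,0.001,-0.003],
    [-0.066,0.007,0.059,-0.001,0.001,-0.003],
    [-0.066,0.007,0.059,-0.001,0.001,-0.003],
    [-0.066,0.007,0.059,-0.001,0.001,-0.003]
  ]
}}

```text
t: 23.35
ee_pos: [0.4371, -0.0167, 0.0396]
eef_rot: [3.105, -0.878, -1.696]
ft_force: [0.2, -1.0, 1.0]
finger_gap: 0.125
grip_force: 59.5
```

```bash
cat > rim.py <<'E'
from plan2 import *
def rim(zr):
    d=r.camera("top");H=hsv(d);h,s,v=[H[:,:,i].astype(int) for i in range(3)]
    blue=((h>100)&(h<125)&(s>90)|(s<90)&(v>130)).astype(np.uint8)
    blue=cv2.morphologyEx(blue,cv2.MORPH_OPEN,np.ones((11,11),np.uint8))
    k=big(blue,(295,258,390,345))[0];(x,y),rad=cv2.minEnclosingCircle(k);e=cv2.fitEllipse(cv2.convexHull(k))
    print(e,(x,y,rad),onz(d,*e[0],zr),"dia",np.array(e[1])*(1.003-zr)/d["fx"])
E
python3 - <<'E'
from rim import *
o=r.get_obs();print(o["t"],o["ft_force"])
p,q=cur();M=q*QM;print("u",M.as_matrix()[:,2].round(3),"mid",p+q.apply(off));rim(.094)
t3=tool([.4284,-.0689,.049],up(80,0));row(*t3)
E
```

```text
23.35 [ 0.20130494 -0.97178846  1.04699346]
u [0.002 0.003 1.   ] mid [ 0.42777566 -0.069601    0.05211497]Traceback (most recent call last):
  File "<stdin>", line 3, in <module>
  File "rim.py", line 6, in rim
    k=big(blue,(295,258,390,345))[0];(x,y),rad=cv2.minEnclosingCircle(k);e=cv2.fitEllipse(cv2.convexHull(k))
      ~~~~~~~~~~~~~~~~~~~~~~~~~~~^^^
IndexError: list index out of range
```

Emit:
{"op": "apply_moves", "data": {
  "targets": [
    [-0.002,0,0.002,0,0,0],
    [-0.004,0,0.004,0,0,0],
    [-0.004,0,0.004,0,0,0]
  ]
}}

```text
t: 23.78
ee_pos: [0.4372, -0.0158, 0.0381]
eef_rot: [3.105, -0.877, -1.695]
ft_force: [-0.4, 2.2, 4.5]
finger_gap: 0.12
grip_force: 60.1
```

```bash
python3 - <<'E'
from rim import *
o=r.get_obs();print(o["t"],o["ft_force"]);d=r.camera("top");c=r.camera("scene")
f=lambda i:cv2.resize(i[:,:,::-1],(400,400))
cv2.imwrite("pics/q1.png",np.hstack([f(c["color"][130:270,270:410]),f(d["color"][160:360,230:430])]))
E
```

```text
23.775 [-0.44170858  2.23915435  4.53879462]
```

View pics/q1.png

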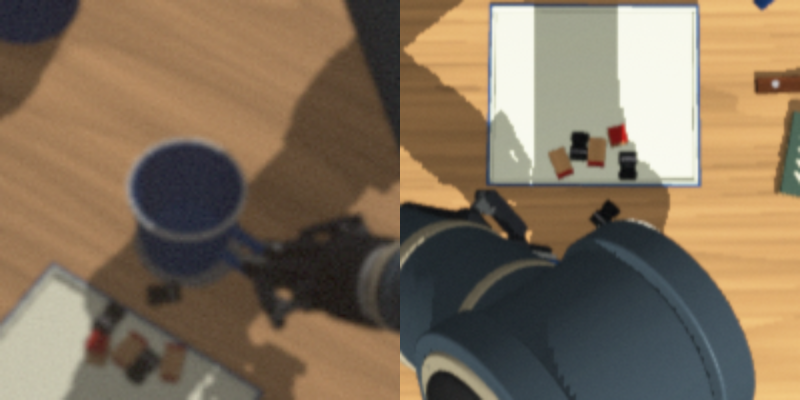

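Emit:
{"op": "apply_moves", "data": {
  "targets": [
    [0,0,0,0,0,0],
    [0,0,0,0,0,0],
    [0,0,0,0,0,0],
    [0,0,0,0,0,0],
    [0,0,-0.05,0,0,0],
    [0,0,-0.15,0,0,0],
    [0,0,-0.3,0,0,0],
    [0,0,-0.45,0,0,0],
    [0,0,-0.6,0,0,0],
    [0,0,-0.6,0,0,0]
  ],
  "gripper": -1
}}

```text
t: 25.12
ee_pos: [0.4614, 0.1247, 0.1547]
eef_rot: [3.109, -0.87, -1.695]
ft_force: [-0.5, 0.3, 0.3]
finger_gap: 1.0
grip_force: 0.0
```

```bash
python3 - <<'E'
from plan2 import *
o=r.get_obs();print(o["t"],o["ee_pos"],o["finger_gap"],np.round(o["qpos"],2))
# tool down, closing along some dir: yaw candidates
q=o["qpos"]
P=np.array([.55,.1,.25])
for yaw in(-90,-45,0,45,90,135,180):
    Q=R.from_euler('xyz',[np.pi,0,np.radians(yaw)]);y,e,a=ik(P,Q,q,.02);print(yaw,round(e+a,1),round(margin(y),2),y.round(2))
E
```

```text
25.125 [0.46142417 0.12467041 0.15470187] 1.0004038524413688 [-0.16  0.72 -0.8   1.76  0.77  1.8   1.74]
-90 0.3 0.0 [ 0.8   0.66 -1.39  1.74  0.66  1.32  2.43]
-45 86.5 0.0 [ 0.61  0.76 -1.39  1.8   0.95  1.36  2.66]
0 190.3 0.0 [ 0.61  0.72 -1.39  2.21  1.54  1.01  2.66]
45 194.6 0.0 [ 0.03  0.28 -0.29  2.31  2.6   0.21  2.66]
90 0.2 0.61 [ 0.06  0.28 -0.35  1.74  0.09  1.14 -0.3 ]
135 0.1 0.6 [ 0.17  0.27 -0.47  1.77  0.12  1.14  0.46]
180 0.1 0.6 [ 0.29  0.27 -0.6   1.78  0.15  1.14  1.23]
```

```bash
python3 - <<'E'
from plan2 import *
row(np.array([.45,.28,.28]),R.from_euler('xyz',[np.pi,0,np.radians(170)]))
E
```

```text
[np.float64(-0.009), np.float64(0.123), np.float64(-0.655), np.float64(-0.215), np.float64(-0.22), np.float64(0.476)] mm 200 deg 102
```

Emit:
{"op": "apply_moves", "data": {
  "targets": [
    [0,0.03,-0.15,-0.02,-0.02,0.048],
    [-0.002,0.05,-0.3,-0.043,-0.044,0.095],
    [-0.004,0.07,-0.45,-0.075,-0.077,0.167],
    [-0.006,0.09,-0.6,-0.11,-0.11,0.238],
    [-0.009,0.123,-0.655,-0.14,-0.143,0.31],
    [-0.009,0.123,-0.655,-0.172,-0.176,0.381],
    [-0.009,0.123,-0.655,-0.215,-0.22,0.476],
    [-0.009,0.123,-0.655,-0.215,-0.22,0.476],
    [-0.009,0.123,-0.655,-0.215,-0.22,0.476],
    [-0.009,0.123,-0.655,-0.215,-0.22,0.476],
    [-0.009,0.123,-0.655,-0.215,-0.22,0.476],
    [-0.009,0.123,-0.655,-0.215,-0.22,0.476]
  ]
}}

```text
t: 26.62
ee_pos: [0.4506, 0.2761, 0.2769]
eef_rot: [-3.135, -0.002, 2.964]
ft_force: [0.6, -0.4, 0.1]
finger_gap: 0.998
grip_force: 0.0
```

```bash
cat > st.py <<'E'
from rim import *
def stamps(show=True):
    d=r.camera("top");H=hsv(d);h,s,v=[H[:,:,i].astype(int) for i in range(3)]
    out=[]
    sub=(slice(150,272),slice(270,400))
    # inside tray/nearby, not white/grey-shadow, not bare table
    red=((h<8)|(h>172))&(s>150); wood=(h>8)&(h<20)&(s>70); 
    blk=(v<60)
    tr=np.zeros_like(v,bool);tr[166:251,277:378]=True
    nb=np.zeros_like(v,bool);nb[252:280,300:372]=True
    for name,m in(("wood",(red|wood)&tr),("black",blk&tr),("black",(v<45)&nb)):
        for k in big(m,None,6):
            if cv2.contourArea(k)<25: continue
            b=cv2.minAreaRect(k);z=.02
            P=np.array([onz(d,*p[0],z)[:2] for p in k],np.float32);w=cv2.minAreaRect(P)
            bx=cv2.boxPoints(w);e0,e1=bx[1]-bx[0],bx[2]-bx[1];e=e0 if np.linalg.norm(e0)>np.linalg.norm(e1) else e1
            ctr=np.array(P).mean(0)
            print(name,"px",np.round(b[0],1),"xy",np.round(w[0],4),"size",np.round(np.sort(w[1]),3),"long axis az",round(np.degrees(np.arctan2(e[1],e[0]))%180),"area",cv2.contourArea(k)); out.append((name,w,e))
    return d,out
E
python3 - <<'E'
from st import *
o=r.get_obs();print(o["t"],o["ee_pos"],o["eef_rot"],np.round(o["qpos"],2))
d,_=stamps();rim(.092)
cv2.imwrite("pics/s1.png",cv2.resize(d["color"][160:340,270:400,::-1],None,fx=3.3,fy=3.3,interpolation=2))
E
```

```text
26.625 [0.45056043 0.27610615 0.27690999] [-3.13466884e+00 -1.88719586e-03  2.96382991e+00] [-0.05  0.24 -0.69  1.75  0.16  1.22  0.61]
wood px [327.5 236. ] xy [ 0.5612 -0.0444] size [0.019 0.03 ] long axis az 179 area 105.5
wood px [310.2 240.9] xy [ 0.551  -0.0069] size [0.018 0.03 ] long axis az 23 area 98.0
wood px [338.2 227. ] xy [ 0.5804 -0.0677] size [0.019 0.024] long axis az 7 area 68.0
black px [319.  232.5] xy [ 0.569  -0.0261] size [0.017 0.028] long axis az 179 area 92.5
black px [343.  244.5] xy [ 0.5424 -0.0774] size [0.017 0.02 ] long axis az 179 area 62.5
black px [332. 267.] xy [ 0.4944 -0.0532] size [0.015 0.027] long axis az 134 area 80.5
((343.71612548828125, 296.7637023925781), (52.19190979003906, 52.60258483886719), 28.820598602294922) (343.937255859375, 296.732177734375, 26.68393898010254) [ 0.4320584 -0.0738468  0.092    ] dia [0.1034861  0.10430038]
```

View pics/s1.png

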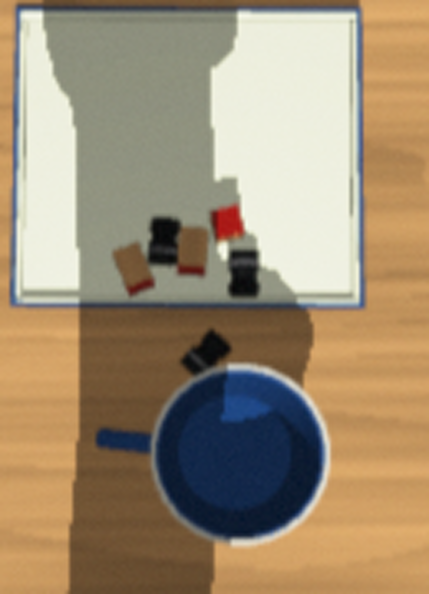

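Four stamps lie in the tray and one stands red face up at px (338,227). One black is beside the mug at (332,267). The mug stands upright, about 6 mm off the coaster centre, and I'll correct that later. Now planning the pick cycles.

```bash
cat > cyc.py <<'E'
from plan2 import *
def dn(yaw): return R.from_euler('xyz',[np.pi,0,np.radians(yaw)])
def cycle(xy,yaw,box,z=.006,start=None,byaw=None):
    B=start or cur(); x,y=xy; Q=dn(yaw);Qb=dn(byaw if byaw is not None else yaw)
    q=r.get_obs()["qpos"]
    for n,P,A in(("above",[x,y,.11],Q),("down",[x,y,z],Q),("lift",[x,y,.13],Q),("box",[box[0],box[1],.13],Qb),("boxdown",[box[0],box[1],.045],Qb),("boxup",[box[0],box[1],.15],Qb)):
        if n in("above","down","box"): q,e,a=ik(np.array(P),A,q,.02);print(round(margin(q),2),round(e+a,1),end=' ')
        print(n,end=' ');B=row(np.array(P),A,B)
    return B
E
python3 - <<'E'
from cyc import *
d=r.camera("top")
for n,pts in(("wood",[(145.2,204.8),(198,210),(192,260.8),(137.2,254.8)]),):
    W=np.array([onz(d,*p,.04) for p in pts]);print(n,W.round(4)[:,:2],W.mean(0))
cycle((.551,-.0069),113,(.545,.265))
E
```

```text
wood [[0.6302 0.3451]
 [0.6176 0.2314]
 [0.5093 0.2418]
 [0.5231 0.3584]] [0.57006376 0.29418656 0.04      ]
0.55 0.1 above [np.float64(-0.497), np.float64(-0.867), np.float64(0.56), np.float64(-0.002), np.float64(0.0), np.float64(0.316)] mm 344 deg 57
0.42 0.0 down [np.float64(0.0), np.float64(-0.0), np.float64(0.347), np.float64(0.0), np.float64(0.0), np.float64(0.0)] mm 104 deg 0
lift [np.float64(0.0), np.float64(0.0), np.float64(-0.413), np.float64(0.0), np.float64(0.0), np.float64(0.0)] mm 124 deg 0
0.7 0.1 box [np.float64(0.842), np.float64(0.336), np.float64(0.0), np.float64(0.0), np.float64(0.0), np.float64(0.0)] mm 272 deg 0
boxdown [np.float64(0.0), np.float64(-0.0), np.float64(0.283), np.float64(0.0), np.float64(0.0), np.float64(0.0)] mm 85 deg 0
boxup [np.float64(0.0), np.float64(0.0), np.float64(-0.35), np.float64(0.0), np.float64(0.0), np.float64(0.0)] mm 105 deg 0
```

Emit:
{"op": "apply_moves", "data": {
  "targets": [
    [-0.06,-0.1,0.06,0,0,0.04],
    [-0.16,-0.28,0.18,0,0,0.1],
    [-0.26,-0.45,0.3,0,0,0.16],
    [-0.36,-0.62,0.4,0,0,0.23],
    [-0.45,-0.78,0.5,0,0,0.29],
    [-0.497,-0.867,0.56,-0.002,0,0.316],
    [-0.497,-0.867,0.56,-0.002,0,0.316],
    [-0.497,-0.867,0.56,-0.002,0,0.316]
  ],
  "gripper": -0.13
}}

```text
t: 27.78
ee_pos: [0.5508, -0.0062, 0.1103]
eef_rot: [3.141, 0.001, 1.972]
ft_force: [-0.0, 0.6, 0.2]
finger_gap: 0.57
grip_force: 0.0
```

Emit:
{"op": "apply_moves", "data": {
  "targets": [
    [0,0,0.1,0,0,0],
    [0,0,0.2,0,0,0],
    [0,0,0.28,0,0,0],
    [0,0,0.325,0,0,0],
    [0,0,0.347,0,0,0],
    [0,0,0.347,0,0,0]
  ]
}}

```text
t: 28.52
ee_pos: [0.5511, -0.0068, 0.0069]
eef_rot: [3.14, 0.002, 1.971]
ft_force: [0.2, -0.7, 0.2]
finger_gap: 0.565
grip_force: 0.0
```

Emit:
{"op": "apply_moves", "data": {
  "targets": [
    [0,0,0,0,0,0],
    [0,0,0,0,0,0],
    [0,0,0,0,0,0],
    [0,0,0,0,0,0]
  ],
  "gripper": 1
}}

```text
t: 29.02
ee_pos: [0.5509, -0.0074, 0.0067]
eef_rot: [3.14, 0.002, 1.97]
ft_force: [-0.5, 0.7, -0.5]
finger_gap: -0.001
grip_force: 0.0
```

Emit:
{"op": "apply_moves", "data": {
  "targets": [
    [0,0,-0.1,0,0,0],
    [0,0,-0.25,0,0,0],
    [0,0,-0.413,0,0,0],
    [0,0,-0.413,0,0,0]
  ]
}}

```text
t: 29.52
ee_pos: [0.5536, -0.0069, 0.1346]
eef_rot: [3.132, 0.005, 1.97]
ft_force: [0.4, -0.2, -0.8]
finger_gap: 0.004
grip_force: 0.0
```

```bash
python3 - <<'E'
from st import *
c=r.camera("scene");d=r.camera("top")
cv2.imwrite("pics/t1.png",np.hstack([cv2.resize(c["color"][180:300,250:400,::-1],(500,400)),cv2.resize(d["color"][170:270,280:355,::-1],(300,400))]))
E
```

```text
(no output)
```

View pics/t1.png

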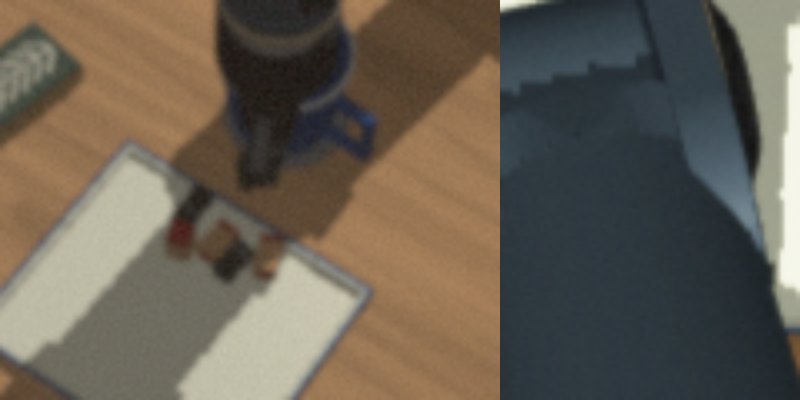

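```bash
python3 - <<'E'
from st import *
c=r.camera("scene");p,q=cur();print(p)
o,d=ray(c,327.1,235.5)
for z in(.12,.135,.15,.165,.18):print(z,(o+d*(z-o[2])/d[2])[:2])
print("proj tcp",proj(c,p),proj(c,p+[0,0,.02]),"stampC",proj(c,[.551,-.0069,.014]))
E
```

```text
[ 0.54980076 -0.00742413  0.1297301 ]
0.12 [ 0.555341   -0.01498166]
0.135 [ 0.56248373 -0.0105618 ]
0.15 [ 0.56962647 -0.00614194]
0.165 [ 0.5767692  -0.00172208]
0.18 [0.58391194 0.00269778]
proj tcp (np.float64(331.17787883982413), np.float64(233.32343148331938)) (np.float64(331.38425667694736), np.float64(229.0395451559825)) stampC (np.float64(330.0130218249732), np.float64(256.1659974397484))
```

Emit:
{"op": "apply_moves", "data": {
  "targets": [
    [-0.02,0.12,0,0,0,0],
    [-0.04,0.25,0,0,0,0],
    [-0.059,0.37,0.1,0,0,0],
    [-0.059,0.37,0.25,0,0,0],
    [-0.059,0.37,0.38,0,0,0],
    [-0.059,0.37,0.393,0,0,0],
    [-0.059,0.37,0.393,0,0,0]
  ]
}}

```text
t: 30.55
ee_pos: [0.66, 0.0196, 0.0126]
eef_rot: [3.141, 0.001, 1.97]
ft_force: [0.4, 0.6, 0.0]
finger_gap: -0.002
grip_force: 0.0
```

Emit:
{"op": "apply_moves", "data": {
  "targets": [
    [0,0,0.01,0,0,0],
    [0,0,0.02,0,0,0],
    [0,0,0.02,0,0,0]
  ]
}}

```text
t: 30.92
ee_pos: [0.6601, 0.0194, 0.0072]
eef_rot: [3.14, 0.002, 1.97]
ft_force: [-0.1, -0.5, 1.1]
finger_gap: 0.004
grip_force: 0.0
```

Emit:
{"op": "apply_moves", "data": {
  "targets": [
    [0,0,0.01,0,0,0],
    [0,0,0.01,0,0,0],
    [0,0,0.01,0,0,0]
  ]
}}

```text
t: 31.3
ee_pos: [0.6599, 0.0195, 0.0037]
eef_rot: [3.14, 0.002, 1.97]
ft_force: [-0.5, 0.7, -0.5]
finger_gap: -0.0
grip_force: 0.0
```

Emit:
{"op": "apply_moves", "data": {
  "targets": [
    [0,0,0.01,0,0,0],
    [0,0,0.01,0,0,0],
    [0,0,0.01,0,0,0]
  ]
}}

```text
t: 31.68
ee_pos: [0.6599, 0.0195, 0.0006]
eef_rot: [3.141, 0.002, 1.97]
ft_force: [-0.4, -0.5, -0.0]
finger_gap: 0.0
grip_force: 0.0
```

Emit:
{"op": "apply_moves", "data": {
  "targets": [
    [0,0,0.01,0,0,0],
    [0,0,0.017,0,0,0],
    [0,0,0.017,0,0,0]
  ]
}}

```text
t: 32.05
ee_pos: [0.6597, 0.0195, -0.0047]
eef_rot: [3.141, 0.002, 1.97]
ft_force: [0.4, 0.4, -0.3]
finger_gap: 0.003
grip_force: 0.0
```

Emit:
{"op": "apply_moves", "data": {
  "targets": [
    [0,0,0.01,0,0,0],
    [0,0,0.017,0,0,0],
    [0,0,0.017,0,0,0]
  ]
}}

```text
t: 32.42
ee_pos: [0.6598, 0.0194, -0.0098]
eef_rot: [3.141, 0.002, 1.97]
ft_force: [0.3, -0.2, -0.3]
finger_gap: -0.004
grip_force: 0.0
```

Emit:
{"op": "apply_moves", "data": {
  "targets": [
    [0,0,0.007,0,0,0],
    [0,0,0.013,0,0,0],
    [0,0,0.013,0,0,0]
  ]
}}

```text
t: 32.8
ee_pos: [0.6599, 0.0194, -0.0136]
eef_rot: [3.141, 0.002, 1.97]
ft_force: [0.2, 0.2, 0.2]
finger_gap: -0.004
grip_force: 0.0
```

```bash
python3 - <<'E'
from st import *
o=r.get_obs();print(o["ee_pos"],o["ft_force"])
c=r.camera("scene");H=hsv(c);m=(H[:,:,2]<70)
x,y=map(int,proj(c,o["ee_pos"]));print("proj",x,y)
for v in range(y-16,y+8,2): print(v,''.join('#' if a else '.' for a in m[v,x-25:x+25]),int(H[v,x,2]))
E
```

```text
[ 0.6598646   0.01941408 -0.01360275] [0.17830475 0.15241584 0.21832524]
proj 314 298
282 .............########################............. 36
284 ...............####################............... 40
286 .................###############.................. 34
288 .................##############................... 33
290 ..................############.................... 48
292 ..................###########..................... 43
294 ..................###########..................... 41
296 ..................##########...................... 42
298 .................###########...................... 52
300 ................###########....................... 45
302 ...............###########........................ 53
304 ................#########......................... 87
```

Emit:
{"op": "apply_moves", "data": {
  "targets": [
    [0,0,0.007,0,0,0],
    [0,0,0.01,0,0,0],
    [0,0,0.01,0,0,0]
  ]
}}

```text
t: 33.22
ee_pos: [0.6599, 0.0194, -0.0165]
eef_rot: [3.141, 0.002, 1.97]
ft_force: [0.4, 0.4, 0.1]
finger_gap: -0.0
grip_force: 0.0
```

Emit:
{"op": "apply_moves", "data": {
  "targets": [
    [0,0,0.005,0,0,0],
    [0,0,0.01,0,0,0],
    [0,0,0.01,0,0,0]
  ]
}}

```text
t: 33.6
ee_pos: [0.6598, 0.0194, -0.0196]
eef_rot: [3.141, 0.002, 1.97]
ft_force: [-0.4, 0.0, -0.6]
finger_gap: -0.002
grip_force: 0.0
```

Emit:
{"op": "apply_moves", "data": {
  "targets": [
    [0,0,0.004,0,0,0],
    [0,0,0.007,0,0,0],
    [0,0,0.007,0,0,0]
  ]
}}

```text
t: 33.98
ee_pos: [0.6599, 0.0194, -0.0216]
eef_rot: [3.141, 0.002, 1.97]
ft_force: [-0.4, 0.1, -0.6]
finger_gap: -0.004
grip_force: 0.0
```

Emit:
{"op": "apply_moves", "data": {
  "targets": [
    [0,0,0.004,0,0,0],
    [0,0,0.008,0,0,0],
    [0,0,0.008,0,0,0]
  ]
}}

```text
t: 34.35
ee_pos: [0.6601, 0.0194, -0.0227]
eef_rot: [3.14, 0.002, 1.97]
ft_force: [-2.8, -1.0, 6.1]
finger_gap: 0.003
grip_force: 3.4
```

Emit:
{"op": "apply_moves", "data": {
  "targets": [
    [0,0,0.004,0,0,0],
    [0,0,0.008,0,0,0],
    [0,0,0.008,0,0,0]
  ]
}}

```text
t: 34.72
ee_pos: [0.6602, 0.0194, -0.0228]
eef_rot: [3.141, 0.003, 1.97]
ft_force: [-8.0, -1.4, 19.9]
finger_gap: -0.001
grip_force: 10.1
```

Emit:
{"op": "apply_moves", "data": {
  "targets": [
    [0,0,0.004,0,0,0],
    [0,0,0.008,0,0,0],
    [0,0,0.008,0,0,0]
  ]
}}

```text
t: 35.1
ee_pos: [0.6602, 0.0194, -0.0229]
eef_rot: [3.141, 0.003, 1.97]
ft_force: [-12.2, -1.2, 33.1]
finger_gap: 0.001
grip_force: 16.8
```

Contact is at TCP z = -0.0225 over a 4 mm floor, so the real fingertips are 26.5 mm behind the reported TCP. I'll use that offset from here.

```bash
sed -i 's/z=.006/z=-.020/; s/\[x,y,.11\]/[x,y,.08]/; s/\[x,y,.13\]/[x,y,.09]/; s/box\[1\],.13\]/box[1],.09]/; s/box\[1\],.045\]/box[1],.015]/; s/box\[1\],.15\]/box[1],.10]/' cyc.py; python3 - <<'E'
from cyc import *
S=(np.array([.66,.0194,-.029]),dn(112.9));a=row(np.array([.66,.0194,.08]),dn(113),S)
cycle((.551,-.0069),113,(.56,.285),start=a)
E
```

```text
[np.float64(0.0), np.float64(0.0), np.float64(-0.363), np.float64(0.0), np.float64(0.0), np.float64(-0.001)] mm 109 deg 0
0.53 0.1 above [np.float64(0.061), np.float64(-0.369), np.float64(-0.0), np.float64(0.0), np.float64(0.0), np.float64(0.0)] mm 112 deg 0
0.38 0.0 down [np.float64(0.0), np.float64(-0.0), np.float64(0.333), np.float64(0.0), np.float64(0.0), np.float64(0.0)] mm 100 deg 0
lift [np.float64(0.0), np.float64(0.0), np.float64(-0.367), np.float64(0.0), np.float64(0.0), np.float64(0.0)] mm 110 deg 0
0.68 0.1 box [np.float64(0.884), np.float64(0.408), np.float64(0.0), np.float64(0.0), np.float64(0.0), np.float64(0.0)] mm 292 deg 0
boxdown [np.float64(0.0), np.float64(-0.0), np.float64(0.25), np.float64(0.0), np.float64(0.0), np.float64(0.0)] mm 75 deg 0
boxup [np.float64(0.0), np.float64(0.0), np.float64(-0.283), np.float64(0.0), np.float64(0.0), np.float64(0.0)] mm 85 deg 0
```

Emit:
{"op": "apply_moves", "data": {
  "targets": [
    [0,0,-0.15,0,0,0],
    [0,0,-0.363,0,0,0],
    [0,0,-0.363,0,0,0],
    [0.02,-0.12,-0.363,0,0,0],
    [0.04,-0.25,-0.363,0,0,0],
    [0.061,-0.369,-0.363,0,0,0],
    [0.061,-0.369,-0.363,0,0,0],
    [0.061,-0.369,-0.363,0,0,0]
  ],
  "gripper": -0.13
}}

```text
t: 36.1
ee_pos: [0.5513, -0.0065, 0.0799]
eef_rot: [3.14, 0.002, 1.97]
ft_force: [0.3, 0.1, 0.2]
finger_gap: 0.568
grip_force: 0.0
```

Emit:
{"op": "apply_moves", "data": {
  "targets": [
    [0,0,0.1,0,0,0],
    [0,0,0.2,0,0,0],
    [0,0,0.27,0,0,0],
    [0,0,0.31,0,0,0],
    [0,0,0.333,0,0,0],
    [0,0,0.333,0,0,0]
  ]
}}

```text
t: 36.85
ee_pos: [0.5519, -0.0063, -0.0193]
eef_rot: [3.139, 0.002, 1.97]
ft_force: [-0.0, 0.6, 0.1]
finger_gap: 0.567
grip_force: 0.0
```

Emit:
{"op": "apply_moves", "data": {
  "targets": [
    [0,0,0,0,0,0],
    [0,0,0,0,0,0],
    [0,0,0,0,0,0],
    [0,0,0,0,0,0]
  ],
  "gripper": 1
}}

```text
t: 37.35
ee_pos: [0.5517, -0.0072, -0.0172]
eef_rot: [3.14, 0.004, 1.97]
ft_force: [-4.4, -1.7, 17.3]
finger_gap: 0.335
grip_force: 63.3
```

Emit:
{"op": "apply_moves", "data": {
  "targets": [
    [0,0,-0.1,0,0,0],
    [0,0,-0.23,0,0,0],
    [0,0,-0.367,0,0,0],
    [0,0,-0.367,0,0,0]
  ]
}}

```text
t: 37.85
ee_pos: [0.5539, -0.0063, 0.0941]
eef_rot: [3.132, 0.005, 1.97]
ft_force: [-0.3, -0.6, -0.6]
finger_gap: 0.333
grip_force: 59.8
```

Emit:
{"op": "apply_moves", "data": {
  "targets": [
    [0.09,0.04,0,0,0,0],
    [0.25,0.115,0,0,0,0],
    [0.42,0.19,0,0,0,0],
    [0.6,0.275,0,0,0,0],
    [0.76,0.35,0,0,0,0],
    [0.86,0.397,0,0,0,0],
    [0.884,0.408,0,0,0,0],
    [0.884,0.408,0,0,0,0],
    [0.884,0.408,0.13,0,0,0],
    [0.884,0.408,0.25,0,0,0],
    [0.884,0.408,0.25,0,0,0]
  ]
}}

```text
t: 39.22
ee_pos: [0.559, 0.281, 0.0121]
eef_rot: [-3.136, 0.004, 1.967]
ft_force: [0.3, -0.6, 0.2]
finger_gap: 0.334
grip_force: 59.8
```

Emit:
{"op": "apply_moves", "data": {
  "targets": [
    [0,0,0,0,0,0],
    [0,0,0,0,0,0],
    [0,0,0,0,0,0],
    [0,0,-0.15,0,0,0],
    [0,0,-0.283,0,0,0],
    [0,0,-0.283,0,0,0]
  ],
  "gripper": -0.13
}}

```text
t: 39.98
ee_pos: [0.5628, 0.2871, 0.1043]
eef_rot: [3.132, 0.001, 1.97]
ft_force: [-0.0, -0.1, -0.8]
finger_gap: 0.563
grip_force: 0.0
```

```bash
python3 - <<'E'
from st import *
from cyc import *
stamps()
S=(np.array([.56,.285,.10]),dn(113))
cycle((.568,-.0245),90,(.405,.232),z=-.017,start=S)
E
```

```text
wood px [327.5 235.5] xy [ 0.5623 -0.0444] size [0.019 0.033] long axis az 179 area 108.0
wood px [338.2 227.2] xy [ 0.5799 -0.0678] size [0.019 0.023] long axis az 7 area 67.5
black px [319.1 232.6] xy [ 0.5688 -0.0264] size [0.016 0.029] long axis az 173 area 72.5
black px [343.5 244.5] xy [ 0.5424 -0.0785] size [0.015 0.019] long axis az 179 area 57.5
black px [332. 267.] xy [ 0.4944 -0.0532] size [0.015 0.027] long axis az 134 area 62.5
0.58 0.1 above [np.float64(-0.96), np.float64(-0.379), np.float64(0.067), np.float64(0.0), np.float64(-0.0), np.float64(0.128)] mm 310 deg 23
0.41 0.0 down [np.float64(0.0), np.float64(-0.0), np.float64(0.323), np.float64(0.0), np.float64(0.0), np.float64(0.0)] mm 97 deg 0
lift [np.float64(0.0), np.float64(0.0), np.float64(-0.357), np.float64(0.0), np.float64(0.0), np.float64(0.0)] mm 107 deg 0
0.38 0.1 box [np.float64(0.855), np.float64(-0.543), np.float64(-0.0), np.float64(0.0), np.float64(0.0), np.float64(0.0)] mm 304 deg 0
boxdown [np.float64(0.0), np.float64(-0.0), np.float64(0.25), np.float64(0.0), np.float64(0.0), np.float64(0.0)] mm 75 deg 0
boxup [np.float64(0.0), np.float64(0.0), np.float64(-0.283), np.float64(0.0), np.float64(0.0), np.float64(0.0)] mm 85 deg 0
```

Emit:
{"op": "apply_moves", "data": {
  "targets": [
    [-0.1,-0.04,0.007,0,0,0.014],
    [-0.27,-0.107,0.019,0,0,0.036],
    [-0.46,-0.18,0.032,0,0,0.061],
    [-0.65,-0.257,0.045,0,0,0.087],
    [-0.83,-0.328,0.058,0,0,0.11],
    [-0.93,-0.367,0.065,0,0,0.124],
    [-0.96,-0.379,0.067,0,0,0.128],
    [-0.96,-0.379,0.067,0,0,0.128],
    [-0.96,-0.379,0.067,0,0,0.128]
  ]
}}

```text
t: 41.15
ee_pos: [0.5676, -0.0217, 0.08]
eef_rot: [3.14, 0.0, 1.572]
ft_force: [0.6, 0.5, 0.2]
finger_gap: 0.563
grip_force: 0.0
```

Emit:
{"op": "apply_moves", "data": {
  "targets": [
    [0,0,0.1,0,0,0],
    [0,0,0.2,0,0,0],
    [0,0,0.27,0,0,0],
    [0,0,0.305,0,0,0],
    [0,0,0.323,0,0,0],
    [0,0,0.323,0,0,0]
  ]
}}

```text
t: 41.9
ee_pos: [0.5681, -0.0238, -0.0165]
eef_rot: [3.139, 0.001, 1.569]
ft_force: [-0.8, 0.3, 1.3]
finger_gap: 0.564
grip_force: 0.0
```

Emit:
{"op": "apply_moves", "data": {
  "targets": [
    [0,0,0,0,0,0],
    [0,0,0,0,0,0],
    [0,0,0,0,0,0],
    [0,0,0,0,0,0]
  ],
  "gripper": 1
}}

```text
t: 42.4
ee_pos: [0.5687, -0.0243, -0.0157]
eef_rot: [3.138, 0.001, 1.568]
ft_force: [-0.6, -0.0, 6.0]
finger_gap: 0.329
grip_force: 59.5
```

Emit:
{"op": "apply_moves", "data": {
  "targets": [
    [0,0,-0.1,0,0,0],
    [0,0,-0.23,0,0,0],
    [0,0,-0.357,0,0,0],
    [0,0,-0.357,0,0,0]
  ]
}}

```text
t: 42.9
ee_pos: [0.5699, -0.0243, 0.0935]
eef_rot: [3.133, 0.001, 1.568]
ft_force: [-0.7, -0.7, -0.5]
finger_gap: 0.333
grip_force: 59.3
```

Emit:
{"op": "apply_moves", "data": {
  "targets": [
    [0.09,-0.057,0,0,0,0],
    [0.24,-0.152,0,0,0,0],
    [0.41,-0.26,0,0,0,0],
    [0.58,-0.368,0,0,0,0],
    [0.74,-0.47,0,0,0,0],
    [0.83,-0.527,0,0,0,0],
    [0.855,-0.543,0,0,0,0],
    [0.855,-0.543,0,0,0,0],
    [0.855,-0.543,0.13,0,0,0],
    [0.855,-0.543,0.25,0,0,0],
    [0.855,-0.543,0.25,0,0,0]
  ]
}}

```text
t: 44.28
ee_pos: [0.4046, 0.2296, 0.0125]
eef_rot: [-3.138, 0.005, 1.565]
ft_force: [0.2, 0.0, 0.1]
finger_gap: 0.328
grip_force: 59.3
```

Emit:
{"op": "apply_moves", "data": {
  "targets": [
    [0,0,0,0,0,0],
    [0,0,0,0,0,0],
    [0,0,0,0,0,0],
    [0,0,-0.15,0,0,0],
    [0,0,-0.283,0,0,0],
    [0,0,-0.283,0,0,0]
  ],
  "gripper": -0.13
}}

```text
t: 45.02
ee_pos: [0.4076, 0.2343, 0.103]
eef_rot: [3.133, -0.002, 1.568]
ft_force: [-0.2, -0.9, 0.2]
finger_gap: 0.569
grip_force: 0.0
```

```bash
python3 - <<'E'
from st import *
from cyc import *
stamps();rim(.092)
S=(np.array([.405,.232,.10]),dn(90))
cycle((.562,-.0435),90,(.585,.30),z=-.017,start=S)
E
```

```text
wood px [333.4 231.7] xy [ 0.5703 -0.0572] size [0.035 0.051] long axis az 111 area 173.5
black px [343.5 244.5] xy [ 0.5424 -0.0785] size [0.015 0.019] long axis az 179 area 60.5
black px [332. 267.] xy [ 0.4944 -0.0532] size [0.015 0.027] long axis az 134 area 65.0
((343.4604187011719, 296.5570983886719), (52.20730209350586, 54.75893783569336), 163.64071655273438) (343.67510986328125, 296.2510681152344, 27.80599594116211) [ 0.43246526 -0.07335138  0.092     ] dia [0.10351662 0.108576  ]
0.57 0.1 above [np.float64(-0.918), np.float64(0.523), np.float64(0.067), np.float64(0.0), np.float64(0.0), np.float64(0.0)] mm 318 deg 0
0.4 0.0 down [np.float64(0.0), np.float64(-0.0), np.float64(0.323), np.float64(0.0), np.float64(0.0), np.float64(0.0)] mm 97 deg 0
lift [np.float64(0.0), np.float64(0.0), np.float64(-0.357), np.float64(0.0), np.float64(0.0), np.float64(0.0)] mm 107 deg 0
0.72 0.1 box [np.float64(1.145), np.float64(0.077), np.float64(0.0), np.float64(0.0), np.float64(0.0), np.float64(0.0)] mm 344 deg 0
boxdown [np.float64(0.0), np.float64(-0.0), np.float64(0.25), np.float64(0.0), np.float64(0.0), np.float64(0.0)] mm 75 deg 0
boxup [np.float64(0.0), np.float64(0.0), np.float64(-0.283), np.float64(0.0), np.float64(0.0), np.float64(0.0)] mm 85 deg 0
```

```bash
python3 - <<'E'
from st import *
d=r.camera("top");H=hsv(d);h,s,v=[H[:,:,i].astype(int) for i in range(3)]
for y in range(218,252):
    print(y,''.join('R' if ((h[y,x]<8 or h[y,x]>172) and s[y,x]>150) else 'w' if (8<h[y,x]<20 and s[y,x]>70) else 'b' if v[y,x]<60 else '.' for x in range(315,355)))
for p in((327,228),(327,243),(322,236),(332,236)):print(p,onz(d,*p,.02)[:2])
E
```

```text
218 ........................................
219 ........................................
220 ........................................
221 ..........................w.............
222 .....................w....R.............
223 ...................w.RRRRRRR............
224 ....................RRRRRRRRw...........
225 ....................RRRRRRRR............
226 ...........wwww....wRRRRRRRR............
227 ...........wwwwwwwwwRRRRRRRR............
228 ...........wwwwwwwwwRRRRRRRRR...........
229 ..........wwwwwwwwwwRRRRRRRRRw..........
230 ..........wwwwwwwww..RRRRRRRRw..........
231 ..........wwwwwwwww.wRRR.ww.w...........
232 ..........wwwwwwwww..wwwwww.............
233 ..........wwwwwwwww.....................
234 ..........wwwwwwwww.....................
235 ..........wwwwwwww......................
236 .........wwwwwwwww.......bbbbbbb........
237 .........wwwwwwwww.......bbbbbbbb.......
238 ..........R..wwwww.......bb....b........
239 ..........RRRRRRR.......................
240 .........w...RRRR.........bbbbbb........
241 .............ww..w.......bbbbbbbb.......
242 .........................bbbbbbbb.......
243 .........................bbbbbbb........
244 .........................bbbbbbbb.......
245 .........................bbbbbbbb.......
246 .........................bbbbbbbb.......
247 .........................bbbbbbbb.......
248 .........................bbbbbbbb.......
249 .........................bbbbbbb........
250 ........................................
251 ........................................
(327, 228) [ 0.57855339 -0.04349985]
(327, 243) [ 0.54600594 -0.04310893]
(322, 236) [ 0.56127982 -0.03252131]
(332, 236) [ 0.56104697 -0.05405716]
```

Emit:
{"op": "apply_moves", "data": {
  "targets": [
    [-0.09,0.052,0.007,0,0,0],
    [-0.26,0.15,0.019,0,0,0],
    [-0.44,0.256,0.032,0,0,0],
    [-0.62,0.36,0.045,0,0,0],
    [-0.79,0.46,0.058,0,0,0],
    [-0.89,0.52,0.065,0,0,0],
    [-0.918,0.536,0.067,0,0,0],
    [-0.918,0.536,0.067,0,0,0],
    [-0.918,0.536,0.067,0,0,0]
  ]
}}

```text
t: 46.3
ee_pos: [0.5645, -0.0409, 0.0798]
eef_rot: [3.141, 0.0, 1.571]
ft_force: [-0.6, 0.3, 1.6]
finger_gap: 0.564
grip_force: 0.0
```

Emit:
{"op": "apply_moves", "data": {
  "targets": [
    [0,0,0.1,0,0,0],
    [0,0,0.2,0,0,0],
    [0,0,0.27,0,0,0],
    [0,0,0.305,0,0,0],
    [0,0,0.323,0,0,0],
    [0,0,0.323,0,0,0]
  ]
}}

```text
t: 47.05
ee_pos: [0.5658, -0.0428, -0.0165]
eef_rot: [3.139, 0.001, 1.569]
ft_force: [-0.2, -0.1, -0.2]
finger_gap: 0.566
grip_force: 0.0
```

Emit:
{"op": "apply_moves", "data": {
  "targets": [
    [0,0,0,0,0,0],
    [0,0,0,0,0,0],
    [0,0,0,0,0,0],
    [0,0,0,0,0,0]
  ],
  "gripper": 1
}}

```text
t: 47.55
ee_pos: [0.5664, -0.0432, -0.0156]
eef_rot: [3.138, 0.001, 1.568]
ft_force: [-1.7, 1.7, 6.1]
finger_gap: 0.337
grip_force: 57.9
```

Emit:
{"op": "apply_moves", "data": {
  "targets": [
    [0,0,-0.1,0,0,0],
    [0,0,-0.23,0,0,0],
    [0,0,-0.357,0,0,0],
    [0,0,-0.357,0,0,0]
  ]
}}

```text
t: 48.05
ee_pos: [0.568, -0.0432, 0.0937]
eef_rot: [3.132, 0.002, 1.568]
ft_force: [0.0, 0.2, -0.9]
finger_gap: 0.331
grip_force: 58.2
```

Emit:
{"op": "apply_moves", "data": {
  "targets": [
    [0.1,0.006,0,0,0,0],
    [0.28,0.016,0,0,0,0],
    [0.47,0.027,0,0,0,0],
    [0.67,0.038,0,0,0,0],
    [0.86,0.049,0,0,0,0],
    [1.0,0.06,0,0,0,0],
    [1.0,0.06,0,0,0,0]
  ]
}}

```text
t: 48.92
ee_pos: [0.5825, 0.2619, 0.0889]
eef_rot: [3.142, -0.001, 1.575]
ft_force: [-0.5, -0.4, 0.0]
finger_gap: 0.332
grip_force: 58.2
```

Emit:
{"op": "apply_moves", "data": {
  "targets": [
    [0.07,0.003,0,0,0,0],
    [0.14,0.003,0.03,0,0,0],
    [0.14,0.003,0.13,0,0,0],
    [0.14,0.003,0.25,0,0,0],
    [0.14,0.003,0.25,0,0,0]
  ]
}}

```text
t: 49.55
ee_pos: [0.5829, 0.2976, 0.0114]
eef_rot: [-3.137, 0.005, 1.568]
ft_force: [-1.1, 0.1, -0.2]
finger_gap: 0.334
grip_force: 58.2
```

Emit:
{"op": "apply_moves", "data": {
  "targets": [
    [0,0,0,0,0,0],
    [0,0,0,0,0,0],
    [0,0,0,0,0,0],
    [0,0,-0.15,0,0,0],
    [0,0,-0.283,0,0,0],
    [0,0,-0.283,0,0,0]
  ],
  "gripper": -0.13
}}

```text
t: 50.3
ee_pos: [0.5879, 0.3005, 0.1047]
eef_rot: [3.132, -0.003, 1.568]
ft_force: [-0.2, -0.4, 0.2]
finger_gap: 0.565
grip_force: 0.0
```

```bash
python3 - <<'E'
from st import *
from cyc import *
d,_=stamps();H=hsv(d);h,s,v=[H[:,:,i].astype(int) for i in range(3)]
m=((h<8)|(h>172))&(s>150);k=big(m,(300,200,375,250))[0];b=cv2.minAreaRect(k);print("E red top",b,onz(d,*b[0],.034))
print("D",onz(d,344,242.5,.02))
p,q=cur();print(p)
E
```

```text
wood px [338.9 226.9] xy [ 0.5807 -0.0692] size [0.02  0.024] long axis az 10 area 68.5
black px [343.5 244.5] xy [ 0.5424 -0.0785] size [0.015 0.019] long axis az 179 area 57.5
black px [332. 267.] xy [ 0.4944 -0.0532] size [0.015 0.027] long axis az 134 area 62.5
E red top ((338.73077392578125, 226.65383911132812), (8.236878395080566, 7.8446455001831055), 78.69007110595703) [ 0.57925885 -0.06832418  0.034     ]
D [ 0.54669959 -0.07965148  0.02      ]
[0.58644988 0.29952285 0.10227769]
```

```bash
python3 - <<'E'
from cyc import *
S=(np.array([.585,.30,.10]),dn(90))
B=cycle((.579,-.0683),191,(.555,.295),z=-.014,start=S)
print();cycle((.5467,-.0797),180,(.385,.235),z=-.017,start=B)
E
```

```text
0.59 0.4 above [np.float64(-1.228), np.float64(-0.02), np.float64(0.067), np.float64(0.0), np.float64(0.0), np.float64(-0.561)] mm 369 deg 101
0.5 0.1 down [np.float64(0.0), np.float64(-0.0), np.float64(0.313), np.float64(0.0), np.float64(0.0), np.float64(0.0)] mm 94 deg 0
lift [np.float64(0.0), np.float64(0.0), np.float64(-0.347), np.float64(0.0), np.float64(0.0), np.float64(0.0)] mm 104 deg 0
0.68 0.1 box [np.float64(-0.153), np.float64(1.204), np.float64(0.0), np.float64(0.0), np.float64(0.0), np.float64(0.0)] mm 364 deg 0
boxdown [np.float64(0.0), np.float64(-0.0), np.float64(0.25), np.float64(0.0), np.float64(0.0), np.float64(0.0)] mm 75 deg 0
boxup [np.float64(0.0), np.float64(0.0), np.float64(-0.283), np.float64(0.0), np.float64(0.0), np.float64(0.0)] mm 85 deg 0

0.52 0.4 above [np.float64(0.265), np.float64(-1.221), np.float64(0.067), np.float64(-0.0), np.float64(-0.0), np.float64(0.061)] mm 375 deg 11
0.43 0.1 down [np.float64(0.0), np.float64(-0.0), np.float64(0.323), np.float64(0.0), np.float64(0.0), np.float64(0.0)] mm 97 deg 0
lift [np.float64(0.0), np.float64(0.0), np.float64(-0.357), np.float64(0.0), np.float64(0.0), np.float64(0.0)] mm 107 deg 0
0.31 0.1 box [np.float64(0.539), np.float64(1.049), np.float64(0.0), np.float64(0.0), np.float64(0.0), np.float64(0.0)] mm 354 deg 0
boxdown [np.float64(0.0), np.float64(-0.0), np.float64(0.25), np.float64(0.0), np.float64(0.0), np.float64(0.0)] mm 75 deg 0
boxup [np.float64(0.0), np.float64(0.0), np.float64(-0.283), np.float64(0.0), np.float64(0.0), np.float64(0.0)] mm 85 deg 0
```

Emit:
{"op": "apply_moves", "data": {
  "targets": [
    [-0.1,0,0,0,0,0],
    [-0.28,0,0,0,0,0],
    [-0.47,0,0,0,0,0],
    [-0.66,0,0,0,0,0],
    [-0.85,0,0,0,0,0],
    [-1.0,0,0,0,0,0]
  ]
}}

```text
t: 51.1
ee_pos: [0.5832, -0.0043, 0.0991]
eef_rot: [-3.141, 0.002, 1.566]
ft_force: [-0.9, 0.3, -0.3]
finger_gap: 0.567
grip_force: 0.0
```

Emit:
{"op": "apply_moves", "data": {
  "targets": [
    [-0.1,-0.01,0.02,0,0,-0.056],
    [-0.2,-0.02,0.06,0,0,-0.112],
    [-0.228,-0.02,0.067,0,0,-0.168],
    [-0.228,-0.02,0.067,0,0,-0.224],
    [-0.228,-0.02,0.067,0,0,-0.28],
    [-0.228,-0.02,0.067,0,0,-0.337],
    [-0.228,-0.02,0.067,0,0,-0.393],
    [-0.228,-0.02,0.067,0,0,-0.449],
    [-0.228,-0.02,0.067,0,0,-0.505],
    [-0.228,-0.02,0.067,0,0,-0.561],
    [-0.228,-0.02,0.067,0,0,-0.561],
    [-0.228,-0.02,0.067,0,0,-0.561]
  ]
}}

```text
t: 52.6
ee_pos: [0.5777, -0.0697, 0.0796]
eef_rot: [-3.14, 0.0, -2.956]
ft_force: [0.9, -0.3, -0.1]
finger_gap: 0.565
grip_force: 0.0
```

Emit:
{"op": "apply_moves", "data": {
  "targets": [
    [0,0,0.1,0,0,0],
    [0,0,0.2,0,0,0],
    [0,0,0.27,0,0,0],
    [0,0,0.295,0,0,0],
    [0,0,0.313,0,0,0],
    [0,0,0.313,0,0,0]
  ]
}}

```text
t: 53.35
ee_pos: [0.5788, -0.0696, -0.0134]
eef_rot: [-3.14, 0.002, -2.953]
ft_force: [0.0, -0.2, 0.4]
finger_gap: 0.564
grip_force: 0.0
```

Emit:
{"op": "apply_moves", "data": {
  "targets": [
    [0,0,0,0,0,0],
    [0,0,0,0,0,0],
    [0,0,0,0,0,0],
    [0,0,0,0,0,0]
  ],
  "gripper": 1
}}

```text
t: 53.85
ee_pos: [0.5792, -0.0697, -0.0129]
eef_rot: [-3.139, 0.003, -2.953]
ft_force: [-0.8, 0.2, 5.8]
finger_gap: 0.204
grip_force: 60.0
```

Emit:
{"op": "apply_moves", "data": {
  "targets": [
    [0,0,-0.1,0,0,0],
    [0,0,-0.23,0,0,0],
    [0,0,-0.347,0,0,0],
    [0,0,-0.347,0,0,0]
  ]
}}

```text
t: 54.35
ee_pos: [0.5801, -0.0695, 0.093]
eef_rot: [-3.138, 0.007, -2.953]
ft_force: [-0.4, -0.0, -0.0]
finger_gap: 0.209
grip_force: 59.4
```

Emit:
{"op": "apply_moves", "data": {
  "targets": [
    [-0.012,0.1,0,0,0,0],
    [-0.035,0.28,0,0,0,0],
    [-0.06,0.47,0,0,0,0],
    [-0.085,0.67,0,0,0,0],
    [-0.11,0.86,0,0,0,0],
    [-0.127,1.0,0,0,0,0],
    [-0.127,1.0,0,0,0,0]
  ]
}}

```text
t: 55.22
ee_pos: [0.557, 0.2369, 0.0889]
eef_rot: [3.141, -0.0, -2.945]
ft_force: [0.0, -0.9, 0.1]
finger_gap: 0.21
grip_force: 59.4
```

Emit:
{"op": "apply_moves", "data": {
  "targets": [
    [-0.015,0.1,0,0,0,0],
    [-0.026,0.204,0,0,0,0],
    [-0.026,0.204,0.03,0,0,0],
    [-0.026,0.204,0.13,0,0,0],
    [-0.026,0.204,0.25,0,0,0],
    [-0.026,0.204,0.25,0,0,0]
  ]
}}

```text
t: 55.98
ee_pos: [0.5538, 0.2895, 0.011]
eef_rot: [-3.136, -0.006, -2.955]
ft_force: [0.2, 0.6, 0.1]
finger_gap: 0.204
grip_force: 59.4
```

Emit:
{"op": "apply_moves", "data": {
  "targets": [
    [0,0,0,0,0,0],
    [0,0,0,0,0,0],
    [0,0,0,0,0,0],
    [0,0,-0.15,0,0,0],
    [0,0,-0.283,0,0,0],
    [0,0,-0.283,0,0,0]
  ],
  "gripper": -0.13
}}

```text
t: 56.72
ee_pos: [0.5577, 0.2958, 0.1042]
eef_rot: [3.141, 0.009, -2.953]
ft_force: [0.6, -0.3, 0.3]
finger_gap: 0.569
grip_force: 0.0
```

```bash
python3 - <<'E'
from st import *
stamps();rim(.092);print(cur()[0])
E
```

```text
black px [343.5 244.5] xy [ 0.5424 -0.0785] size [0.015 0.019] long axis az 179 area 58.0
black px [332. 267.] xy [ 0.4944 -0.0532] size [0.015 0.027] long axis az 134 area 64.0
((343.7793273925781, 296.5892333984375), (52.2674446105957, 53.63064193725586), 170.29888916015625) (344.55535888671875, 296.0756530761719, 27.443363189697266) [ 0.43239712 -0.0739764   0.092     ] dia [0.10363587 0.10633881]
[0.55569537 0.29369559 0.10036397]
```

Emit:
{"op": "apply_moves", "data": {
  "targets": [
    [0.022,-0.1,0,0,0,0],
    [0.06,-0.28,0,0,0,0],
    [0.102,-0.47,0,0,0,0],
    [0.143,-0.66,0,0,0,0],
    [0.184,-0.85,0,0,0,0],
    [0.217,-1.0,0,0,0,0]
  ]
}}

```text
t: 57.58
ee_pos: [0.5466, -0.0162, 0.0988]
eef_rot: [-3.14, -0.001, -2.955]
ft_force: [0.2, -1.3, 0.1]
finger_gap: 0.568
grip_force: 0.0
```

Emit:
{"op": "apply_moves", "data": {
  "targets": [
    [0.024,-0.12,0.03,0,0,0.03],
    [0.048,-0.221,0.067,0,0,0.061],
    [0.048,-0.221,0.067,0,0,0.061],
    [0.048,-0.221,0.067,0,0,0.061]
  ]
}}

```text
t: 58.08
ee_pos: [0.5461, -0.0794, 0.0797]
eef_rot: [3.142, 0.001, 3.14]
ft_force: [-0.0, -0.6, -0.6]
finger_gap: 0.567
grip_force: 0.0
```

Emit:
{"op": "apply_moves", "data": {
  "targets": [
    [0,0,0.1,0,0,0],
    [0,0,0.2,0,0,0],
    [0,0,0.27,0,0,0],
    [0,0,0.305,0,0,0],
    [0,0,0.323,0,0,0],
    [0,0,0.323,0,0,0]
  ]
}}

```text
t: 58.82
ee_pos: [0.5468, -0.0805, -0.0165]
eef_rot: [-3.141, 0.002, 3.139]
ft_force: [0.6, 0.4, -0.3]
finger_gap: 0.565
grip_force: 0.0
```

Emit:
{"op": "apply_moves", "data": {
  "targets": [
    [0,0,0,0,0,0],
    [0,0,0,0,0,0],
    [0,0,0,0,0,0],
    [0,0,0,0,0,0]
  ],
  "gripper": 1
}}

```text
t: 59.32
ee_pos: [0.547, -0.0811, -0.0159]
eef_rot: [-3.14, 0.003, 3.139]
ft_force: [-0.9, -0.3, 5.9]
finger_gap: 0.199
grip_force: 58.9
```

Emit:
{"op": "apply_moves", "data": {
  "targets": [
    [0,0,-0.1,0,0,0],
    [0,0,-0.23,0,0,0],
    [0,0,-0.357,0,0,0],
    [0,0,-0.357,0,0,0]
  ]
}}

```text
t: 59.82
ee_pos: [0.5484, -0.081, 0.0932]
eef_rot: [-3.139, 0.008, 3.138]
ft_force: [1.3, 0.6, -0.6]
finger_gap: 0.203
grip_force: 59.6
```

Emit:
{"op": "apply_moves", "data": {
  "targets": [
    [0.03,0.1,0,0,0,0],
    [0.1,0.27,0,0,0,0],
    [0.19,0.45,0,0,0,0],
    [0.3,0.63,0,0,0,0],
    [0.4,0.8,0,0,0,0],
    [0.5,0.96,0,0,0,0],
    [0.539,1.0,0,0,0,0],
    [0.539,1.0,0,0,0,0]
  ]
}}

```text
t: 60.82
ee_pos: [0.3845, 0.2194, 0.0891]
eef_rot: [-3.139, 0.001, 3.141]
ft_force: [0.6, -0.5, 0.2]
finger_gap: 0.204
grip_force: 59.6
```

Emit:
{"op": "apply_moves", "data": {
  "targets": [
    [0,0.049,0,0,0,0],
    [0,0.049,0.13,0,0,0],
    [0,0.049,0.25,0,0,0],
    [0,0.049,0.25,0,0,0]
  ]
}}

```text
t: 61.32
ee_pos: [0.3848, 0.2326, 0.0127]
eef_rot: [-3.138, -0.003, 3.137]
ft_force: [0.5, 0.3, -0.7]
finger_gap: 0.2
grip_force: 59.6
```

Emit:
{"op": "apply_moves", "data": {
  "targets": [
    [0,0,0,0,0,0],
    [0,0,0,0,0,0],
    [0,0,0,0,0,0],
    [0,0,-0.15,0,0,0],
    [0,0,-0.283,0,0,0],
    [0,0,-0.283,0,0,0]
  ],
  "gripper": -0.13
}}

```text
t: 62.08
ee_pos: [0.3875, 0.2357, 0.1026]
eef_rot: [3.14, 0.009, 3.138]
ft_force: [-0.1, -0.3, 1.0]
finger_gap: 0.568
grip_force: 0.0
```

```bash
python3 - <<'E'
from st import *
from kin import *
stamps();rim(.092);p,q=cur();print(p)
o=r.get_obs()
# tilted grasp of F: F at (.4944,-.0532), mug at (.432,-.074)
F=np.array([.4944,-.0532,.0]);rad=np.array([F[0]-.432,F[1]+.074,0]);rad/=np.linalg.norm(rad);tan=np.array([-rad[1],rad[0],0])
for tilt in(25,35):
  for sg in(1,-1):
    z=-np.sin(np.radians(tilt))*rad-np.cos(np.radians(tilt))*np.array([0,0,1.]);Q=rot(z,sg*tan)
    tip=F+rad*.004+[0,0,.012]; P=tip+z*.0265
    qq,e,a=ik(P-.1*z,Q,o["qpos"],.02);m1=margin(qq);qq,e2,a2=ik(P,Q,qq,.02);print(tilt,sg,P.round(4),round(m1,2),round(e+a,1),round(margin(qq),2),round(e2+a2,1),qq.round(2),Q.as_euler('xyz').round(2))
E
```

```text
black px [332. 267.] xy [ 0.4944 -0.0532] size [0.015 0.027] long axis az 134 area 78.0
((343.9454040527344, 297.34130859375), (52.60310363769531, 52.7528076171875), 6.077303409576416) (344.0989990234375, 297.1980285644531, 27.073528289794922) [ 0.43092961 -0.07427847  0.092     ] dia [0.10430141 0.10459824]
[0.38561911 0.23393176 0.09988069]
25 1 [ 0.4876 -0.0555 -0.012 ] 0.65 0.2 0.64 0.0 [ 0.45  0.79 -0.57  1.81  0.55  1.15  1.48] [-3.14 -0.44 -2.82]
25 -1 [ 0.4876 -0.0555 -0.012 ] 0.73 0.2 0.7 0.0 [-0.    0.75 -0.    1.75  0.15  1.06 -1.34] [3.14 0.44 0.32]
35 1 [ 0.4838 -0.0567 -0.0097] 0.45 0.2 0.64 0.0 [ 0.39  0.87 -0.55  1.7   0.54  1.35  1.48] [-3.14 -0.61 -2.82]
35 -1 [ 0.4838 -0.0567 -0.0097] 0.54 0.2 0.74 0.0 [-0.04  0.83  0.02  1.65  0.16  1.25 -1.36] [3.14 0.61 0.32]
```

```bash
python3 - <<'E'
from cyc import *
F=np.array([.4944,-.0532,.0]);rad=np.array([F[0]-.431,F[1]+.0742,0]);rad/=np.linalg.norm(rad);a=np.radians(118);tan=np.array([np.cos(a),np.sin(a),0])
t=np.radians(30);z=-np.sin(t)*rad-np.cos(t)*np.array([0,0,1.]);Q=rot(z,tan);P=F+rad*.004+[0,0,.009]+z*.0265;print(P)
S=(np.array([.385,.235,.10]),dn(180))
b=row(P-.11*z+[0,0,.02],Q,S);c=row(P,Q,b);d=row(P-.1*z+[0.02,0,.04],Q,c)
e=row(np.array([.5,.1,.13]),dn(180),d);f=row(np.array([.41,.215,.09]),dn(180),e);q=r.get_obs()["qpos"]
for x in(b,c,d,e,f):q,er,an=ik(*x,q,.02);print(round(margin(q),2),round(er+an,1))
E
```

```text
[ 0.48561916 -0.05610848 -0.01394967]
[np.float64(-0.509), np.float64(-0.913), np.float64(-0.004), np.float64(0.015), np.float64(0.168), np.float64(-0.145)] mm 314 deg 40
[np.float64(-0.033), np.float64(-0.005), np.float64(0.424), np.float64(0.0), np.float64(0.0), np.float64(0.0)] mm 128 deg 0
[np.float64(0.015), np.float64(-0.019), np.float64(-0.48), np.float64(0.0), np.float64(0.0), np.float64(0.0)] mm 144 deg 0
[np.float64(-0.027), np.float64(0.501), np.float64(-0.04), np.float64(-0.015), np.float64(-0.168), np.float64(0.145)] mm 151 deg 40
[np.float64(0.3), np.float64(0.383), np.float64(0.133), np.float64(0.0), np.float64(0.0), np.float64(0.0)] mm 151 deg 0
0.5 0.2
0.7 0.0
0.46 0.1
0.45 0.2
0.33 0.1
```

Emit:
{"op": "apply_moves", "data": {
  "targets": [
    [-0.06,-0.1,-0.05,0,0.015,-0.013],
    [-0.16,-0.28,-0.05,0.005,0.05,-0.043],
    [-0.26,-0.46,-0.05,0.008,0.085,-0.073],
    [-0.36,-0.64,-0.04,0.01,0.12,-0.103],
    [-0.45,-0.81,-0.02,0.013,0.15,-0.13],
    [-0.509,-0.913,-0.004,0.015,0.168,-0.145],
    [-0.509,-0.913,-0.004,0.015,0.168,-0.145],
    [-0.509,-0.913,-0.004,0.015,0.168,-0.145]
  ]
}}

```text
t: 63.18
ee_pos: [0.5362, -0.0389, 0.1004]
eef_rot: [3.059, -0.52, -2.655]
ft_force: [0.6, 0.2, -0.8]
finger_gap: 0.567
grip_force: 0.0
```

Emit:
{"op": "apply_moves", "data": {
  "targets": [
    [-0.008,-0.001,0.1,0,0,0],
    [-0.016,-0.002,0.2,0,0,0],
    [-0.024,-0.004,0.31,0,0,0],
    [-0.03,-0.005,0.38,0,0,0],
    [-0.033,-0.005,0.41,0,0,0],
    [-0.033,-0.005,0.424,0,0,0],
    [-0.033,-0.005,0.424,0,0,0]
  ]
}}

```text
t: 64.05
ee_pos: [0.4856, -0.0571, -0.0133]
eef_rot: [3.061, -0.517, -2.657]
ft_force: [-0.4, 0.3, 0.6]
finger_gap: 0.565
grip_force: 0.0
```

Emit:
{"op": "apply_moves", "data": {
  "targets": [
    [0,0,0,0,0,0],
    [0,0,0,0,0,0],
    [0,0,0,0,0,0],
    [0,0,0,0,0,0]
  ],
  "gripper": 1
}}

```text
t: 64.55
ee_pos: [0.4861, -0.0574, -0.0127]
eef_rot: [3.062, -0.517, -2.658]
ft_force: [-0.1, 0.5, 5.5]
finger_gap: 0.316
grip_force: 57.6
```

Emit:
{"op": "apply_moves", "data": {
  "targets": [
    [0.003,-0.004,-0.1,0,0,0],
    [0.007,-0.01,-0.25,0,0,0],
    [0.015,-0.019,-0.4,0,0,0],
    [0.015,-0.019,-0.48,0,0,0],
    [0.015,-0.019,-0.48,0,0,0]
  ]
}}

```text
t: 65.18
ee_pos: [0.5538, -0.0409, 0.1138]
eef_rot: [3.062, -0.515, -2.658]
ft_force: [-0.9, -0.0, -0.9]
finger_gap: 0.315
grip_force: 57.7
```

Got the last stamp. Into the black box.

Emit:
{"op": "apply_moves", "data": {
  "targets": [
    [-0.004,0.07,-0.005,-0.002,-0.024,0.021],
    [-0.012,0.21,-0.017,-0.006,-0.07,0.06],
    [-0.02,0.36,-0.03,-0.01,-0.12,0.104],
    [-0.027,0.501,-0.04,-0.015,-0.168,0.145],
    [-0.027,0.501,-0.04,-0.015,-0.168,0.145],
    [-0.027,0.501,-0.04,-0.015,-0.168,0.145]
  ]
}}

```text
t: 65.92
ee_pos: [0.4989, 0.0975, 0.1289]
eef_rot: [-3.139, -0.0, 3.139]
ft_force: [0.2, -0.6, -0.3]
finger_gap: 0.312
grip_force: 57.8
```

Emit:
{"op": "apply_moves", "data": {
  "targets": [
    [0.07,0.09,0.03,0,0,0],
    [0.18,0.23,0.08,0,0,0],
    [0.28,0.36,0.12,0,0,0],
    [0.3,0.383,0.133,0,0,0],
    [0.3,0.383,0.133,0,0,0],
    [0.3,0.383,0.26,0,0,0],
    [0.3,0.383,0.383,0,0,0],
    [0.3,0.383,0.383,0,0,0]
  ]
}}

```text
t: 66.92
ee_pos: [0.4104, 0.2113, 0.0125]
eef_rot: [-3.138, -0.003, 3.135]
ft_force: [-0.5, -0.3, -0.6]
finger_gap: 0.31
grip_force: 58.1
```

Emit:
{"op": "apply_moves", "data": {
  "targets": [
    [0,0,0,0,0,0],
    [0,0,0,0,0,0],
    [0,0,0,0,0,0],
    [0,0,-0.15,0,0,0],
    [0,0,-0.4,0,0,0],
    [0,0,-0.6,0,0,0],
    [0,0,-0.6,0,0,0]
  ],
  "gripper": -0.13
}}

```text
t: 67.8
ee_pos: [0.4125, 0.2159, 0.199]
eef_rot: [3.14, 0.011, 3.139]
ft_force: [0.1, -0.0, 0.1]
finger_gap: 0.564
grip_force: 0.0
```

```bash
cat > corner.py <<'E'
from st import *
def edges():
    d=r.camera("top");H=hsv(d);h,s,v=[H[:,:,i].astype(int) for i in range(3)]
    g=((h>35)&(h<100)&(s>30)&(v<170)).astype(np.uint8);g=cv2.morphologyEx(g,cv2.MORPH_CLOSE,np.ones((7,7),np.uint8))
    k=big(g,(395,190,500,290))[0];P=np.array([onz(d,*p[0],.022)[:2] for p in cv2.convexHull(k)],np.float32);b=cv2.minAreaRect(P);print("block",b,cv2.boundingRect(k))
    dark=(h<14)&(v<110)&(s>90)
    return d,dark,b
E
python3 - <<'E'
from corner import *
stamps();rim(.092);d,dark,b=edges();print(cur()[0])
H=hsv(d);v=H[:,:,2].astype(int)
for y in range(194,280,2): print(y,''.join('#' if dark[y,x] else '.' for x in range(400,490)))
E
```

```text
((343.931640625, 297.3008728027344), (52.414512634277344, 52.72149658203125), 126.85356140136719) (344.1181335449219, 297.3964538574219, 26.89008140563965) [ 0.43100858 -0.07425275  0.092     ] dia [0.10392747 0.10453616]
block ((0.530408501625061, -0.26358747482299805), (0.05895281955599785, 0.08754146844148636), 78.25943756103516) (414, 227, 34, 45)
[0.40995088 0.21353308 0.19417405]
194 ..........................................................................................
196 ........................................................#.###.#...........................
198 .........#...###..###############################..###################....................
200 ........########....############################....##################....................
202 ........########....#############################..####################...................
204 ........##############################################.....#..#########...................
206 ...............................................................########...................
208 ..........................................
[... 2673 characters left out ...]
............#########..............
266 ....................................................................########..............
268 ....................................................................########..............
270 ....................................................................########..............
272 ..........................................................................................
274 ..........................................................................................
276 ..........................................................................................
278 ..........................................................................................
```

All six stamps are boxed. The block was knocked and is now at (0.530, -0.264). The mug sits about 6 mm off centre, so I'll nudge it at foot level with shut, tilted fingers.

```bash
cat > nud.py <<'E'
from cyc import *
def pose(C,M,back,tilt=35):
    "tool pose to push mug from M to C, 'back' m short"
    u=np.array([C[0]-M[0],C[1]-M[1],0]);u/=np.linalg.norm(u);t=np.radians(tilt);Z=np.array([0,0,1.])
    z=np.sin(t)*u-np.cos(t)*Z;Q=rot(z,np.cross(u,Z));x=Q.as_matrix()[:,0]
    S=np.array([C[0],C[1],.02])-u*.0426; tip=S-.011*x
    return tip+.0265*z-u*back,Q,u
E
python3 - <<'E'
from nud import *
C=(.4284,-.0689);M=(.431,-.0743)
P,Q,u=pose(C,M,.04);print(P,u,Q.as_matrix().round(2))
a=row(np.array([.47,-.0,.25]),dn(150));b=row(P+[0,-.03,.15],Q,a);c=row(P,Q,b)
P2,_,_=pose(C,M,.003);d=row(P2,Q,c);q=r.get_obs()["qpos"]
for x in(a,b,c,d):q,e,an=ik(*x,q,.02);print(round(margin(q),2),round(e+an,1))
E
```

```text
[ 0.46154824 -0.13774635 -0.00801687] [-0.43381562  0.90100167  0.        ] [[-0.36  0.9  -0.25]
 [ 0.74  0.43  0.52]
 [ 0.57  0.   -0.82]]
[np.float64(-0.203), np.float64(-0.712), np.float64(-0.184), np.float64(-0.0), np.float64(0.001), np.float64(0.166)] mm 229 deg 30
[np.float64(-0.255), np.float64(-0.498), np.float64(0.36), np.float64(-0.058), np.float64(0.189), np.float64(0.184)] mm 200 deg 49
[np.float64(-0.213), np.float64(0.043), np.float64(0.461), np.float64(0.0), np.float64(0.0), np.float64(0.0)] mm 153 deg 0
[np.float64(0.101), np.float64(0.0), np.float64(0.071), np.float64(0.0), np.float64(0.0), np.float64(0.0)] mm 37 deg 0
0.44 0.1
0.62 0.1
0.65 0.0
0.58 0.0
```

Emit:
{"op": "apply_moves", "data": {
  "targets": [
    [-0.04,-0.15,-0.08,0,0,0.03],
    [-0.09,-0.32,-0.15,0,0,0.07],
    [-0.14,-0.5,-0.184,0,0,0.11],
    [-0.19,-0.66,-0.184,0,0,0.15],
    [-0.203,-0.712,-0.184,0,0.001,0.166],
    [-0.203,-0.712,-0.184,0,0.001,0.166]
  ],
  "gripper": 1
}}

```text
t: 68.7
ee_pos: [0.4695, -0.0001, 0.2482]
eef_rot: [-3.14, -0.005, 2.616]
ft_force: [-0.9, 0.8, 0.9]
finger_gap: -0.001
grip_force: 0.0
```

Emit:
{"op": "apply_moves", "data": {
  "targets": [
    [-0.04,-0.08,0.03,-0.01,0.03,0.03],
    [-0.1,-0.19,0.1,-0.022,0.07,0.07],
    [-0.16,-0.32,0.19,-0.036,0.12,0.115],
    [-0.22,-0.43,0.29,-0.05,0.16,0.16],
    [-0.255,-0.498,0.36,-0.058,0.189,0.184],
    [-0.255,-0.498,0.36,-0.058,0.189,0.184],
    [-0.255,-0.498,0.36,-0.058,0.189,0.184]
  ]
}}

```text
t: 69.58
ee_pos: [0.4621, -0.1645, 0.1421]
eef_rot: [-3.141, -0.614, 2.024]
ft_force: [0.6, 0.4, -0.2]
finger_gap: 0.0
grip_force: 0.0
```

Emit:
{"op": "apply_moves", "data": {
  "targets": [
    [-0.05,0.01,0.11,0,0,0],
    [-0.12,0.024,0.26,0,0,0],
    [-0.18,0.036,0.39,0,0,0],
    [-0.213,0.043,0.461,0,0,0],
    [-0.213,0.043,0.461,0,0,0]
  ]
}}

```text
t: 70.2
ee_pos: [0.4611, -0.1341, -0.0073]
eef_rot: [-3.14, -0.614, 2.025]
ft_force: [-0.1, -0.8, 0.5]
finger_gap: 0.002
grip_force: 0.0
```

```bash
python3 - <<'E'
from nud import *
from rim import rim
rim(.092);p,q=cur();C=(.4284,-.0689);M=(.431,-.0743)
P,Q,u=pose(C,M,.04);print(p-P)
for b in(.012,.006,.003,0): row(pose(C,M,b)[0],Q)
c=r.camera("top");cv2.imwrite("pics/n1.png",cv2.resize(c["color"][240:360,290:430,::-1],(700,600)))
E
```

```text
((341.22271728515625, 296.42608642578125), (52.508056640625, 55.1743278503418), 23.507558822631836) (342.1199951171875, 297.07000732421875, 27.785343170166016) [ 0.43275942 -0.06896218  0.092     ] dia [0.10411295 0.10939963]
[0.00042285 0.00256457 0.00152515]
[np.float64(0.068), np.float64(-0.005), np.float64(0.054), np.float64(-0.001), np.float64(-0.0), np.float64(0.001)] mm 26 deg 0
[np.float64(0.084), np.float64(-0.004), np.float64(0.065), np.float64(-0.001), np.float64(-0.0), np.float64(0.001)] mm 32 deg 0
[np.float64(0.092), np.float64(-0.004), np.float64(0.071), np.float64(-0.001), np.float64(-0.0), np.float64(0.001)] mm 35 deg 0
[np.float64(0.1), np.float64(-0.004), np.float64(0.077), np.float64(-0.001), np.float64(-0.0), np.float64(0.001)] mm 38 deg 0
```

View pics/n1.png

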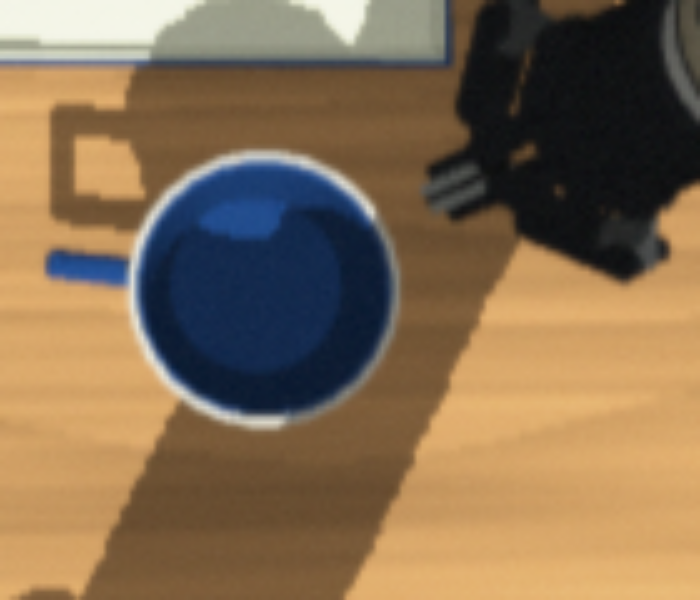

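```bash
cat > rim2.py <<'E'
from h import *
def rim2(img=None):
    d=r.camera("top")
    if img is not None:d["color"]=img
    H=hsv(d);h,s,v=[H[:,:,i].astype(int) for i in range(3)]
    m=((h>98)&(h<128)&(s>110)).astype(np.uint8)
    x0,y0,x1,y1=300,262,390,340
    k0=np.zeros_like(m);k0[y0:y1,x0:x1]=1;m=cv2.morphologyEx(m*k0,cv2.MORPH_CLOSE,np.ones((9,9),np.uint8));m=cv2.morphologyEx(m,cv2.MORPH_OPEN,np.ones((13,13),np.uint8))
    k=cv2.convexHull(big(m)[0]);e=cv2.fitEllipse(k);br=cv2.boundingRect(k)
    print(np.round(e[0],2),np.round(e[1],1),br,onz(d,*e[0],.092)[:2].round(4))
E
python3 - <<'E'
from rim2 import *
rim2(cv2.imread("pics/top0.png")[:,:,::-1].copy());rim2();rim2()
E
```

```text
[340.27 298.82] [47.3 50.8] (317, 275, 43, 49) [ 0.4281 -0.067 ]
[342.3  297.21] [49.6 50.2] (319, 273, 48, 49) [ 0.4312 -0.071 ]
[342.32 297.19] [49.6 50.2] (319, 273, 48, 49) [ 0.4312 -0.0711]
```

Emit:
{"op": "apply_moves", "data": {
  "targets": [
    [0.034,-0.002,0.027,0,0,0],
    [0.068,-0.004,0.054,0,0,0],
    [0.075,-0.004,0.06,0,0,0],
    [0.08,-0.004,0.064,0,0,0],
    [0.084,-0.004,0.067,0,0,0],
    [0.084,-0.004,0.067,0,0,0]
  ]
}}

```text
t: 71.2
ee_pos: [0.4462, -0.1089, -0.0099]
eef_rot: [-3.14, -0.612, 2.019]
ft_force: [-1.0, -0.1, -0.9]
finger_gap: 0.003
grip_force: 0.0
```

```bash
python3 - <<'E'
from rim2 import *
rim2()
E
```

```text
[342.29 297.21] [49.6 50.2] (319, 273, 48, 49) [ 0.4312 -0.071 ]
```

Emit:
{"op": "apply_moves", "data": {
  "targets": [
    [0.008,0,0.006,0,0,0],
    [0.016,0,0.011,0,0,0],
    [0.016,0,0.011,0,0,0]
  ]
}}

```text
t: 71.62
ee_pos: [0.4434, -0.1032, -0.0097]
eef_rot: [-3.139, -0.613, 2.02]
ft_force: [0.4, 0.0, -0.1]
finger_gap: 0.004
grip_force: 0.0
```

```bash
python3 - <<'E'
from rim2 import *
rim2();print(cur()[0],r.get_obs()["ft_force"])
E
```

```text
[342.29 297.22] [49.6 50.2] (319, 273, 48, 49) [ 0.4312 -0.071 ]
[ 0.4435794  -0.10342438 -0.00968844] [0.51145926 0.10257215 0.1350453 ]
```

Emit:
{"op": "apply_moves", "data": {
  "targets": [
    [0.005,0,0.004,0,0,0],
    [0.01,0,0.007,0,0,0],
    [0.01,0,0.007,0,0,0]
  ]
}}

```text
t: 72.05
ee_pos: [0.442, -0.1003, -0.0097]
eef_rot: [-3.14, -0.612, 2.019]
ft_force: [-0.4, -0.2, -0.8]
finger_gap: -0.003
grip_force: 0.2
```

```bash
python3 - <<'E'
from rim2 import *
rim2();print(cur()[0],r.get_obs()["ft_force"])
E
```

```text
[341.54 297.65] [49.6 50.1] (318, 274, 48, 48) [ 0.4304 -0.0695]
[ 0.44201876 -0.10025217 -0.00972615] [ 0.03739054  0.26807158 -0.46892047]
```

Emit:
{"op": "apply_moves", "data": {
  "targets": [
    [0.005,0,0.004,0,0,0],
    [0.009,0,0.006,0,0,0],
    [0.009,0,0.006,0,0,0]
  ]
}}

```text
t: 72.47
ee_pos: [0.4405, -0.0971, -0.0096]
eef_rot: [-3.139, -0.613, 2.019]
ft_force: [0.4, -1.0, -0.6]
finger_gap: -0.001
grip_force: 0.2
```

```bash
python3 - <<'E'
from rim2 import *
rim2();print(cur()[0],r.get_obs()["ft_force"])
c=r.camera("scene")
# foot/coaster check in scene: coaster visible margins
H=hsv(c);print(proj(c,[.4284,-.0689,.004]))
E
```

```text
[339.92 298.51] [49.6 50.2] (316, 275, 49, 48) [ 0.4287 -0.0663]
[ 0.44043658 -0.09714931 -0.00963225] [ 0.75744304 -0.37117137 -0.06526517]
(np.float64(335.63352468974216), np.float64(212.69027223277124))
```

Emit:
{"op": "apply_moves", "data": {
  "targets": [
    [-0.04,0,-0.03,0,0,0],
    [-0.1,0,-0.08,0,0,0],
    [-0.1,0,-0.2,0,0,0],
    [-0.1,0,-0.4,0,0,0],
    [-0.1,0,-0.55,0,0,0],
    [-0.1,0,-0.55,0,0,0]
  ],
  "gripper": -1
}}

```text
t: 73.32
ee_pos: [0.4955, -0.2086, 0.1105]
eef_rot: [3.139, -0.605, 2.018]
ft_force: [0.6, 0.8, -0.5]
finger_gap: 0.999
grip_force: 0.0
```

```bash
cat > stop.py <<'E'
from h import *
def stopframe(img=None,show=True):
    d=r.camera("top")
    if img is not None:d["color"]=img
    v=d["color"].sum(2).astype(float)/3
    def cross(a): # first falling crossing of dark batten scanning
        t=75;i=np.argmax(a<t);return None if a[i]>=t or i==0 else i-1+(a[i-1]-t)/(a[i-1]-a[i])
    A=[];B=[]
    for y in range(210,269,2):
        i=cross(v[y,450:480]); A+= [onz(d,450+i,y,0)[:2]] if i is not None else []
    for x in list(range(412,456,2)):
        i=cross(v[216:190:-1,x]); B+= [onz(d,x,216-i,0)[:2]] if i is not None else []
    def fit(P):
        P=np.array(P);
        for _ in range(3):
            vx,vy,x0,y0=cv2.fitLine(P.astype(np.float32),cv2.DIST_HUBER,0,.0001,.0001).ravel();n=np.array([-vy,vx]);e=(P-[x0,y0])@n;P=P[abs(e)<max(.001,2*e.std())]
        return np.array([vx,vy]),np.array([x0,y0]),e.std(),len(P)
    a,b=fit(A),fit(B)
    t=np.linalg.solve(np.array([a[0],-b[0]]).T,b[1]-a[1]);c=a[1]+t[0]*a[0]
    ya=np.degrees(np.arctan2(a[0][1],a[0][0])%np.pi);yb=np.degrees(np.arctan2(b[0][1],b[0][0])%np.pi)-90
    ya=(ya+90)%180-90;yb=(yb+90)%180-90
    if show:print("corner",c.round(4),"yaw x-batten",ya.round(2),"yaw y-batten",yb.round(2),a[2:],b[2:])
    return c,ya,yb
E
python3 - <<'E'
from corner import *
from stop import *
from rim2 import rim2
stopframe(cv2.imread("pics/top0.png")[:,:,::-1].copy());stopframe();edges();rim2();print(cur()[0],proj(r.camera("top"),[.4284,-.0689,.092]))
E
```

```text
corner [ 0.6339 -0.3413] yaw x-batten 1.73 yaw y-batten 5.8 (np.float64(0.00043888168653090874), 22) (np.float64(0.0009514061039995819), 15)
corner [ 0.5998 -0.3152] yaw x-batten 1.47 yaw y-batten -18.45 (np.float64(0.0017764730286781002), 9) (np.float64(0.00237777382609411), 9)
block ((0.5446254014968872, -0.31985682249069214), (0.18033017218112946, 0.14484377205371857), 81.23748779296875) (414, 207, 86, 71)
[339.92 298.51] [49.8 50.2] (316, 275, 49, 48) [ 0.4287 -0.0663]
[ 0.49156926 -0.20393576  0.10707186] (np.float64(341.2258081682892), np.float64(298.6650514848678))
```

```bash
python3 - <<'E'
from cyc import *
a=row(np.array([.45,-.12,.30]),dn(116));row(np.array([.43,.12,.30]),dn(110),a)
E
```

```text
[np.float64(0.626), np.float64(-0.005), np.float64(-0.345), np.float64(-0.001), np.float64(-0.196), np.float64(-0.001)] mm 214 deg 35
[np.float64(0.748), np.float64(0.291), np.float64(0.0), np.float64(0.0), np.float64(-0.0), np.float64(0.033)] mm 241 deg 6
```

Emit:
{"op": "apply_moves", "data": {
  "targets": [
    [0.15,0,-0.09,0,-0.04,0],
    [0.31,0,-0.18,0,-0.09,0],
    [0.48,0,-0.27,0,-0.14,0],
    [0.626,-0.005,-0.345,0,-0.196,0],
    [0.626,-0.005,-0.345,0,-0.196,0]
  ]
}}

```text
t: 74.2
ee_pos: [0.451, -0.115, 0.3051]
eef_rot: [3.138, 0.011, 2.03]
ft_force: [0.3, -0.5, -0.8]
finger_gap: 0.995
grip_force: 0.0
```

Emit:
{"op": "apply_moves", "data": {
  "targets": [
    [0.15,0.06,0,0,0,0.007],
    [0.33,0.13,0,0,0,0.014],
    [0.52,0.2,0,0,0,0.022],
    [0.7,0.27,0,0,0,0.03],
    [0.748,0.291,0,0,0,0.033],
    [0.748,0.291,0,0,0,0.033]
  ]
}}

```text
t: 74.95
ee_pos: [0.4311, 0.1201, 0.2983]
eef_rot: [-3.137, 0.002, 1.919]
ft_force: [-0.3, -0.9, -0.5]
finger_gap: 1.0
grip_force: 0.0
```

```bash
python3 - <<'E'
from corner import *
from stop import *
from rim2 import rim2
d=r.camera("top");cv2.imwrite("pics/top_clean.png",d["color"][:,:,::-1])
stopframe();edges();rim2();print(cur()[0])
v=d["color"].sum(2)//3
for x in(412,424,436,450,460):print(x,v[192:214,x])
for y in(210,225,240,265):print(y,v[y,456:482])
E
```

```text
corner [ 0.6322 -0.3418] yaw x-batten 1.63 yaw y-batten 1.79 (np.float64(0.0004341529755060436), 30) (np.float64(0.00021117615186010748), 22)
block ((0.5303904414176941, -0.26367443799972534), (0.058775175362825394, 0.08754146844148636), 78.25943756103516) (414, 227, 34, 45)
[339.87 298.55] [49.9 50.1] (316, 275, 48, 48) [ 0.4286 -0.0662]
[0.4319669  0.1178447  0.29912081]
412 [161 162 160 133  91  82  74  67  61  58  57  59  56  55  80 128 152 157
 161 159 160 162]
424 [163 158 137  92  84  74  66  64  61  57  55  57  61  62 106 144 154 159
 161 163 166 166]
436 [158 132  95  85  83  73  68  64  59  55  56  56  56  78 120 141 141 141
 148 157 167 169]
450 [156 132  94  83  68  62 109 156 177 169 127  67  70 115 147 149 147 147
 148 151 155 156]
460 [133  97  80  74  68  63  61  60  59  57  52  52  78 128 153 152 150 149
 151 155 159 159]
210 [150 151 150 150 151 141  72  28  35  57  59  55  57  58  63 102 149 153
 154 154 154 155 155 154 154 155]
225 [164 164 164 165 164 163 161 140  46  30  56  56  54  55  58  57  84 156
 164 166 165 163 164 164 164 163]
240 [144 145 145 143 147 144 144 137  84  30  24  55  55  56  57  55  57  69
 115 141 141 142 144 145 144 141]
265 [162 159 158 160 161 159 161 160 161 155 119  43  29  59  56  55  54  52
  59  70 114 155 159 158 160 159]
```

```bash
python3 - <<'E'
from cyc import *
S=(np.array([.4315,.119,.30]),dn(110));a=row(np.array([.48,-.1,.25]),dn(140),S);b=row(np.array([.5304,-.2637,.10]),dn(168.3),a);c=row(np.array([.5304,-.2637,-.024]),dn(168.3),b)
d=row(np.array([.5304,-.2637,-.018]),dn(168.3),c);e=row(np.array([.5776,-.2894,-.018]),dn(181.7),d);f=row(np.array([.5776,-.2894,-.024]),dn(181.7),e)
q=r.get_obs()["qpos"]
for x in(a,b,c,e):q,er,an=ik(*x,q,.02);print(round(margin(q),2),round(er+an,1),q.round(2))
E
```

```text
[np.float64(-0.741), np.float64(-0.098), np.float64(0.167), np.float64(0.0), np.float64(0.0), np.float64(-0.167)] mm 230 deg 30
[np.float64(-0.479), np.float64(-0.31), np.float64(0.5), np.float64(0.0), np.float64(0.0), np.float64(-0.157)] mm 228 deg 28
[np.float64(0.0), np.float64(-0.0), np.float64(0.413), np.float64(0.0), np.float64(0.0), np.float64(0.0)] mm 124 deg 0
[np.float64(0.0), np.float64(0.0), np.float64(-0.02), np.float64(0.0), np.float64(0.0), np.float64(0.0)] mm 6 deg 0
[np.float64(-0.171), np.float64(-0.052), np.float64(-0.0), np.float64(0.0), np.float64(0.0), np.float64(-0.074)] mm 54 deg 13
[np.float64(0.0), np.float64(-0.0), np.float64(0.02), np.float64(0.0), np.float64(0.0), np.float64(0.0)] mm 6 deg 0
0.47 0.2 [ 0.68  0.14 -0.57  1.92  0.07  1.1   0.97]
0.62 0.1 [ 0.87  0.52 -0.53  1.83  0.31  0.88  1.57]
0.45 0.1 [ 0.79  0.71 -0.42  1.87  0.43  0.66  1.49]
0.54 0.0 [ 0.82  0.77 -0.48  1.74  0.46  0.75  1.72]
```

Emit:
{"op": "apply_moves", "data": {
  "targets": [
    [-0.15,-0.02,0.02,0,0,-0.033],
    [-0.33,-0.043,0.06,0,0,-0.075],
    [-0.52,-0.07,0.11,0,0,-0.117],
    [-0.7,-0.092,0.155,0,0,-0.157],
    [-0.741,-0.098,0.167,0,0,-0.167],
    [-0.741,-0.098,0.167,0,0,-0.167]
  ]
}}

```text
t: 75.9
ee_pos: [0.4789, -0.102, 0.2498]
eef_rot: [-3.138, 0.001, 2.436]
ft_force: [-0.6, 0.2, -0.6]
finger_gap: 0.999
grip_force: 0.0
```

Emit:
{"op": "apply_moves", "data": {
  "targets": [
    [-0.11,-0.07,0.05,0,0,-0.035],
    [-0.24,-0.155,0.18,0,0,-0.078],
    [-0.38,-0.245,0.34,0,0,-0.124],
    [-0.479,-0.31,0.45,0,0,-0.157],
    [-0.479,-0.31,0.5,0,0,-0.157],
    [-0.479,-0.31,0.5,0,0,-0.157],
    [-0.479,-0.31,0.5,0,0,-0.157]
  ]
}}

```text
t: 76.78
ee_pos: [0.5306, -0.2624, 0.1029]
eef_rot: [-3.138, 0.003, 2.937]
ft_force: [-0.0, -0.4, -0.6]
finger_gap: 0.997
grip_force: 0.0
```

Emit:
{"op": "apply_moves", "data": {
  "targets": [
    [0,0,0.12,0,0,0],
    [0,0,0.24,0,0,0],
    [0,0,0.34,0,0,0],
    [0,0,0.39,0,0,0],
    [0,0,0.413,0,0,0],
    [0,0,0.413,0,0,0]
  ]
}}

```text
t: 77.53
ee_pos: [0.5301, -0.2644, -0.0219]
eef_rot: [-3.138, 0.002, 2.935]
ft_force: [-0.5, 0.0, 0.3]
finger_gap: 1.002
grip_force: 0.0
```

Emit:
{"op": "apply_moves", "data": {
  "targets": [
    [0,0,0,0,0,0],
    [0,0,0,0,0,0],
    [0,0,0,0,0,0],
    [0,0,0,0,0,0]
  ],
  "gripper": 1
}}

```text
t: 78.03
ee_pos: [0.5305, -0.2649, -0.0212]
eef_rot: [-3.137, 0.003, 2.934]
ft_force: [-1.0, -0.6, 5.8]
finger_gap: 0.68
grip_force: 66.1
```

Emit:
{"op": "apply_moves", "data": {
  "targets": [
    [0,0,-0.02,0,0,0],
    [-0.03,-0.01,-0.02,0,0,-0.012],
    [-0.07,-0.022,-0.02,0,0,-0.03],
    [-0.12,-0.037,-0.02,0,0,-0.052],
    [-0.155,-0.047,-0.02,0,0,-0.067],
    [-0.171,-0.052,-0.02,0,0,-0.074],
    [-0.171,-0.052,-0.02,0,0,-0.074],
    [-0.171,-0.052,0,0,0,-0.074],
    [-0.171,-0.052,0,0,0,-0.074]
  ]
}}

```text
t: 79.15
ee_pos: [0.5766, -0.2903, -0.0212]
eef_rot: [-3.137, 0.0, -3.116]
ft_force: [-2.9, 0.7, 8.7]
finger_gap: 0.682
grip_force: 66.4
```

Emit:
{"op": "apply_moves", "data": {
  "targets": [
    [0,0,0,0,0,0],
    [0,0,0,0,0,0],
    [0,0,0,0,0,0],
    [0,0,-0.1,0,0,0],
    [0,0,-0.3,0,0,0],
    [0,0,-0.5,0,0,0],
    [0,0,-0.5,0,0,0]
  ],
  "gripper": -0.6
}}

```text
t: 80.03
ee_pos: [0.5802, -0.2905, 0.1332]
eef_rot: [-3.133, 0.01, -3.116]
ft_force: [-0.5, -0.2, -0.1]
finger_gap: 0.803
grip_force: 0.0
```

Emit:
{"op": "apply_moves", "data": {
  "targets": [
    [0.15,0.15,-0.05,0,0,0],
    [0.35,0.35,-0.1,0,0,0],
    [0.5,0.55,-0.2,0,0,0],
    [0.5,0.75,-0.2,0,0,0],
    [0.5,0.9,-0.2,0,0,0],
    [0.5,1.0,-0.2,0,0,0],
    [0.5,1.0,-0.2,0,0,0]
  ],
  "gripper": 1
}}

```text
t: 80.9
ee_pos: [0.418, 0.0099, 0.186]
eef_rot: [-3.138, -0.0, -3.109]
ft_force: [0.5, -0.1, 0.1]
finger_gap: 0.002
grip_force: 0.0
```

```bash
python3 - <<'E'
from corner import *
from stop import *
print(cur()[0],r.get_obs()["eef_rot"],r.get_obs()["t"]);stopframe();d,_,b=edges()
E
```

```text
[0.41797574 0.0099096  0.18603117] [-3.13788775e+00 -3.49192574e-04 -3.10888905e+00] 80.9
corner [ 0.6261 -0.342 ] yaw x-batten 1.57 yaw y-batten -1.62 (np.float64(0.00042025484161975686), 29) (np.float64(0.0012597678041063468), 16)
block ((0.5763900279998779, -0.28994110226631165), (0.08804813772439957, 0.059038322418928146), 1.603042721748352) (427, 207, 30, 42)
```

```bash
python3 - <<'E'
from cyc import *
Q=dn(181.7);a=row(np.array([.5764,-.222,.08]),Q);b=row(np.array([.5764,-.222,-.0185]),Q,a);c=row(np.array([.577,-.2686,-.0185]),Q,b)
E
```

```text
[np.float64(-0.507), np.float64(-0.773), np.float64(0.355), np.float64(-0.001), np.float64(-0.0), np.float64(-0.001)] mm 297 deg 0
[np.float64(0.0), np.float64(-0.0), np.float64(0.328), np.float64(0.0), np.float64(0.0), np.float64(0.0)] mm 98 deg 0
[np.float64(0.003), np.float64(-0.155), np.float64(-0.0), np.float64(0.0), np.float64(0.0), np.float64(0.0)] mm 47 deg 0
```

Emit:
{"op": "apply_moves", "data": {
  "targets": [
    [-0.09,-0.13,0,0,0,0],
    [-0.2,-0.3,0,0,0,0],
    [-0.31,-0.47,0.05,0,0,0],
    [-0.42,-0.64,0.18,0,0,0],
    [-0.507,-0.773,0.3,-0.001,0,-0.001],
    [-0.507,-0.773,0.355,-0.001,0,-0.001],
    [-0.507,-0.773,0.355,-0.001,0,-0.001]
  ]
}}

```text
t: 81.88
ee_pos: [0.5745, -0.2224, 0.0778]
eef_rot: [3.14, -0.005, -3.115]
ft_force: [-0.0, 0.2, 0.1]
finger_gap: 0.002
grip_force: 0.0
```

Emit:
{"op": "apply_moves", "data": {
  "targets": [
    [0,0,0.12,0,0,0],
    [0,0,0.24,0,0,0],
    [0,0,0.31,0,0,0],
    [0,0,0.328,0,0,0],
    [0,0,0.328,0,0,0]
  ]
}}

```text
t: 82.5
ee_pos: [0.5775, -0.2217, -0.0167]
eef_rot: [-3.14, 0.001, -3.113]
ft_force: [-0.4, -0.3, 0.6]
finger_gap: 0.003
grip_force: 0.0
```

Emit:
{"op": "apply_moves", "data": {
  "targets": [
    [0,-0.02,0,0,0,0],
    [0.001,-0.05,0,0,0,0],
    [0.001,-0.08,0,0,0,0],
    [0.002,-0.11,0,0,0,0],
    [0.003,-0.13,0,0,0,0],
    [0.003,-0.145,0,0,0,0],
    [0.003,-0.145,0,0,0,0]
  ]
}}

```text
t: 83.38
ee_pos: [0.577, -0.266, -0.0179]
eef_rot: [-3.14, -0.0, -3.114]
ft_force: [0.1, 1.8, 0.3]
finger_gap: 0.001
grip_force: 0.0
```

Emit:
{"op": "apply_moves", "data": {
  "targets": [
    [0,-0.007,0,0,0,0],
    [0,-0.014,0,0,0,0],
    [0,-0.014,0,0,0,0]
  ]
}}

```text
t: 83.75
ee_pos: [0.5768, -0.2689, -0.0179]
eef_rot: [3.141, -0.001, -3.113]
ft_force: [-2.3, 2.5, 0.8]
finger_gap: 0.002
grip_force: 1.1
```

Emit:
{"op": "apply_moves", "data": {
  "targets": [
    [0,-0.005,0,0,0,0],
    [0,-0.01,0,0,0,0],
    [0,-0.01,0,0,0,0]
  ]
}}

```text
t: 84.12
ee_pos: [0.5768, -0.2689, -0.0179]
eef_rot: [3.138, -0.002, -3.111]
ft_force: [-3.6, 7.5, 2.7]
finger_gap: -0.002
grip_force: 3.7
```

Emit:
{"op": "apply_moves", "data": {
  "targets": [
    [0,-0.004,0,0,0,0],
    [0,-0.008,0,0,0,0],
    [0,-0.008,0,0,0,0]
  ]
}}

```text
t: 84.5
ee_pos: [0.5768, -0.269, -0.0179]
eef_rot: [3.135, -0.003, -3.11]
ft_force: [-3.3, 10.6, 3.3]
finger_gap: 0.001
grip_force: 5.6
```

```bash
python3 - <<'E'
from corner import *
d,_,b=edges();print(cur()[0])
E
```

```text
block ((0.5552557110786438, -0.32424837350845337), (0.17279967665672302, 0.213698148727417), 86.80146789550781) (418, 190, 82, 100)
[ 0.57679309 -0.26893431 -0.01788255]
```

```bash
python3 - <<'E'
from cyc import *
Q=dn(181.7);S=(np.array([.577,-.2751,-.0185]),Q);a=row(np.array([.577,-.24,-.0185]),Q,S);a2=row(np.array([.577,-.24,.03]),Q,a);b=row(np.array([.497,-.313,.03]),Q,a2);c=row(np.array([.497,-.313,-.0185]),Q,b);d=row(np.array([.526,-.3131,-.0185]),Q,c)
q=r.get_obs()["qpos"]
for x in(b,c,d):q,e,an=ik(*x,q,.02);print(round(margin(q),2),e+an)
E
```

```text
[np.float64(-0.003), np.float64(0.117), np.float64(0.0), np.float64(0.0), np.float64(0.0), np.float64(0.0)] mm 35 deg 0
[np.float64(-0.0), np.float64(0.0), np.float64(-0.162), np.float64(0.0), np.float64(0.0), np.float64(0.0)] mm 48 deg 0
[np.float64(0.274), np.float64(-0.235), np.float64(-0.0), np.float64(0.0), np.float64(0.0), np.float64(0.0)] mm 108 deg 0
[np.float64(0.0), np.float64(-0.0), np.float64(0.162), np.float64(0.0), np.float64(0.0), np.float64(0.0)] mm 48 deg 0
[np.float64(-0.097), np.float64(-0.003), np.float64(-0.0), np.float64(0.0), np.float64(0.0), np.float64(0.0)] mm 29 deg 0
0.55 0.060136516090349805
0.47 0.023879171824713115
0.5 0.012516296209575018
```

Emit:
{"op": "apply_moves", "data": {
  "targets": [
    [-0.001,0.05,0,0,0,0],
    [-0.003,0.117,0,0,0,0],
    [-0.003,0.117,0,0,0,0],
    [-0.003,0.117,-0.1,0,0,0],
    [-0.003,0.117,-0.162,0,0,0],
    [-0.003,0.117,-0.2,0,0,0],
    [0.1,0.03,-0.2,0,0,0],
    [0.2,-0.06,-0.2,0,0,0],
    [0.271,-0.118,-0.2,0,0,0],
    [0.271,-0.118,-0.162,0,0,0],
    [0.271,-0.118,-0.162,0,0,0]
  ]
}}

```text
t: 85.92
ee_pos: [0.497, -0.3115, 0.0299]
eef_rot: [3.141, -0.001, -3.112]
ft_force: [-0.6, 1.1, -0.0]
finger_gap: -0.001
grip_force: 0.0
```

Emit:
{"op": "apply_moves", "data": {
  "targets": [
    [0,0,0.06,0,0,0],
    [0,0,0.13,0,0,0],
    [0,0,0.162,0,0,0],
    [0,0,0.162,0,0,0],
    [-0.03,-0.001,0.162,0,0,0],
    [-0.06,-0.002,0.162,0,0,0],
    [-0.085,-0.003,0.162,0,0,0],
    [-0.097,-0.003,0.162,0,0,0],
    [-0.097,-0.003,0.162,0,0,0]
  ]
}}

```text
t: 87.05
ee_pos: [0.5268, -0.3126, -0.0176]
eef_rot: [-3.141, 0.001, -3.113]
ft_force: [0.2, 0.4, -0.3]
finger_gap: 0.0
grip_force: 0.0
```

Emit:
{"op": "apply_moves", "data": {
  "targets": [
    [-0.005,0,0,0,0,0],
    [-0.01,0,0,0,0,0],
    [-0.01,0,0,0,0,0]
  ]
}}

```text
t: 87.42
ee_pos: [0.5277, -0.3128, -0.0179]
eef_rot: [-3.141, -0.003, -3.114]
ft_force: [-5.0, -0.2, 3.5]
finger_gap: -0.002
grip_force: 2.5
```

Emit:
{"op": "apply_moves", "data": {
  "targets": [
    [-0.005,0,0,0,0,0],
    [-0.01,0,0,0,0,0],
    [-0.01,0,0,0,0,0]
  ]
}}

```text
t: 87.8
ee_pos: [0.5276, -0.3129, -0.0182]
eef_rot: [-3.141, -0.009, -3.114]
ft_force: [-10.2, 0.8, 8.5]
finger_gap: 0.001
grip_force: 5.4
```

Emit:
{"op": "apply_moves", "data": {
  "targets": [
    [-0.005,0,0,0,0,0],
    [-0.012,0,0,0,0,0],
    [-0.012,0,0,0,0,0]
  ]
}}

```text
t: 88.18
ee_pos: [0.5274, -0.3129, -0.0186]
eef_rot: [3.141, -0.017, -3.115]
ft_force: [-17.2, 1.3, 13.4]
finger_gap: -0.003
grip_force: 8.9
```

Emit:
{"op": "apply_moves", "data": {
  "targets": [
    [0.02,0,0,0,0,0],
    [0.08,0,0,0,0,0],
    [0.12,0,0,0,0,0],
    [0.15,0,-0.1,0,0,0],
    [0.15,0.1,-0.3,0,0,0],
    [0.15,0.3,-0.5,0,0,0],
    [0.15,0.5,-0.5,0,0,0],
    [0.15,0.7,-0.5,0,0,0],
    [0.15,0.9,-0.5,0,0,0],
    [0.15,0.9,-0.5,0,0,0]
  ]
}}

```text
t: 89.42
ee_pos: [0.483, -0.039, 0.1329]
eef_rot: [-3.142, 0.002, -3.105]
ft_force: [-0.1, -1.7, 0.5]
finger_gap: -0.001
grip_force: 0.0
```

```bash
python3 - <<'E'
from corner import *
d,_,b=edges();print(cur()[0],r.get_obs()["t"])
c=np.array([.6322,-.3418]);a=np.radians(1.7);Rm=np.array([[np.cos(a),np.sin(a)],[-np.sin(a),np.cos(a)]]);print("in stop frame",Rm@(np.array(b[0])-c))
cc=r.camera("scene")
cv2.imwrite("pics/b1.png",np.hstack([cv2.resize(d["color"][190:280,400:490,::-1],(500,500),interpolation=2),cv2.resize(d["color"][190:350,130:230,::-1],(300,500))]))
E
```

```text
block ((0.5850537419319153, -0.3119952976703644), (0.08903852105140686, 0.05931352451443672), 1.9830762147903442) (437, 203, 31, 42)
[ 0.48307092 -0.03959689  0.13274298] 89.475
in stop frame [-0.04624131  0.03119024]
```

View pics/b1.png

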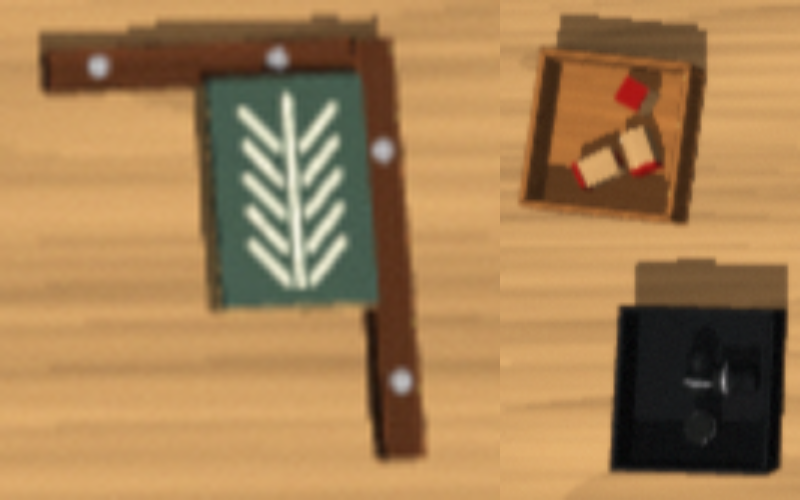

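The block is square and flush in the corner. Three wooden and three black stamps are in their own boxes. One last check on the mug, then hand in.

Emit:
{"op": "apply_moves", "data": {
  "targets": [
    [-0.05,0.2,-0.2,0,0,0],
    [0,0.5,-0.4,0,0,0],
    [0,0.7,-0.4,0,0,0],
    [0,0.8,-0.4,0,0,0],
    [0,0.8,-0.4,0,0,0]
  ]
}}

```text
t: 90.15
ee_pos: [0.477, 0.1982, 0.2531]
eef_rot: [3.141, 0.002, -3.112]
ft_force: [0.2, -0.5, 0.5]
finger_gap: 0.002
grip_force: 0.0
```

```bash
python3 - <<'E'
from rim2 import *
rim2();o=r.get_obs();print(o["t"],o["ee_pos"],o["finger_gap"]);d=r.camera("top")
h,s,v=[hsv(d)[:,:,i].astype(int) for i in range(3)]
m=((s<90)&(v>120));k=big(m,(305,262,369,335))[0];e=cv2.fitEllipse(cv2.convexHull(k));print("rim white",e[:2],onz(d,*e[0],.092),"target px",proj(d,[.4284,-.0689,.092]))
# bystanders unmoved vs start
a=cv2.imread("pics/top0.png")[:,:,::-1].astype(int);D=np.abs(a-d["color"].astype(int)).sum(2)
for n,(x0,y0,x1,y1) in dict(bottle=(350,105,375,142),pad=(262,100,318,147),roller=(145,125,220,172)).items():print(n,D[y0:y1,x0:x1].mean().round(1))
E
```

```text
[339.86 298.62] [49.8 50.2] (316, 275, 48, 48) [ 0.4285 -0.0662]
90.2 [0.47675668 0.20090988 0.25362933] 0.0011487573499965945
rim white ((340.0552673339844, 298.62237548828125), (54.878761291503906, 55.46849060058594)) [ 0.42850325 -0.06660418  0.092     ] target px (np.float64(341.2258081682892), np.float64(298.6650514848678))
bottle 54.3
pad 102.1
roller 59.0
```

```bash
python3 - <<'E'
from h import *
d=r.camera("top");im0=cv2.imread("pics/top0.png")[:,:,::-1].copy()
for img in(im0,d["color"]):
    d["color"]=img;h,s,v=[hsv(d)[:,:,i].astype(int) for i in range(3)]
    k=big(((h<6)|(h>174))&(s>170),(255,95,325,150))[0];print("pad",np.round(cv2.minAreaRect(k),1) if 0 else cv2.minAreaRect(k))
    k=big(v<45,(345,100,380,145))[0];print("bottle",cv2.minAreaRect(k)[0])
    k=big(v<45,(185,125,220,172))[0];print("roller",cv2.minAreaRect(k))
E
```

```text
pad ((288.6294250488281, 123.58233642578125), (17.029043197631836, 31.12952423095703), 77.47119140625)
bottle (363.2500305175781, 122.2500228881836)
roller ((203.8000030517578, 152.10000610351562), (13.597792625427246, 31.939001083374023), 18.434947967529297)
pad ((288.5882263183594, 123.64705657958984), (16.920578002929688, 31.021059036254883), 77.47119140625)
bottle (363.5, 123.0)
roller ((203.64053344726562, 152.0432586669922), (13.89555835723877, 32.055362701416016), 17.102725982666016)
```

The bystanders haven't moved. Handing in.

```bash
python3 -c "
from rig import r
print(r.sign_off())"
```

```text
the job is handed in; nothing more can be done
None
```

I handed the job in at about 90 s: the mug is empty, upright and within about 2.5 mm of the coaster's centre; all six stamps are in their right boxes, though one black stamp rolled off the tray when I tipped the mug and I picked it up from the table; the block is pushed against both battens and looks flush; and the bottle, pad and roller are where they were.

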